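Load shoe lasts heel-up into a heat setter, shut and start it, and book the batch

TASK

Stand every shoe last lying on the bench toe down, heel up in the open drawer of the orange heat setter, one to a bay (any bay, facing either way), then push the drawer gently and fully shut and press the green start button on top of the setter right in once. After that take the blue hand scanner, hold it level and still about 10 cm above the barcode on the batch card, with its window over the middle of the code, for two seconds, and lay it back flat in the middle of its black mat, lengthwise. Leave everything else on the bench where it is.

Things in the scene. Friction and masses are not known exactly. Their poses are not given: they have to be found in the camera images.
- last_a: shoe last (foot form) of green (teal heel plate) plastic, 165 long x 46 wide x 58 mm high, 0.35 kg, lying on its sole. Origin: centre of underside; x to the toe (ends at +83, heel end -82 mm), z up, y across. Heel (x -80 to -18 mm) 34 wide, 58 high; instep (to x 35) 40 wide, 42 high; toe 46 wide, 25 high. Centre of mass about x +7, z 21 mm. May be absent
- last_b: shoe last (foot form) of teal (green heel plate) plastic, 165 long x 46 wide x 58 mm high, 0.35 kg, lying on its sole. Origin: centre of underside; x to the toe (ends at +83, heel end -82 mm), z up, y across. Heel (x -80 to -18 mm) 34 wide, 58 high; instep (to x 35) 40 wide, 42 high; toe 46 wide, 25 high. Centre of mass about x +7, z 21 mm. May be absent
- last_c: shoe last (foot form) of green (yellow heel plate) plastic, 165 long x 46 wide x 58 mm high, 0.35 kg, lying on its sole. Origin: centre of underside; x to the toe (ends at +83, heel end -82 mm), z up, y across. Heel (x -80 to -18 mm) 34 wide, 58 high; instep (to x 35) 40 wide, 42 high; toe 46 wide, 25 high. Centre of mass about x +7, z 21 mm. May be absent
- last_a_pin (a point): middle of the steel cross pin (10 mm diameter, along y) in the heel of this last, at x -55, z 24 mm of it; axes as the last's. Its flat ends are 40 mm apart and stand 3 mm proud of the heel's sides. Gripped hard on them (40 N) the last stays put; gripped lightly (about 7 N or less, down to 3) the heavy toe swings down until the last hangs toe down within some 15 degrees
- last_b_pin (a point): middle of the steel cross pin (10 mm diameter, along y) in the heel of this last, at x -55, z 24 mm of it; axes as the last's. Its flat ends are 40 mm apart and stand 3 mm proud of the heel's sides. Gripped hard on them (40 N) the last stays put; gripped lightly (about 7 N or less, down to 3) the heavy toe swings down until the last hangs toe down within some 15 degrees
- last_c_pin (a point): middle of the steel cross pin (10 mm diameter, along y) in the heel of this last, at x -55, z 24 mm of it; axes as the last's. Its flat ends are 40 mm apart and stand 3 mm proud of the heel's sides. Gripped hard on them (40 N) the last stays put; gripped lightly (about 7 N or less, down to 3) the heavy toe swings down until the last hangs toe down within some 15 degrees
- setter: the orange heat setter, a fixed box 240 deep (x) x 276 wide (y) x 220 mm high with a clear window in its top and a low grey switch box (to 252 mm high) on its rear top half. Origin: centre of its underside; its open mouth is its front face at x = -120 mm, 252 mm wide and 208 mm high; the drawer slides out of it along -x
- drawer (a joint): how far the grey drawer is pulled out of the setter, m: 0 fully shut, 0.13 fully open. It takes about 3 N to push, stays where it is left, and is shut by pushing the black block on its front along the setter's +x
- drawer_mid (a point): centre of the floor of the middle of the three drawer bays; moves with the drawer; axes as the setter's. The other bays' centres lie at y = -80 and +80 mm from it. Each bay is open above, 60 mm in x and 64 mm in y, with walls 85 mm high above this floor (the front panel too); the floor is 18 mm above the bench. A last standing in a bay on its toe sticks out 80 mm above the walls
- drawer_front (a point): middle of the outer face of the black handle block on the drawer's front panel, 80 mm above the bench; moves with the drawer; axes as the setter's, so its outward side is -x. The block is 130 mm wide (y), 30 mm high and stands 38 mm out from the front panel, 50 mm out from the setter's front face when the drawer is shut
- start (a joint): the green start button, m: 0 out, 0.006 fully pressed, which takes 5 N; springs back
- start_top (a point): middle of the button's top face (32 mm across), about 22 mm above the setter's top, near its front left corner; it is pressed straight down
- scanner: blue hand scanner, 140 mm long, 0.2 kg. Origin: underside, 70 mm from either end; x towards the nose, z up. Handle from x = -70 to +30 mm, 32 mm wide, 28 mm high; black head from x = +30 to +70 mm, 44 mm wide, 34 mm high. It balances at about x = +8 mm. It lies on its mat at the start
- scanner_window (a point): middle of the scanner's red window, in the underside of the head, 50 mm towards the nose from the scanner's origin; it looks straight down when the scanner is level
- mat: fixed black rubber mat, 180 (x) x 90 (y) x 4 mm thick; origin: centre of its underside; the scanner belongs lengthwise along x in the middle of it, either way round
- card: fixed batch card on a small wooden board, 120 (x) x 90 (y) x 6 mm, with a barcode in the middle and a 12 mm high steel clip at its +x end; origin: centre of its underside
- card_code (a point): middle of the barcode on the card, 7 mm above the bench, z up
- glue_jar: grey jar, 66 mm in diameter, 85 mm high, origin at the centre of its underside; a bystander, not part of the job
- solvent_can: can with a blue band, 60 mm in diameter, 120 mm high, origin at the centre of its underside; a bystander, not part of the job
- brush: brush 170 mm long, lying, handle to its -x; a bystander, not part of the job
- tape_roll: orange roll of tape, 70 mm in diameter, 25 mm high; a bystander, not part of the job
- heel_block: black rubber heel block, 60 x 50 x 30 mm; a bystander, not part of the job
- dye_jar: amber jar with a white cap, 56 mm in diameter, 70 mm high; a bystander, not part of the job
- wax_block: brown wax block, 70 x 35 x 25 mm; a bystander, not part of the job
Mind the look-alikes: they are no part of the job. What is shaped like the last_b but pink is not meant.

How it is judged:
By the outcome, as a careful person would: the job done as asked, in the order asked, and still so for the second after the job is handed in, with the robot touching nothing.
Of last_a, last_b, last_c only 2 to 3 are there at a start; the rules pass over those that are not, and their reading is None.
At some moment in a run one of last_a, last_b, last_c, scanner may be knocked a few centimetres aside while the robot is not near it.
It also fails if it takes over 210 s, if anything falls off the work surface, if the arm or the gripper's body presses on something with over 40 N, if the wrist force passes 120 N, or if a joint passes its speed limit or range.

ROBOT

A 6-joint arm with a two-finger parallel gripper is mounted at the origin on the work surface. World frame = base frame: x ahead of the robot, y to its left, z up, the work surface at z = 0. Lengths are in m, angles in rad, forces in N, time in s.
With the tool pointing down it reaches from about 0.375 to 0.9 m from the base axis. Payload 3.1 kg.
Tool frame: the origin (TCP) lies at the very end of the fingers, on their centre line; the grasp point (between the pads) lies 19 mm behind it (robot.hold_point_z is the z of the grasp point in the tool frame, in m); z points along the fingers, y is the direction in which the jaws open and shut (so a half turn about z gives the same grasp; the last joint's range is limited). The gripper opens to 87 mm and grips with 3 to 60 N. Pads are 19 mm wide; open, the fingers measure 117 mm over their backs; the gripper's body (75 mm by 190 mm) begins 51 mm behind the grasp point.
Start: joints at [-1.321, 0.527, 1.433, -0, 1.181, -0.178], TCP at [0.26, -0.568, 0.193] pointing down, gripper open.
Joint ranges: [-3.08, 3.08], [-0.75, 2.2], [0.22, 2.44], [-1.43, 4.57], [0, 2.65], [-2.85, 2.85]. Speed limits (rad/s): [2.79, 2.79, 3.14, 3.14, 3.14, 3.14].

INTERFACE

Orientations are given as a unit quaternion [x, y, z, w].
In Python, from rig import robot, viewer, spotter gives the robot as it stands.
- The arm moves only by the shell command python3 -m crank 'ROWS' [FORCE]. ROWS is text: rows parted by semicolons, each of 7 numbers parted by spaces: the turn, a rotation vector about the tool's x, y, z in units of 5 degrees (1.0 is 5 degrees), then the shift along the tool's x, y, z in units of 40 mm (1.0 is 40 mm), then the gripper's target within -1 to 1 (shut at 1, half-way at 0, fully open at -1). A call has 1 to 5 rows; each row shifts and turns the pose as measured when the row begins, along the tool's axes as they then stand; what a row does not reach is not made up. A row lasts 1/8 s, in which the tool goes at most 62.5 mm and 10.7 degrees, less where a joint would pass 70% of its speed; a pose out of reach is approached as far as the arm can. A call is refused whole if a number of a shift passes 1 or a number of a turn 1, either way. A call with a gripper value outside its range is refused whole. The fingers move at their own pace and stop on an object; FORCE is the grip in N (left out, the last holds). Time passes only in rows, so rows that do not move let the fingers close. It gives the time, the measured TCP pose, the force and the opening at its end, in the units of the state.
- robot.get_obs(): the state, without advancing time (a new reading comes with each control period).
- viewer.camera(name): name is "side" or "top"; returns a dict with "img" (400x640x3 uint8, red, green, blue), "camera_matrix" (3x3 intrinsics, pixels), "xyz" and "attitude" of the camera in the world. Camera axes: x right, y down, z forward; pixel columns grow to the right and rows downward; lengths in m; the calibration is good to about 2 mm. A picture is of the moment at which its call begins. There is no depth.
- robot.hand_in(): hands the job in, once; it reports no verdict.
Trained networks look in a picture, given as the dict that the camera call returned (one of the last four; its "shot" number tells which), for a name from the list of things; names that differ only in an ending like _2 or _b are one class to them, and where a whole thing is asked for, a point or a joint stands for the part that bears it (a point fixed in the world has none). Each returns a list of dicts, best first, with "score" (0 to 1); they miss things now and then, are a little off and sometimes report something else, mostly with a low value. They report only what shows in the picture. A call takes as long as a camera call. They do not tell look-alikes from the thing itself.
- spotter.boxes_of(name, picture): "at" ([x, y, z] in m, in the coordinates of the camera as it stood for that picture, good to about 4 mm: the middle of the surface that is visible of it).
The state is a dict: "time": time; "q": joint angles; "joint_velocities": joint speeds; "joint_torque": joint torques, N m; "position": TCP position; "tool_rot": TCP orientation; "ft_force": force on the tool from outside, world axes, zero at the start; "moment": the same for the moment, N m; "grip_width": finger opening in m.
Only numpy, scipy, OpenCV 4.12 (cv2) and the standard library are available. Lean on these libraries where they do the work, as an engineer would, in place of code of your own. Each camera call takes 0.05 s, during which the arm holds its last target.

## Working session

There is one attempt and no reset: what is moved stays moved. The work goes in short steps, Python scripts to look and compute and a shell command to move; the robot and the scene stay as the last step left them, time stands still between calls to the robot, and variables do not carry over. Pictures are saved under pics/ and viewed, and the job is handed in when it is done.

```bash
ls -la; mkdir -p pics; python3 - <<'E'
from rig import robot, viewer, spotter
import cv2, numpy as np
o=robot.get_obs()
for k,v in o.items(): print(k,v)
for n in ("side","top"):
    p=viewer.camera(n)
    cv2.imwrite(f"pics/{n}0.png",p["img"][:,:,::-1])
    print(n,p["camera_matrix"],p["xyz"],p["attitude"],p["shot"])
print(robot.hold_point_z)
E
```

```text
total 12
drwxr-xr-x  3 agent agent 4096 Dec  6 19:18 .
drwxr-xr-x 23 root  root  4096 Dec  6 19:18 ..
drwxr-xr-x  2 agent agent 4096 Dec  6 19:18 pics
time 0.0
q [-1.32047576e+00  5.28479062e-01  1.43393168e+00 -4.19508012e-06
  1.18138313e+00 -1.78517865e-01]
joint_velocities [-1.05780723e-04 -6.29791003e-05  1.01086452e-03  5.65645222e-04
 -2.10632994e-03 -8.10875574e-04]
joint_torque [-1.00592245e-04 -4.40035272e+01 -1.76595658e+01  6.33235043e-02
  5.81945095e-02 -1.64368016e-04]
position [ 0.25969573 -0.56760136  0.19245444]
tool_rot [ 9.77099377e-01  2.12780629e-01 -4.14432067e-05 -1.09982939e-03]
ft_force [ 0.18382595 -0.68046226 -0.82786159]
moment [ 0.01334658 -0.01524543  0.01162729]
grip_width 0.08694460348566391
side [[409.77711262   0.         318.29173741]
 [  0.         409.77711262 198.01089441]
 [  0.           0.           1.        ]] [0.07543339 0.65761487 0.99105145] [-0.254493    0.89363935 -0.35367352  0.10750382] 1
top [[445.68416201   0.         319.30156527]
 [  0.         445.68416201 191.57085328]
 [  0.           0.           1.        ]] [0.32358133 0.02207527 1.46442145] [-0.7025282   0.70927108 -0.04356253  0.03861295] 2
-0.0187
```

View pics/side0.png

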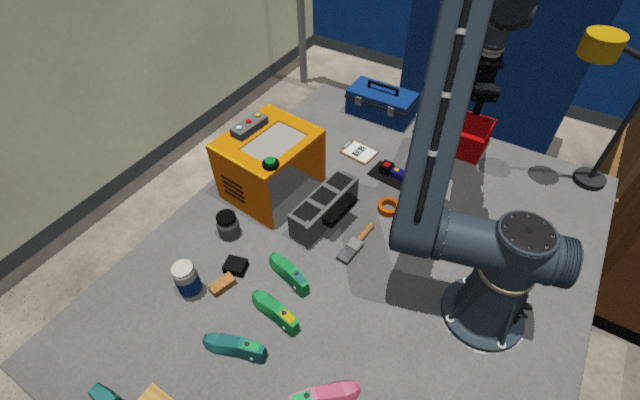

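View pics/top0.png

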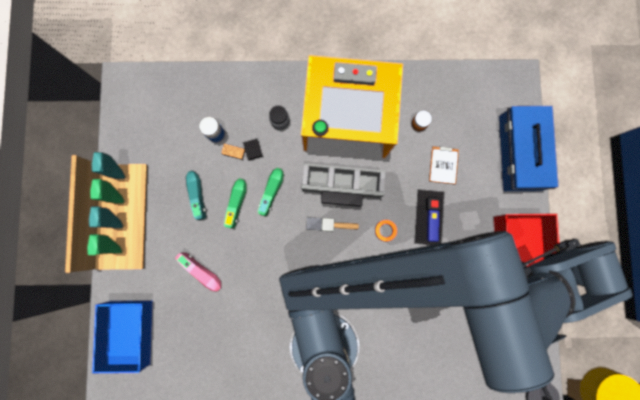

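```bash
cat > h.py <<'E'
from rig import robot, viewer, spotter
import cv2, numpy as np
from scipy.spatial.transform import Rotation as R
def w(p,at): return R.from_quat(p["attitude"]).apply(at)+np.array(p["xyz"])
def proj(p,X):
    c=R.from_quat(p["attitude"]).inv().apply(np.array(X)-np.array(p["xyz"]))
    u=c@np.array(p["camera_matrix"]).T
    return u[...,:2]/u[...,2:]
def back(p,uv,z):
    uv=np.atleast_2d(uv).astype(float)
    d=np.c_[uv,np.ones(len(uv))]@np.linalg.inv(p["camera_matrix"]).T
    d=R.from_quat(p["attitude"]).apply(d)
    o=np.array(p["xyz"])
    return o+d*((z-o[2])/d[:,2])[:,None]
def save(p,n,crop=None,s=1):
    im=p["img"][:,:,::-1]
    if crop: im=im[crop[1]:crop[3],crop[0]:crop[2]]
    if s!=1: im=cv2.resize(im,None,fx=s,fy=s,interpolation=cv2.INTER_CUBIC)
    cv2.imwrite("pics/"+n,im)
E
python3 - <<'E'
from h import *
import pickle
ps=[viewer.camera(n) for n in ("side","top")]
pickle.dump(ps,open("p0.pkl","wb"))
for nm in ["last_a","setter","drawer_mid","drawer_front","start_top","scanner","scanner_window","mat","card","last_a_pin","card_code"]:
    for p,n in zip(ps,("side","top")):
        try:
            for d in spotter.boxes_of(nm,p)[:6]:
                x=w(p,d["at"]); print(nm,n,round(d["score"],2),x.round(3),proj(p,x).round(0), {k:v for k,v in d.items() if k not in("score","at")})
        except Exception as e: print(nm,n,e)
print(robot.get_obs()["time"])
E
```

```text
last_a side 0.96 [0.444 0.297 0.038] [275. 313.] {}
last_a side 0.68 [0.472 0.419 0.035] [235. 348.] {}
last_a side 0.59 [0.223 0.385 0.04 ] [333. 392.] {}
last_a side 0.57 [0.479 0.188 0.039] [289. 275.] {}
last_a top 0.82 [0.486 0.409 0.041] [195. 194.] {}
last_a top 0.71 [0.497 0.165 0.043] [271. 190.] {}
last_a top 0.69 [0.46  0.282 0.038] [235. 202.] {}
last_a top 0.67 [0.236 0.389 0.037] [200. 273.] {}
last_a top 0.47 [ 0.403 -0.357  0.028] [434. 218.] {}
setter side 0.83 [ 0.672 -0.028  0.156] [274. 172.] {}
setter top 0.63 [ 0.692 -0.078  0.219] [350. 114.] {}
drawer_mid side 0.83 [ 0.507 -0.026  0.09 ] [321. 209.] {}
drawer_mid top 0.84 [ 0.517 -0.062  0.098] [343. 181.] {}
drawer_mid top 0.55 [0.478 0.403 0.039] [197. 197.] {}
drawer_front side 0.95 [ 0.512 -0.029  0.086] [320. 208.] {}
drawer_front side 0.37 [ 0.579 -0.402  0.007] [358. 151.] {}
drawer_front top 0.7 [ 0.518 -0.066  0.093] [344. 180.] {}
drawer_front top 0.2 [0.627 0.293 0.024] [233. 151.] {}
start_top top 0.48 [0.651 0.011 0.243] [319. 126.] {}
start_top top 0.35 [0.634 0.226 0.031] [253. 149.] {}
scanner 
[... 284 characters left out ...]
ner_window top 0.61 [0.654 0.011 0.24 ] [319. 126.] {}
mat top 0.56 [ 0.409 -0.333  0.   ] [424. 216.] {}
mat top 0.33 [0.628 0.293 0.025] [233. 151.] {}
mat top 0.3 [0.723 0.141 0.085] [278. 118.] {}
mat top 0.26 [ 0.517 -0.064  0.092] [343. 181.] {}
card side 0.77 [ 0.576 -0.4    0.005] [359. 152.] {}
card top 0.82 [ 0.578 -0.404  0.006] [444. 165.] {}
last_a_pin side 0.74 [ 0.425 -0.342  0.032] [390. 171.] {}
last_a_pin side 0.57 [0.479 0.182 0.034] [290. 275.] {}
last_a_pin top 0.77 [0.497 0.173 0.039] [269. 190.] {}
card_code side 0.55 [ 0.576 -0.397  0.001] [358. 154.] {}
card_code side 0.39 [0.649 0.011 0.245] [270. 160.] {}
card_code top 0.57 [ 0.578 -0.402  0.008] [444. 165.] {}
1.3
```

```bash
python3 - <<'E'
from h import *
import pickle
ps=pickle.load(open("p0.pkl","rb"))
save(ps[0],"z1.png",(190,220,350,380),4.5)
save(ps[1],"z2.png",(160,130,300,240),5.5)
save(ps[1],"z3.png",(290,40,470,250),2.8)
E
```

```text
(no output)
```

View pics/z1.png

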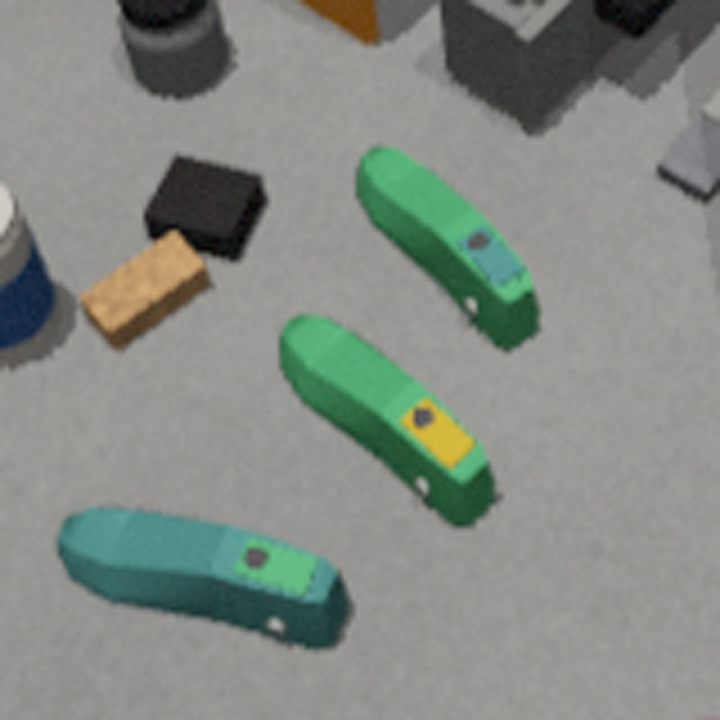

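View pics/z2.png

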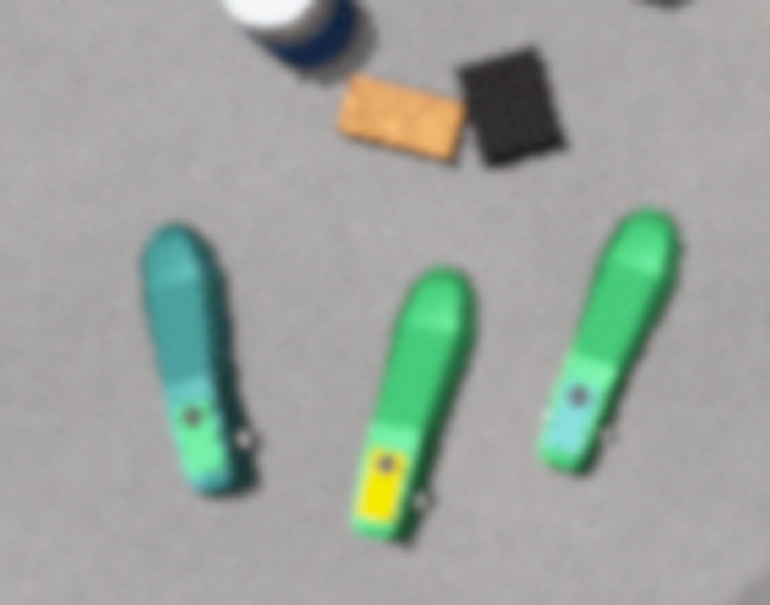

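View pics/z3.png

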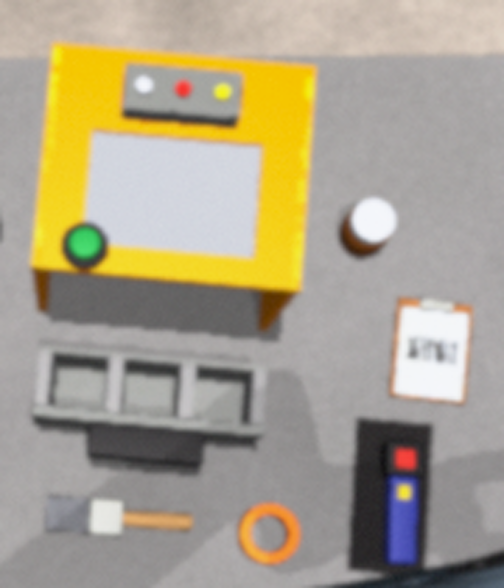

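```bash
cat > fit.py <<'E'
from h import *
from scipy.optimize import minimize
def boxv(x0,x1,w,h,z0=0):
    return np.array([[x,y,z] for x in (x0,x1) for y in (-w/2,w/2) for z in (z0,h)])
def lastparts():
    P=[boxv(-.082,-.018,.034,.058)]
    P.append(np.r_[boxv(-.018,.035,.040,.042)])
    a=np.linspace(-np.pi/2,np.pi/2,9)
    r=.023; cx=.083-r
    tip=np.array([[cx+r*np.cos(t),r*np.sin(t),z] for t in a for z in (0,.022)])
    P.append(np.r_[boxv(.035,.037,.043,.040),tip])
    return P
LP=lastparts()
def T(pose,X,z=0):
    x,y,t=pose; c,s=np.cos(t),np.sin(t)
    return np.c_[x+c*X[:,0]-s*X[:,1], y+s*X[:,0]+c*X[:,1], X[:,2]+z]
def render(p,parts,pose,roi,s=4,z=0):
    x0,y0,x1,y1=roi
    m=np.zeros(((y1-y0)*s,(x1-x0)*s),np.uint8)
    for Q in parts:
        uv=(proj(p,T(pose,Q,z))-[x0,y0]+.5)*s
        h=cv2.convexHull((uv*16).round().astype(np.int32))
        cv2.fillConvexPoly(m,h,255,shift=4)
    return m
def seg(p,pred,roi,s=4):
    x0,y0,x1,y1=roi
    im=cv2.resize(p["img"][y0:y1,x0:x1],None,fx=s,fy=s,interpolation=cv2.INTER_CUBIC)
    hsv=cv2.cvtColor(im,cv2.COLOR_RGB2HSV)
    return pred(hsv,im).astype(np.uint8)*255
def lastmask(hsv,im): 
    return (hsv[...,0]>=20)&(hsv[...,0]<105)&(hsv[...,1]>90)
def fit(views,parts,pose0,pred,pad=70,z=0):
    data=[]
    for p in views:
        c=proj(p,np.array([[pose0[0],pose0[1],.03]]))[0]
        roi=[int(max(0,c[0]-pad)),int(max(0,c[1]-pad)),int(min(640,c[0]+pad)),int(min(400,c[1]+pad))]
        m=seg(p,pred,roi)
        n,l,st,cen=cv2.connectedComponentsWithStats(m)
        cc=(c-np.array(roi[:2]))*4
        k=1+np.argmin([np.hypot(*(cen[i]-cc))+(1e4 if st[i,4]<1500 else 0) for i in range(1,n)])
        m=(l==k).astype(np.uint8)*255
        m=cv2.morphologyEx(m,cv2.MORPH_CLOSE,np.ones((15,15),np.uint8))
        data.append((p,roi,m))
    def cost(q):
        e=0
        for p,roi,m in data:
            r=render(p,parts,(q[0],q[1],q[2]),roi,z=z)
            e+=1-np.count_nonzero(r&m)/np.count_nonzero(r|m)
        return e/len(data)
    best=None
    for dt in ([0] if len(pose0)==3 and pose0[2] is not None else []):
        for st in (.25,.1):
            s0=best.x if best is not None else np.array(pose0,float)
            sim=np.vstack([s0]+[s0+d for d in np.diag([.03,.03,.3])*st*2])
            best=minimize(cost,s0,method="Nelder-Mead",options=dict(initial_simplex=sim,xatol=1e-4,fatol=1e-4))
    return best.x,best.fun
E
python3 - <<'E'
from fit import *
import pickle
ps=pickle.load(open("p0.pkl","rb"))
for n,q in (("a",(.49,.172,-.45)),("c",(.455,.287,-.3)),("b",(.485,.41,.15))):
    for v in (ps,ps[:1],ps[1:]):
        x,f=fit(v,LP,q,lastmask); print(n,x.round(4),np.degrees(x[2]).round(1),round(f,3))
    x,f=fit(ps,LP,q,lastmask)
    pin=T(x,np.array([[-.055,-.02,.024],[-.055,.02,.024],[-.055,0,.024]]))
    print("pin",pin[2].round(4),[proj(p,pin).round(1).tolist() for p in ps])
S,Tp=ps
c=np.array([[55,45],[315,67],[298,290],[37,265]])/2.8+[290,40]
X=back(Tp,c,.22); print("setter top corners\n",X.round(3), X.mean(0).round(3))
for i in range(4): print(np.linalg.norm(X[i]-X[i-1]).round(3), np.degrees(np.arctan2(*(X[i]-X[i-1])[1::-1])).round(1))
c=np.array([[397,299],[473,305],[466,402],[390,393]])/2.8+[290,40]
X=back(Tp,c,.006); print("card",X.round(3), X.mean(0).round(3))
for i in range(4): print(np.linalg.norm(X[i]-X[i-1]).round(3), np.degrees(np.arctan2(*(X[i]-X[i-1])[1::-1])).round(1))
c=np.array([[359,419],[431,427],[424,574],[350,567]])/2.8+[290,40]
X=back(Tp,c,.004); print("mat",X.round(3), X.mean(0).round(3))
for i in range(4): print(np.linalg.norm(X[i]-X[i-1]).round(3), np.degrees(np.arctan2(*(X[i]-X[i-1])[1::-1])).round(1))
c=np.array([[38,341],[268,368],[263,438],[33,417],[88,430],[202,438],[203,467],[90,457]])/2.8+[290,40]
X=back(Tp,c,.103); print("drawer",X.round(3), X[:4].mean(0).round(3))
print("button",back(Tp,np.array([[84,242]])/2.8+[290,40],.242))
E
```

```text
a [ 0.4961  0.1714 -0.3903] -22.4 0.197
a [ 0.498   0.1704 -0.3906] -22.4 0.171
a [ 0.4944  0.1684 -0.3188] -18.3 0.215
pin [0.4452 0.1923 0.024 ] [[[304.2, 281.3], [291.9, 288.8], [298.1, 285.0]], [[269.2, 208.7], [257.8, 204.1], [263.5, 206.4]]]
c [ 0.46    0.2869 -0.2627] -15.1 0.193
c [ 0.4608  0.2862 -0.2616] -15.0 0.167
c [ 0.4591  0.284  -0.1671] -9.6 0.21
pin [0.4069 0.3012 0.024 ] [[[292.6, 319.1], [280.4, 329.3], [286.6, 324.1]], [[235.7, 220.1], [223.7, 217.0], [229.7, 218.5]]]
b [0.488  0.4169 0.2086] 12.0 0.239
b [0.4855 0.4161 0.195 ] 11.2 0.191
b [0.4845 0.4135 0.3205] 18.4 0.277
pin [0.4342 0.4055 0.024 ] [[[255.9, 345.6], [248.4, 361.1], [252.2, 353.2]], [[203.6, 209.1], [191.4, 211.7], [197.5, 210.4]]]
setter top corners
 [[ 0.867  0.037  0.22 ]
 [ 0.841 -0.233  0.22 ]
 [ 0.605 -0.209  0.22 ]
 [ 0.633  0.057  0.22 ]] [ 0.736 -0.087  0.22 ]
0.235 -4.9
0.271 -95.5
0.238 174.0
0.267 83.9
card [[ 0.641 -0.366  0.006]
 [ 0.633 -0.457  0.006]
 [ 0.516 -0.443  0.006]
 [ 0.528 -0.353  0.006]] [ 0.58  -0.405  0.006]
0.114 -6.4
0.091 -95.1
0.117 173.3
0.09 82.7
mat [[ 0.498 -0.316  0.004]
 [ 0.487 -0.401  0.004]
 [ 0.315 -0.385  0.004]
 [ 0.324 -0.299  0.004]] [ 0.406 -0.35   0.004]
0.174 -5.5
0.085 -96.9
0.173 174.9
0.086 84.1
drawer [[ 0.576  0.06   0.103]
 [ 0.543 -0.194  0.103]
 [ 0.466 -0.187  0.103]
 [ 0.491  0.066  0.103]
 [ 0.476  0.005  0.103]
 [ 0.466 -0.12   0.103]
 [ 0.434 -0.12   0.103]
 [ 0.447  0.003  0.103]] [ 0.519 -0.064  0.103]
button [[0.65056414 0.00900163 0.242     ]]
```

```bash
cat >> fit.py <<'E'
def overlay(p,poses,name,crop,s):
    im=cv2.resize(p["img"][crop[1]:crop[3],crop[0]:crop[2],::-1],None,fx=s,fy=s,interpolation=cv2.INTER_CUBIC)
    for q in poses:
        for Q in LP:
            uv=(proj(p,T(q,Q))-crop[:2]+.5)*s
            cv2.polylines(im,[cv2.convexHull(uv.round().astype(np.int32))],True,(0,0,255),1)
        for e in (-.02,.02):
            u=((proj(p,T(q,np.array([[-.055,e,.024]])))-crop[:2]+.5)*s)[0]
            cv2.circle(im,(int(u[0]),int(u[1])),4,(255,0,255),1)
    cv2.imwrite("pics/"+name,im)
E
python3 - <<'E'
from fit import *
import pickle
ps=pickle.load(open("p0.pkl","rb"))
q=[fit(ps[:1],LP,q,lastmask)[0] for q in ((.49,.172,-.45),(.455,.287,-.3),(.485,.41,.15))]
overlay(ps[0],q,"o1.png",(190,240,340,380),4)
overlay(ps[1],q,"o2.png",(170,150,300,240),5)
a=cv2.imread("pics/o1.png");b=cv2.imread("pics/o2.png");print(a.shape,b.shape)
E
```

```text
(560, 600, 3) (450, 650, 3)
```

View pics/o1.png

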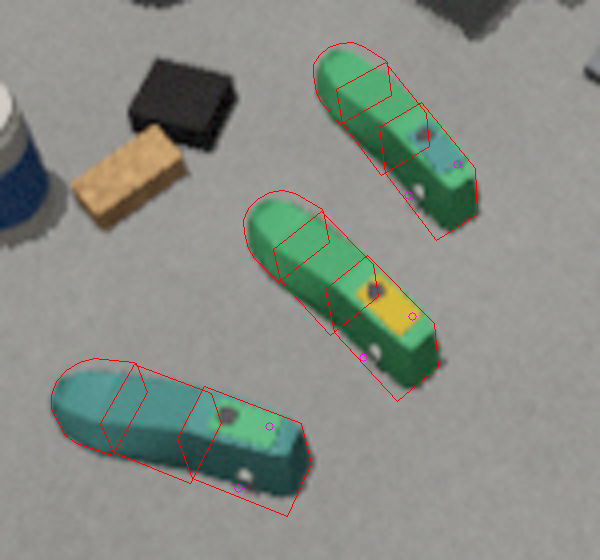

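View pics/o2.png

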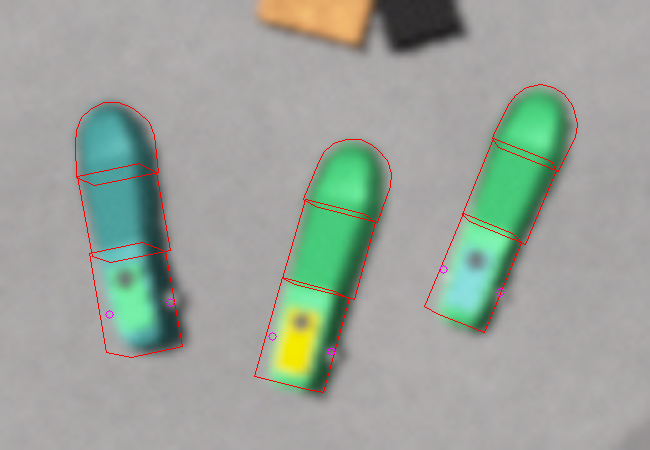

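```bash
python3 - <<'E'
from fit import *
from scipy.optimize import least_squares
import pickle
S,Tp=pickle.load(open("p0.pkl","rb"))
fs=lambda u:np.array(u)/4.5+[190,220]-.5
ft=lambda u:np.array(u)/5.5+[160,130]-.5
D={"a":[(S,"d",fs((479,240))),(S,"+",fs((470,303))),(Tp,"d",ft((578,396))),(Tp,"-",ft((609,436))),(Tp,"+",ft((546,413))),(Tp,"t",ft((653,207)))],
"c":[(S,"d",fs((423,417))),(S,"+",fs((421,485))),(Tp,"d",ft((386,463))),(Tp,"-",ft((423,500))),(Tp,"t",ft((445,265)))],
"b":[(S,"d",fs((257,557))),(S,"+",fs((275,624))),(Tp,"d",ft((192,416))),(Tp,"-",ft((245,438))),(Tp,"t",ft((172,221)))]}
def res(v,full=False):
    r=[]
    for i,k in enumerate("acb"):
        q=v[3*i:3*i+3]
        for p,t,uv in D[k]:
            X={"d":[v[9],0,.058],"+":[-.055,.02,.024],"-":[-.055,-.02,.024],"t":[.083,0,.01]}[t]
            e=proj(p,T(q,np.array([X])))[0]-uv
            if full: print(k,"S" if p is S else "T",t,e.round(1))
            r+=list(e*(0.5 if t=="t" else 1))
    return np.array(r)
v=least_squares(res,[.497,.17,-.4,.46,.285,-.25,.486,.415,.2,-.03]).x
print(v.round(4),np.degrees(v[[2,5,8]])); res(v,True)
for i,k in enumerate("acb"):
    print(k,T(v[3*i:3*i+3],np.array([[-.055,0,.024]])).round(4))
overlay(S,v[:9].reshape(3,3),"o3.png",(190,240,340,380),4)
overlay(Tp,v[:9].reshape(3,3),"o4.png",(170,150,300,240),5)
E
```

```text
[ 0.4965  0.1699 -0.3206  0.4594  0.2851 -0.1924  0.4873  0.4136  0.2507
 -0.0406] [-18.37007392 -11.02372524  14.36281427]
a S d [-0.4  0.6]
a S + [-0.4  1.1]
a T d [ 0.7 -0.1]
a T - [ 0.7 -0.3]
a T + [0.4 0.1]
a T t [0.7 0.2]
c S d [-0.1  0.4]
c S + [-0.5  0.9]
c T d [0.6 0.2]
c T - [ 1.1 -0.3]
c T t [0.4 0.3]
b S d [-0.4  0.2]
b S + [-0.4  1.1]
b T d [0.9 0.1]
b T - [ 1.2 -0.3]
b T t [0.  0.7]
a [[0.4443 0.1873 0.024 ]]
c [[0.4055 0.2956 0.024 ]]
b [[0.434  0.3999 0.024 ]]
```

View pics/o3.png

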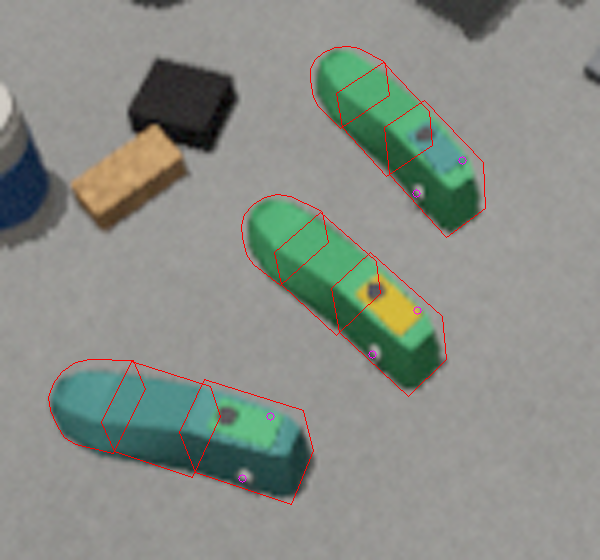

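View pics/o4.png

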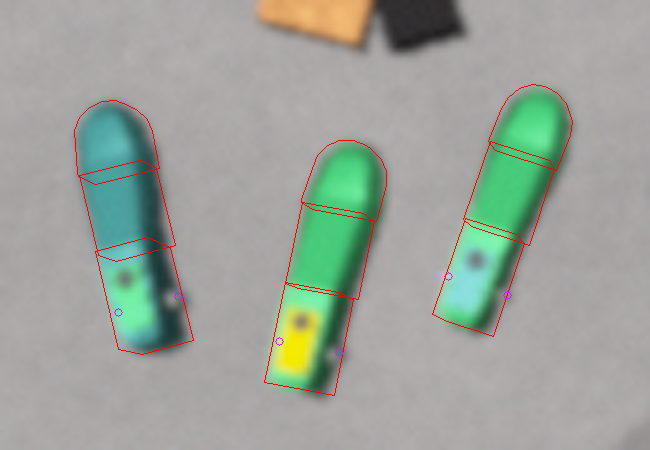

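```bash
cat > to.py <<'E'
# usage: to.py x y z yawdeg [maxunit] [pitchdeg about tool y]  -> how far to go, split into rows
import sys
from h import *
a=[float(v) for v in sys.argv[1:]]
o=robot.get_obs(); P=np.array(o["position"]); Q=R.from_quat(o["tool_rot"])
tgt=np.array(a[:3]); yaw=np.radians(a[3]); mu=a[4] if len(a)>4 else .9
pitch=a[5] if len(a)>5 else 0
G=R.from_euler("z",yaw)*R.from_euler("x",np.pi)*R.from_euler("y",np.radians(pitch))
rv=(Q.inv()*G).as_rotvec(); 
n=int(np.ceil(max(np.abs(Q.inv().apply(tgt-P)).max()/.04/mu,np.degrees(np.abs(rv)).max()/5/.95,1)))
print("dist",(tgt-P).round(4),"turn deg",np.degrees(rv).round(1),"rows",n)
for i in range(n):
    s=(tgt-P)/n; c=Q.inv().apply(s)/.04
    t=np.degrees(rv)/n/5
    print(" ".join(f"{v:g}" for v in np.r_[t.round(2),c.round(2)]+0.0),end="; " if (i+1)%5 else "\n")
    Q=Q*R.from_rotvec(rv/n)
print()
E
cat > st.py <<'E'
from h import *
o=robot.get_obs(); Q=R.from_quat(o["tool_rot"]).as_matrix()
print("t",round(o["time"],2),"pos",np.round(o["position"],4),"yawx",np.degrees(np.arctan2(Q[1,0],Q[0,0])).round(1),"zdir",Q[:,2].round(3),"F",np.round(o["ft_force"],1),"w",round(o["grip_width"],4),"q",np.round(o["q"],2))
E
python3 to.py 0.46 -0.2 0.30 -10
```

```text
dist [0.2001 0.3684 0.1065] turn deg [ 0.  -0.  34.6] rows 10
0 0 0.69 0.84 -0.63 -0.27; 0 0 0.69 0.8 -0.68 -0.27; 0 0 0.69 0.76 -0.73 -0.27; 0 0 0.69 0.71 -0.77 -0.27; 0 0 0.69 0.66 -0.81 -0.27
0 0 0.69 0.61 -0.85 -0.27; 0 0 0.69 0.56 -0.89 -0.27; 0 0 0.69 0.51 -0.92 -0.27; 0 0 0.69 0.45 -0.95 -0.27; 0 0 0.69 0.39 -0.97 -0.27
```

```bash
python3 -m crank '0 0 0.7 0.84 -0.63 -0.3 -1; 0 0 0.7 0.8 -0.68 -0.3 -1; 0 0 0.7 0.76 -0.73 -0.3 -1; 0 0 0.7 0.71 -0.77 -0.3 -1; 0 0 0.7 0.66 -0.81 -0.3 -1' && python3 st.py
```

```text
time: 1.92
position: [0.3623, -0.3826, 0.2538]
tool_rot: [0.999, 0.054, 0.0, 0.0]
ft_force: [0.1, -0.0, 0.3]
grip_width: 0.0872
t 1.93 pos [ 0.3623 -0.3826  0.2538] yawx 6.1 zdir [ 0. -0. -1.] F [ 0.1 -0.   0.3] w 0.0872 q [-1.03  0.32  1.6   0.    1.22  0.44]
```

```bash
python3 -m crank '0 0 0.7 0.61 -0.85 -0.3 -1; 0 0 0.7 0.56 -0.89 -0.3 -1; 0 0 0.7 0.51 -0.92 -0.3 -1; 0 0 0.7 0.45 -0.95 -0.3 -1; 0 0 0.7 0.39 -0.97 -0.3 -1' && python3 st.py; python3 to.py 0.43 0.12 0.25 -18.4
```

```text
time: 2.55
position: [0.4698, -0.1944, 0.3167]
tool_rot: [0.995, -0.105, 0.001, 0.001]
ft_force: [-0.1, 0.6, -0.0]
grip_width: 0.0871
t 2.55 pos [ 0.4698 -0.1944  0.3167] yawx -12.0 zdir [ 0.003 -0.002 -1.   ] F [-0.1  0.6 -0. ] w 0.0871 q [-0.61  0.23  1.55  0.    1.35  1.17]
dist [-0.0398  0.3144 -0.0667] turn deg [ 0.1 -0.2  6.4] rows 9
0 0 0.14 -0.29 -0.83 0.18; 0 0 0.14 -0.3 -0.83 0.18; 0 0 0.14 -0.31 -0.82 0.18; 0 0 0.14 -0.32 -0.82 0.18; 0 0 0.14 -0.33 -0.82 0.18
0 0 0.14 -0.34 -0.81 0.18; 0 0 0.14 -0.35 -0.81 0.18; 0 0 0.14 -0.36 -0.8 0.18; 0 0 0.14 -0.37 -0.8 0.19;
```

Tracking is accurate. Before going over the lasts, I'll take a fresh picture now.

```bash
python3 - <<'E'
from h import *
import pickle
ps=[viewer.camera(n) for n in ("side","top")]
pickle.dump(ps,open("p1.pkl","wb"))
save(ps[0],"s1.png"); save(ps[1],"t1.png")
for p in ps:
    print([w(p,d["at"]).round(3).tolist() for d in spotter.boxes_of("last_a",p)[:5]])
E
```

```text
[[0.224, 0.388, 0.039], [0.474, 0.186, 0.038], [0.47, 0.42, 0.037], [0.442, 0.295, 0.036]]
[[0.459, 0.281, 0.042], [0.485, 0.408, 0.041], [0.24, 0.393, 0.038], [0.495, 0.168, 0.041]]
```

View pics/t1.png

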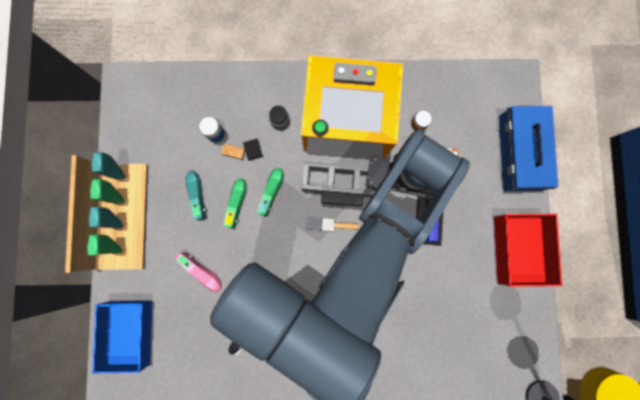

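```bash
python3 to.py 0.444 0.187 0.16 -18.4 .95
```

```text
dist [-0.0254  0.3824 -0.1563] turn deg [ 0.1 -0.2  6.7] rows 10
0 0 0.13 -0.26 -0.92 0.39; 0 0 0.13 -0.27 -0.92 0.39; 0 0 0.13 -0.28 -0.92 0.39; 0 0 0.13 -0.29 -0.91 0.39; 0 0 0.13 -0.3 -0.91 0.39
0 0 0.13 -0.31 -0.91 0.39; 0 0 0.13 -0.32 -0.9 0.39; 0 0 0.13 -0.33 -0.9 0.39; 0 0 0.13 -0.34 -0.9 0.39; 0 0 0.13 -0.35 -0.89 0.39
```

```bash
python3 -m crank '0 0 0.13 -0.26 -0.92 0.3 -1; 0 0 0.13 -0.27 -0.92 0.3 -1; 0 0 0.13 -0.28 -0.92 0.3 -1; 0 0 0.13 -0.29 -0.91 0.3 -1; 0 0 0.13 -0.3 -0.91 0.3 -1' >/dev/null; python3 -m crank '0 0 0.13 -0.31 -0.91 0.48 -1; 0 0 0.13 -0.32 -0.9 0.48 -1; 0 0 0.13 -0.33 -0.9 0.48 -1; 0 0 0.13 -0.34 -0.9 0.48 -1; 0 0 0.13 -0.35 -0.89 0.48 -1' >/dev/null;  python3 st.py;  python3 to.py 0.444 0.187 0.08 -18.4; python3 to.py 0.444 0.187 0.006 -18.4
```

```text
t 4.0 pos [0.4466 0.1798 0.1503] yawx -19.7 zdir [-0.    -0.009 -1.   ] F [-0.5 -0.1 -0.3] w 0.0869 q [ 0.16  0.4   1.83 -0.01  0.91  2.08]
dist [-0.0026  0.0072 -0.0703] turn deg [ 0.5 -0.2 -1.3] rows 2
0.05 -0.02 -0.13 -0.06 -0.08 0.88; 0.05 -0.02 -0.13 -0.06 -0.08 0.88; 
dist [-0.0026  0.0072 -0.1443] turn deg [ 0.5 -0.2 -1.3] rows 5
0.02 -0.01 -0.05 -0.03 -0.04 0.72; 0.02 -0.01 -0.05 -0.03 -0.03 0.72; 0.02 -0.01 -0.05 -0.03 -0.03 0.72; 0.02 -0.01 -0.05 -0.02 -0.03 0.72; 0.02 -0.01 -0.05 -0.02 -0.03 0.72
```

```bash
python3 -m crank '0.05 0 -0.1 -0.06 -0.08 0.7 -1; 0.05 0 -0.1 -0.06 -0.08 0.7 -1; 0 0 0 0 0 0.7 -1; 0 0 0 0 0 0.7 -1; 0 0 0 0 0 0.7 -1' >/dev/null;  python3 st.py;  python3 to.py 0.444 0.187 0.006 -18.4
python3 - <<'E'
from h import *
p=viewer.camera("side"); save(p,"s2.png",(220,200,380,340),5)
E
```

```text
t 4.62 pos [0.447  0.183  0.0046] yawx -18.8 zdir [ 0.004 -0.002 -1.   ] F [ 0.5 -0.2 -0.5] w 0.087 q [ 0.16  0.67  1.93 -0.01  0.53  2.06]
dist [-0.003   0.004   0.0014] turn deg [ 0.1 -0.2 -0.4] rows 1
0.01 -0.05 -0.07 -0.1 -0.07 -0.03;
```

View pics/s2.png

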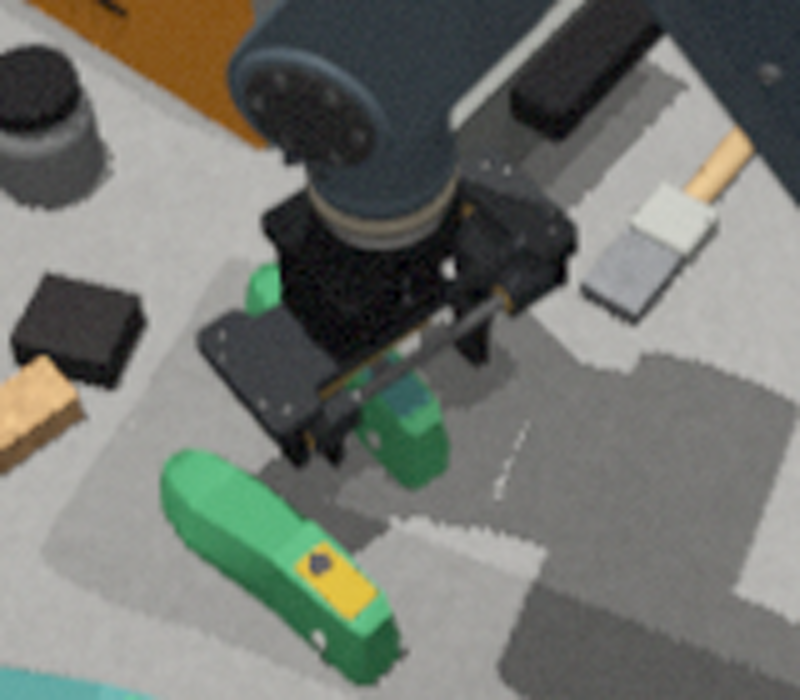

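```bash
python3 -m crank '0 0 0 -0.1 -0.07 0 0.2; 0 0 0 0 0 0 0.2; 0 0 0 0 0 0 1;0 0 0 0 0 0 1;0 0 0 0 0 0 1' 6;python3 -m crank '0 0 0 0 0 0 1;0 0 0 0 0 0 1;0 0 0 0 0 0 1;0 0 0 0 0 0 1' 6; python3 st.py
```

```text
time: 5.3
position: [0.4438, 0.185, 0.0039]
tool_rot: [0.986, -0.164, 0.001, 0.001]
ft_force: [0.0, 0.4, -0.9]
grip_width: 0.0451
time: 5.8
position: [0.444, 0.1853, 0.0042]
tool_rot: [0.987, -0.164, 0.001, 0.001]
ft_force: [1.3, 0.0, 0.9]
grip_width: 0.034
t 5.8 pos [0.444  0.1853 0.0042] yawx -18.8 zdir [ 0.002 -0.003 -1.   ] F [1.3 0.  0.9] w 0.034 q [ 0.16  0.67  1.93 -0.01  0.53  2.07]
```

```bash
python3 - <<'E'
from h import *
p=viewer.camera("side"); save(p,"s3.png",(250,230,350,310),7)
p=viewer.camera("top"); save(p,"t3.png",(220,150,340,250),5)
E
python3 st.py
```

```text
t 5.9 pos [0.444  0.1853 0.0042] yawx -18.8 zdir [ 0.002 -0.003 -1.   ] F [ 0.2  0.  -0.3] w 0.034 q [ 0.16  0.67  1.93 -0.01  0.53  2.07]
```

View pics/s3.png

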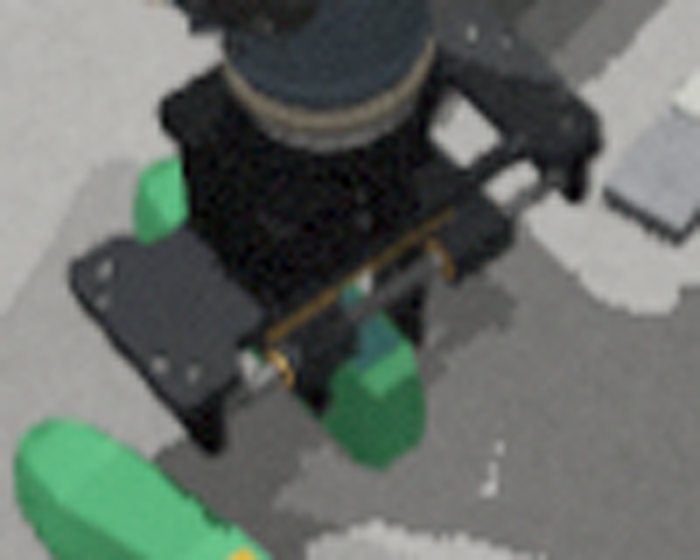

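View pics/t3.png

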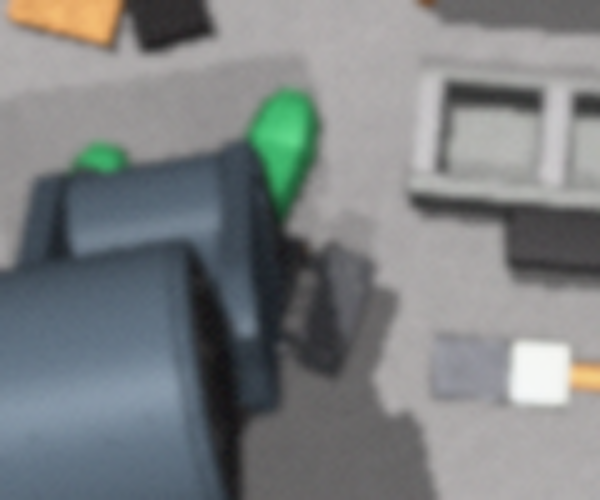

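```bash
python3 - <<'E'
from h import *
import pickle
S=pickle.load(open("p0.pkl","rb"))[0]
o=robot.get_obs(); Q=R.from_quat(o["tool_rot"]); P=np.array(o["position"])
for d in ([-.0095,-.017,0],[.0095,-.017,0],[-.0095,-.032,0],[.0095,-.032,0],[0,-.02,-.0187],[-.0095,-.017,-.03],[-.0095,-.032,-.03]):
    X=P+Q.apply(d); print(d,X.round(3),proj(S,X).round(1),((proj(S,X)-[250,230]+.5)*7).round())
# heel bottom end corner etc for pose
from fit import T
q=(0.4965,0.1699,-.3206)
for d in ([-.082,.017,0],[-.055,.02,.024],[-.082,0,.058]):
    X=T(q,np.array([d])); print(d,((proj(S,X)-[250,230]+.5)*7).round())
E
```

```text
[-0.0095, -0.017, 0] [0.441 0.204 0.004] [297.4 293. ] [335. 445.]
[0.0095, -0.017, 0] [0.458 0.198 0.004] [293.2 288.3] [306. 411.]
[-0.0095, -0.032, 0] [0.445 0.219 0.004] [293.  296.2] [304. 467.]
[0.0095, -0.032, 0] [0.463 0.213 0.004] [288.8 291.4] [275. 433.]
[0, -0.02, -0.0187] [0.45  0.204 0.023] [294.  287.7] [312. 407.]
[-0.0095, -0.017, -0.03] [0.44  0.205 0.034] [296.8 287.2] [331. 404.]
[-0.0095, -0.032, -0.03] [0.445 0.219 0.034] [292.3 290.4] [300. 426.]
[-0.082, 0.017, 0] [[360. 485.]]
[-0.055, 0.02, 0.024] [[309. 409.]]
[-0.082, 0, 0.058] [[390. 380.]]
```

```bash
python3 - <<'E'
from h import *
p=viewer.camera("side")
im=p["img"][255:305,270:330,::-1].astype(float)
im=np.clip((im/255)**.55*255,0,255).astype(np.uint8)
cv2.imwrite("pics/s4.png",cv2.resize(im,None,fx=12,fy=12,interpolation=cv2.INTER_NEAREST))
E
```

```text
(no output)
```

View pics/s4.png

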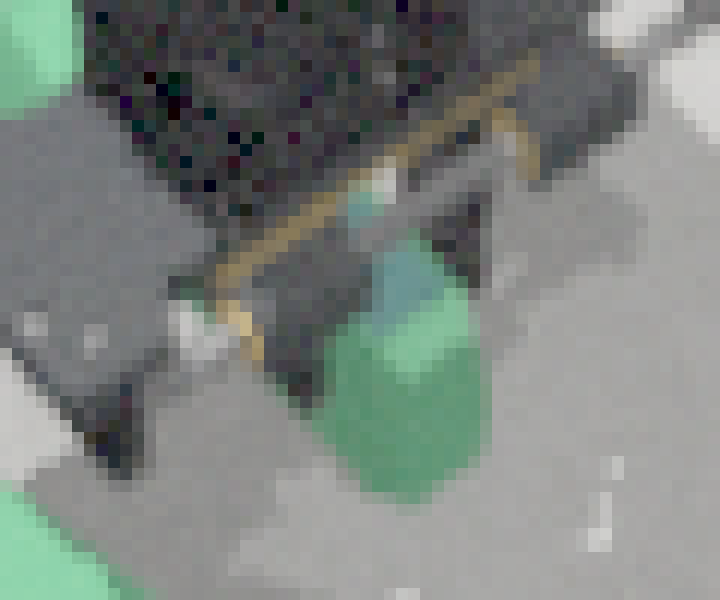

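```bash
python3 - <<'E'
from h import *
import pickle
S=pickle.load(open("p0.pkl","rb"))[0]
Q=R.from_quat(robot.get_obs()["tool_rot"])
for nm,P,ys,crop,s in (("open s2",[.447,.183,.0046],(-.0435,-.0585,.0435,.0585),(220,200),5),("closed s4",[.444,.1853,.0042],(-.017,-.032,.017,.032),(270,255),12)):
  for y in ys:
    for z in (0,-.015):
      print(nm,y,z,[((proj(S,np.array(P)+Q.apply([x,y,z]))-crop+.5)*s).round().tolist() for x in (-.0095,.0095)])
E
```

```text
open s2 -0.0435 0 [[348.0, 489.0], [327.0, 465.0]]
open s2 -0.0435 -0.015 [[346.0, 475.0], [325.0, 451.0]]
open s2 -0.0585 0 [[326.0, 505.0], [305.0, 481.0]]
open s2 -0.0585 -0.015 [[324.0, 491.0], [303.0, 466.0]]
open s2 0.0435 0 [[474.0, 400.0], [453.0, 378.0]]
open s2 0.0435 -0.015 [[473.0, 386.0], [452.0, 363.0]]
open s2 0.0585 0 [[495.0, 386.0], [474.0, 363.0]]
open s2 0.0585 -0.015 [[494.0, 371.0], [473.0, 349.0]]
closed s4 -0.017 0 [[335.0, 462.0], [285.0, 405.0]]
closed s4 -0.017 -0.015 [[332.0, 428.0], [281.0, 371.0]]
closed s4 -0.032 0 [[282.0, 500.0], [232.0, 442.0]]
closed s4 -0.032 -0.015 [[278.0, 466.0], [228.0, 408.0]]
closed s4 0.017 0 [[453.0, 379.0], [403.0, 323.0]]
closed s4 0.017 -0.015 [[451.0, 344.0], [400.0, 288.0]]
closed s4 0.032 0 [[504.0, 342.0], [454.0, 288.0]]
closed s4 0.032 -0.015 [[503.0, 308.0], [451.0, 252.0]]
```

```bash
python3 -m crank '0 0 0 0 0 0 -0.4;0 0 0 0 0 0 -0.4;0 0 0 0 0 0 -0.4;0 0 0 0 0 0 -0.4;0 0 0 0 0 0 -0.4' 6; python3 - <<'E'
from h import *
p=viewer.camera("side")
im=p["img"][255:305,270:330,::-1].astype(float)
im=np.clip((im/255)**.55*255,0,255).astype(np.uint8)
cv2.imwrite("pics/s5.png",cv2.resize(im,None,fx=12,fy=12,interpolation=cv2.INTER_NEAREST))
E
```

```text
time: 6.58
position: [0.4439, 0.1852, 0.0042]
tool_rot: [0.986, -0.164, 0.001, 0.001]
ft_force: [-0.1, 0.3, -0.4]
grip_width: 0.0604
```

View pics/s5.png

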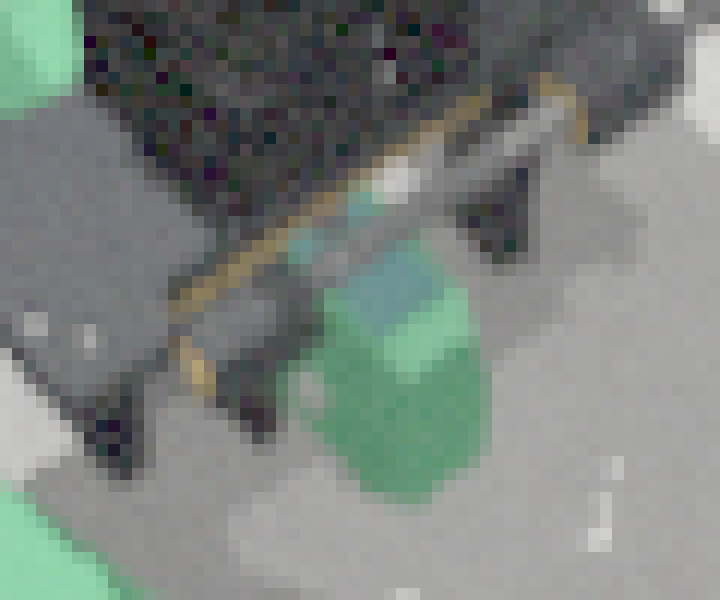

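```bash
python3 -m crank '0 0 0 0 0 0.05 -0.4;0 0 0 0 0 0.05 -0.4;0 0 0 0 0 0 -0.4'; python3 -m crank '0 0 0 0 0 0.04 -0.4;0 0 0 0 0 0 -0.4'
```

```text
time: 7.0
position: [0.4439, 0.1852, -0.0002]
tool_rot: [0.986, -0.164, 0.001, 0.001]
ft_force: [-0.3, 0.2, 0.2]
grip_width: 0.061
time: 7.25
position: [0.4438, 0.1852, -0.0019]
tool_rot: [0.986, -0.164, 0.001, 0.001]
ft_force: [-0.5, 0.1, 0.5]
grip_width: 0.0612
```

```bash
python3 -m crank '0 0 0 0 0 0.06 -0.4;0 0 0 0 0 0 -0.4' | grep -E 'pos|force'; python3 -m crank '0 0 0 0 0 0.06 -0.4;0 0 0 0 0 0 -0.4'| grep -E 'pos|force'
```

```text
position: [0.4439, 0.1852, -0.0045]
ft_force: [-1.0, 0.3, 0.6]
position: [0.4439, 0.1852, -0.007]
ft_force: [-1.0, 0.9, 0.5]
```

```bash
python3 -m crank '0 0 0 0 0 0.06 -0.4;0 0 0 0 0 0 -0.4' | grep -E 'pos|force'; python3 - <<'E'
from h import *
p=viewer.camera("side")
im=p["img"][255:305,270:330,::-1].astype(float)
im=np.clip((im/255)**.55*255,0,255).astype(np.uint8)
cv2.imwrite("pics/s6.png",cv2.resize(im,None,fx=12,fy=12,interpolation=cv2.INTER_NEAREST))
E
```

```text
position: [0.4439, 0.1852, -0.0096]
ft_force: [-0.0, -0.6, 0.7]
```

View pics/s6.png

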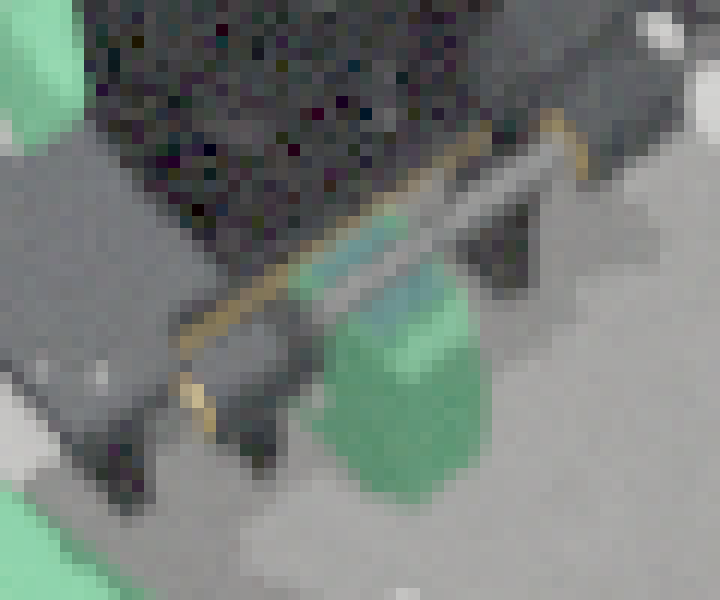

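```bash
python3 -m crank '0 0 0 0 0 0.07 -0.4;0 0 0 0 0 0 -0.4' | grep -E 'pos|force'; python3 -m crank '0 0 0 0 0 0 1;0 0 0 0 0 0 1;0 0 0 0 0 0 1;0 0 0 0 0 0 1; 0 0 0 0 0 0 1' 6; python3 -m crank '0 0 0 0 0 0 1;0 0 0 0 0 0 1' 6|tail -2
```

```text
position: [0.444, 0.1852, -0.0125]
ft_force: [0.3, 0.2, -0.1]
time: 8.93
position: [0.4441, 0.1852, -0.0125]
tool_rot: [0.986, -0.164, 0.001, 0.001]
ft_force: [-0.2, -0.1, -0.0]
grip_width: 0.0398
ft_force: [0.7, -0.2, 0.6]
grip_width: 0.0395
```

```bash
python3 -m crank '0 0 0 0.05 0 -0.25 1;0 0 0 0.07 0 -0.25 1;0 0 0 0.1 0 -0.25 1;0 0 0 0.1 0 -0.25 1; 0 0 0 0.15 0 -0.25 1' 6; python3 -m crank '0 0 0 0.15 0 -0.25 1;0 0 0 0.2 0 -0.25 1;0 0 0 0.25 0 -0.25 1;0 0 0 0.3 0 -0.25 1; 0 0 0 0.3 0 -0.25 1' 6; python3 - <<'E'
from h import *
p=viewer.camera("side"); save(p,"s7.png",(200,180,360,320),5)
E
```

```text
time: 9.8
position: [0.4624, 0.1788, 0.0406]
tool_rot: [0.986, -0.164, 0.001, 0.001]
ft_force: [-0.0, 0.3, -2.1]
grip_width: 0.0396
time: 10.42
position: [0.51, 0.1623, 0.0943]
tool_rot: [0.986, -0.164, 0.001, 0.002]
ft_force: [0.3, -0.4, -2.9]
grip_width: 0.0397
```

View pics/s7.png

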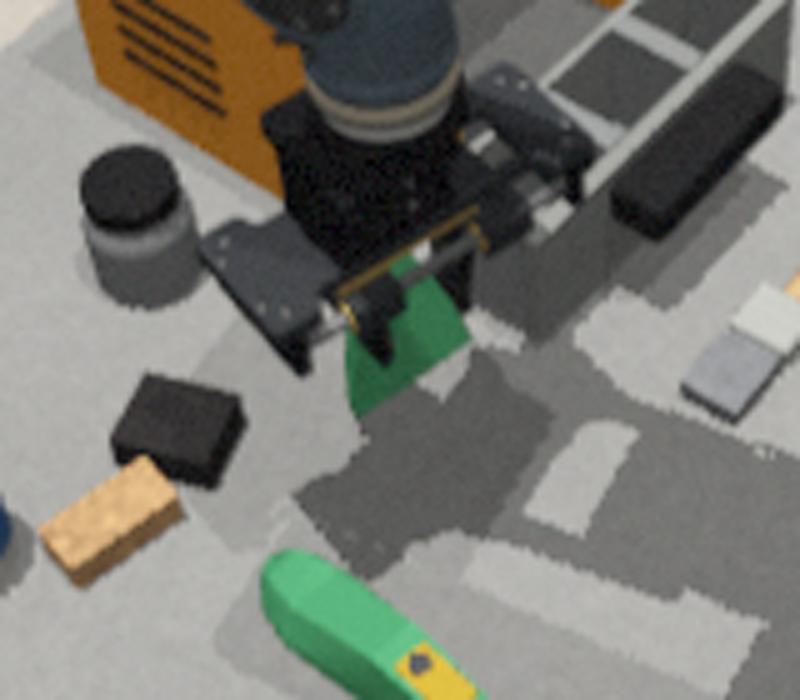

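```bash
python3 -m crank '0 0 0 0.2 0 -0.3 1;0 0 0 0 0 -0.4 1;0 0 0 0 0 -0.5 1;0 0 0 0 0 -0.6 1; 0 0 0 0 0 -0.7 1' 6; python3 -m crank '0 0 0 0 0 -0.7 1;0 0 0 0 0 -0.5 1;0 0 0 0 0 -0.2 1; 0 0 0 0 0 0 1' 6;  python3 - <<'E'
from h import *
p=viewer.camera("side"); save(p,"s8.png",(200,100,360,320),3.5)
p=viewer.camera("top"); save(p,"t8.png",(200,100,400,250),4)
E
```

```text
time: 11.1
position: [0.5143, 0.1584, 0.1942]
tool_rot: [0.986, -0.165, -0.005, 0.003]
ft_force: [-0.0, -0.8, -3.4]
grip_width: 0.0395
time: 11.6
position: [0.5118, 0.1585, 0.2515]
tool_rot: [0.986, -0.165, -0.008, 0.003]
ft_force: [-0.5, 0.2, -4.5]
grip_width: 0.0397
```

View pics/s8.png

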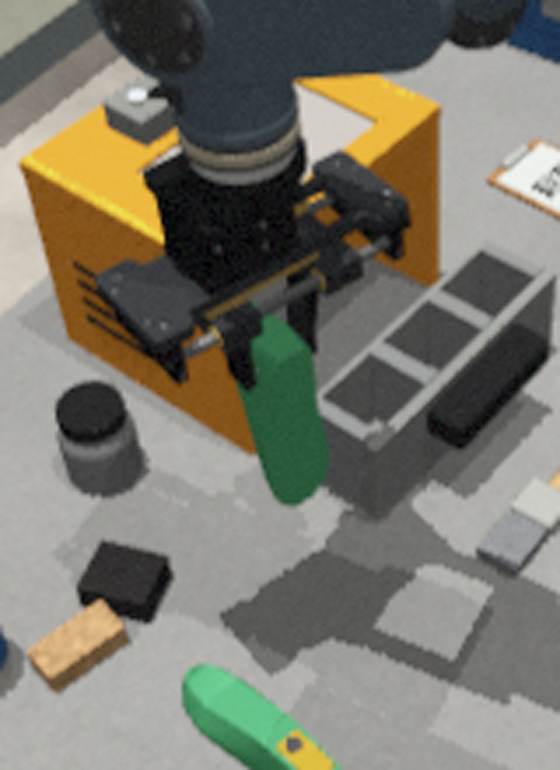

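View pics/t8.png

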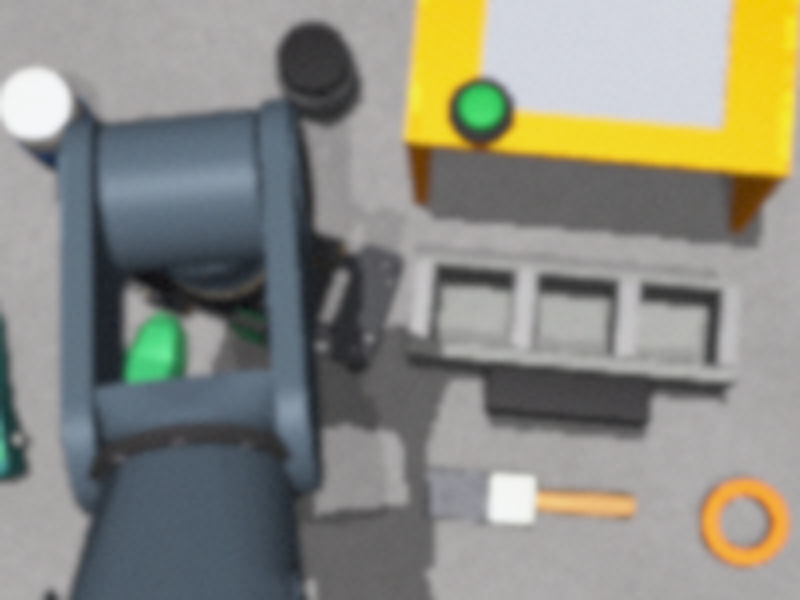

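```bash
cat > tilt.py <<'E'
# estimate tilt (deg, about tool y) of hanging last; + = toe towards tool +x
from fit import *
import sys
def hangparts(P,Q,th,dx=0,dy=0):
    # last x -> tool z(down), rotated toward tool x by th ; last z -> tool +x side (sole faces tool -x)
    M=np.array([[np.sin(th),0,np.cos(th)],[0,1,0],[np.cos(th),0,-np.sin(th)]]) # columns: last x,y,z in tool axes
    M[:,1]=np.cross(M[:,2],M[:,0])
    pin=np.array([dx,dy,-.0365])
    return [P+Q.apply(pin+(X-[-.055,0,.024])@M.T) for X in LP]
def hull(p,X,s,c): 
    return cv2.convexHull(((proj(p,X)-c+.5)*s).round().astype(np.int32))
if __name__=="__main__":
    name=sys.argv[1]
    o=robot.get_obs(); Q=R.from_quat(o["tool_rot"]); P=np.array(o["position"])
    p=viewer.camera("side")
    c=proj(p,P)[0:2]; x0,y0=int(c[0]-50),int(c[1]-35); x1,y1=x0+110,y0+110
    y1=min(y1,400); s=5
    roi=[x0,y0,x1,y1]
    m=seg(p,lastmask,roi,s)
    n,l,st,cen=cv2.connectedComponentsWithStats(m)
    k=np.argsort([abs(cen[i][0]-50*s)+abs(cen[i][1]-60*s)-st[i,4]/20 for i in range(1,n)])[0]+1
    m=(l==k).astype(np.uint8)*255
    ycut=int((proj(p,P)[1]-y0+2)*s)
    best=[]
    for th in np.arange(-24,25,1.):
      for dx in (-.004,0,.004):
       for dy in (-.004,0,.004):
        r=np.zeros_like(m)
        for X in hangparts(P,Q,np.radians(th),dx,dy): cv2.fillConvexPoly(r,hull(p,X,s,[x0,y0]),255)
        a=r[ycut:];b=m[ycut:]
        best.append((1-np.count_nonzero(a&b)/np.count_nonzero(a|b),th,dx,dy))
    best.sort(); print([tuple(np.round(b,3)) for b in best[:6]])
    im=cv2.resize(p["img"][y0:y1,x0:x1,::-1],None,fx=s,fy=s,interpolation=cv2.INTER_CUBIC)
    for X in hangparts(P,Q,np.radians(best[0][1]),best[0][2],best[0][3]): cv2.polylines(im,[hull(p,X,s,[x0,y0])],True,(0,0,255),1)
    cv2.line(im,(0,ycut),(50,ycut),(255,0,0),1)
    cv2.imwrite("pics/"+name,im)
E
python3 tilt.py k1.png
```

```text
[(np.float64(0.092), np.float64(2.0), np.float64(0.004), np.float64(0.004)), (np.float64(0.095), np.float64(1.0), np.float64(0.004), np.float64(0.004)), (np.float64(0.098), np.float64(4.0), np.float64(0.0), np.float64(0.004)), (np.float64(0.099), np.float64(3.0), np.float64(0.0), np.float64(0.004)), (np.float64(0.105), np.float64(5.0), np.float64(-0.004), np.float64(0.004)), (np.float64(0.11), np.float64(0.0), np.float64(0.004), np.float64(0.004))]
```

View pics/k1.png

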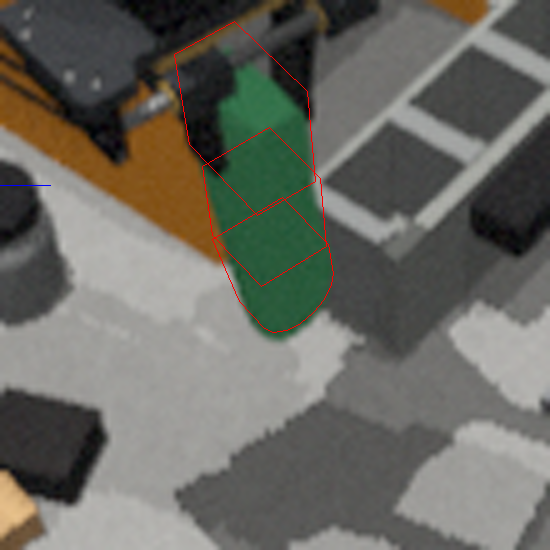

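```bash
python3 -m crank '0 0 0 0 0 0 1;0 0 0 0 0 0 1;0 0 0 0 0 0 1' 40 | tail -2; python3 st.py; python3 to.py 0.513 -0.145 0.27 -5.5 .8
```

```text
ft_force: [-0.4, -1.0, -4.3]
grip_width: 0.0387
t 12.12 pos [0.5102 0.1583 0.2485] yawx -19.0 zdir [-0.023 -0.005 -1.   ] F [-0.4 -1.  -4.3] w 0.0387 q [ 0.09  0.35  1.57 -0.    1.24  2.  ]
dist [ 0.0028 -0.3033  0.0215] turn deg [  0.5   1.2 -13.5] rows 9
0.01 0.03 -0.3 0.28 0.79 -0.06; 0.01 0.03 -0.3 0.26 0.8 -0.06; 0.01 0.03 -0.3 0.24 0.81 -0.06; 0.01 0.03 -0.3 0.22 0.81 -0.06; 0.01 0.03 -0.3 0.2 0.82 -0.06
0.01 0.03 -0.3 0.18 0.82 -0.06; 0.01 0.03 -0.3 0.15 0.83 -0.06; 0.01 0.03 -0.3 0.13 0.83 -0.06; 0.01 0.03 -0.3 0.11 0.84 -0.06;
```

```bash
python3 -m crank '0 0 -0.3 0.28 0.79 -0.2 1; 0 0 -0.3 0.26 0.8 -0.1 1; 0 0 -0.3 0.24 0.81 -0.1 1; 0 0 -0.3 0.22 0.81 -0.1 1; 0 0 -0.3 0.2 0.82 -0.1 1' 40 | grep pos; python3 -m crank '0 0 -0.3 0.18 0.82 -0.06 1; 0 0 -0.3 0.15 0.83 -0.06 1; 0 0 -0.3 0.13 0.83 -0.06 1; 0 0 -0.3 0.11 0.84 -0.06 1; 0 0 0 0 0 0 1' | tail -2; python3 st.py; python3 to.py 0.513 -0.145 0.26 -5.5 .8; python3 tilt.py k2.png
```

```text
position: [0.5128, -0.012, 0.2731]
ft_force: [1.2, 1.2, -5.0]
grip_width: 0.0388
t 13.38 pos [ 0.5161 -0.1539  0.2838] yawx -4.9 zdir [-0.021 -0.005 -1.   ] F [ 1.2  1.2 -5. ] w 0.0388 q [-0.49  0.32  1.52 -0.01  1.32  1.17]
dist [-0.0031  0.0089 -0.0238] turn deg [0.4 1.2 0.6] rows 1
0.08 0.24 0.12 -0.08 -0.22 0.6; 
[(np.float64(0.146), np.float64(3.0), np.float64(0.004), np.float64(0.004)), (np.float64(0.148), np.float64(2.0), np.float64(0.004), np.float64(0.004)), (np.float64(0.15), np.float64(5.0), np.float64(0.0), np.float64(0.004)), (np.float64(0.152), np.float64(4.0), np.float64(0.0), np.float64(0.004)), (np.float64(0.156), np.float64(7.0), np.float64(-0.004), np.float64(0.004)), (np.float64(0.158), np.float64(6.0), np.float64(0.0), np.float64(0.004))]
```

View pics/k2.png

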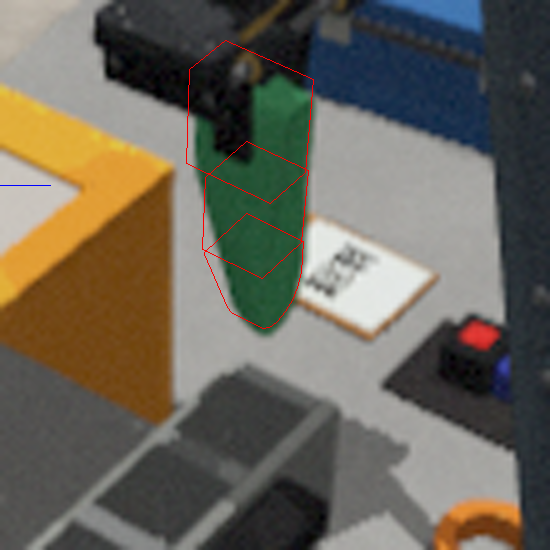

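```bash
python3 -m crank '0.08 -0.5 -0.12 -0.08 -0.22 0.3 1; 0 0 0 0 0 0 1; 0 0 0 0 0 0 1' | grep pos; python3 st.py; python3 to.py 0.513 -0.145 0.18 -5.5 .5 -2.5;
```

```text
position: [0.5122, -0.1395, 0.2699]
t 13.8 pos [ 0.5122 -0.1395  0.2699] yawx -4.1 zdir [-0.07   0.01  -0.997] F [-0.2 -0.1 -4. ] w 0.0391 q [-0.46  0.35  1.52 -0.02  1.34  1.19]
dist [ 0.0008 -0.0055 -0.0899] turn deg [-0.2  1.6  1.4] rows 5
-0.01 0.06 0.06 0.04 0.03 0.45; -0.01 0.06 0.06 0.04 0.03 0.45; -0.01 0.06 0.06 0.03 0.03 0.45; -0.01 0.06 0.06 0.03 0.03 0.45; -0.01 0.06 0.06 0.03 0.03 0.45
```

```bash
python3 -m crank '0 0 0.1 0.05 0.07 0.45 1; 0 0 0.1 0.05 0.07 0.45 1; 0 0 0 0.02 0 0.45 1; 0 0 0 0.02 0 0.45 1; 0 0 0 0.02 0 0.4 1' | grep pos; python3 st.py; python3 to.py 0.5105 -0.145 0.15 -5.5 .5 -4; python3 - <<'E'
from h import *
p=viewer.camera("side"); save(p,"s9.png",(260,130,400,260),5)
E
```

```text
position: [0.5148, -0.143, 0.1817]
t 14.43 pos [ 0.5148 -0.143   0.1817] yawx -4.8 zdir [-0.064  0.007 -0.998] F [ 0.1 -0.7 -3.8] w 0.039 q [-0.47  0.45  1.62 -0.03  1.13  1.2 ]
dist [-0.0043 -0.002  -0.0317] turn deg [-0.  -0.3  0.7] rows 2
0 -0.03 0.07 -0.03 0.03 0.4; 0 -0.03 0.07 -0.02 0.03 0.4;
```

View pics/s9.png

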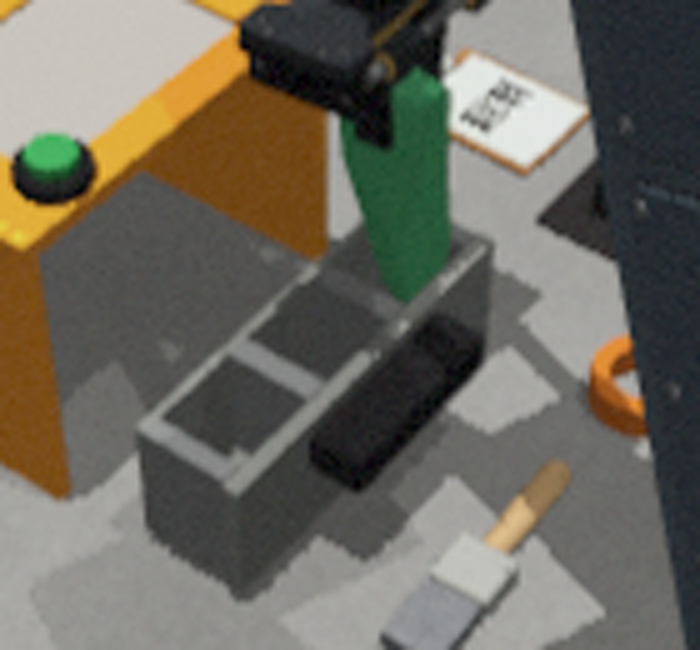

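```bash
python3 -m crank '0 0 0 0.02 0.03 0.35 1; 0 0 0 0.02 0.03 0.35 1; 0 0 0 0.02 0 0.35 1; 0 0 0 0 0 0.2 1; 0 0 0 0 0 0 1' ; python3 st.py; python3 tilt.py k3.png
```

```text
time: 15.1
position: [0.5131, -0.1445, 0.127]
tool_rot: [0.999, -0.042, -0.033, -0.003]
ft_force: [-0.1, 0.1, -4.1]
grip_width: 0.0386
t 15.1 pos [ 0.5131 -0.1445  0.127 ] yawx -4.8 zdir [-0.066  0.008 -0.998] F [-0.1  0.1 -4.1] w 0.0386 q [-0.47  0.52  1.68 -0.03  1.01  1.2 ]
[(np.float64(0.487), np.float64(13.0), np.float64(-0.004), np.float64(0.004)), (np.float64(0.489), np.float64(15.0), np.float64(-0.004), np.float64(0.004)), (np.float64(0.49), np.float64(14.0), np.float64(-0.004), np.float64(0.004)), (np.float64(0.492), np.float64(12.0), np.float64(-0.004), np.float64(0.004)), (np.float64(0.494), np.float64(11.0), np.float64(-0.004), np.float64(0.004)), (np.float64(0.494), np.float64(16.0), np.float64(-0.004), np.float64(0.004))]
```

View pics/k3.png

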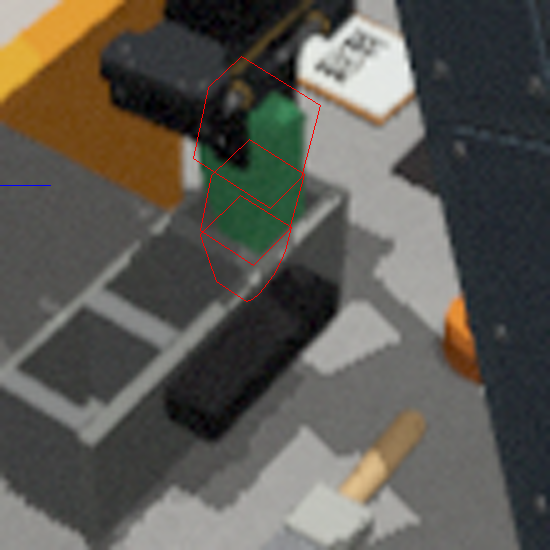

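```bash
python3 -m crank '0 0 0 0 0 0.1 1; 0 0 0 0 0 0 1' |grep -E 'pos|force'; python3 -m crank '0 0 0 0 0 0.06 1; 0 0 0 0 0 0 1' |grep -E 'pos|force'
```

```text
position: [0.5138, -0.145, 0.1239]
ft_force: [0.5, 0.3, -3.6]
position: [0.514, -0.1452, 0.1219]
ft_force: [-0.7, -0.6, -3.7]
```

```bash
for i in 1 ; do python3 -m crank '0 0 0 0 0 0.06 1; 0 0 0 0 0 0 1' |grep -E 'pos|force'; done;  python3 -m crank '0 0 0 0 0 0.06 1; 0 0 0 0 0 0 1' |grep -E 'pos|force'
```

```text
position: [0.5158, -0.1456, 0.1214]
ft_force: [0.5, 1.2, -3.6]
position: [0.5183, -0.1461, 0.1213]
ft_force: [0.1, -1.4, -4.2]
```

```bash
python3 st.py;  python3 - <<'E'
from h import *
p=viewer.camera("side"); save(p,"s10.png",(260,110,400,250),5)
E
```

```text
t 16.15 pos [ 0.5183 -0.1461  0.1213] yawx -4.8 zdir [-0.052  0.003 -0.999] F [ 0.1 -1.4 -4.2] w 0.039 q [-0.47  0.53  1.68 -0.03  0.98  1.2 ]
```

View pics/s10.png

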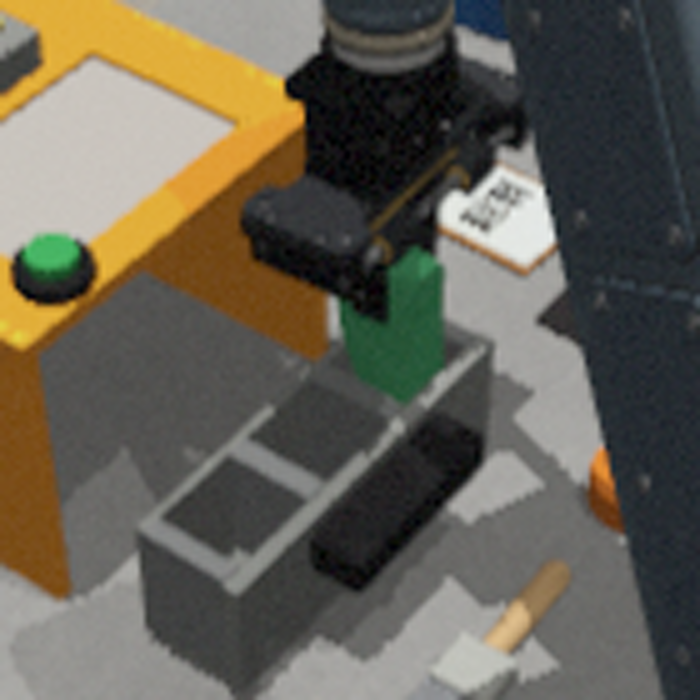

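```bash
python3 -m crank '0 0 0 0 0 0 -0.2; 0 0 0 0 0 0 -0.2; 0 0 0 0 0 0 -0.2' 10 ; python3 st.py;  python3 - <<'E'
from h import *
p=viewer.camera("side"); save(p,"s11.png",(260,110,400,250),5)
E
```

```text
time: 16.58
position: [0.5182, -0.1465, 0.1211]
tool_rot: [0.999, -0.042, -0.026, -0.0]
ft_force: [0.3, -0.8, 0.2]
grip_width: 0.0516
t 16.57 pos [ 0.5182 -0.1465  0.1211] yawx -4.8 zdir [-0.053  0.003 -0.999] F [ 0.3 -0.8  0.2] w 0.0516 q [-0.47  0.53  1.68 -0.03  0.98  1.2 ]
```

View pics/s11.png

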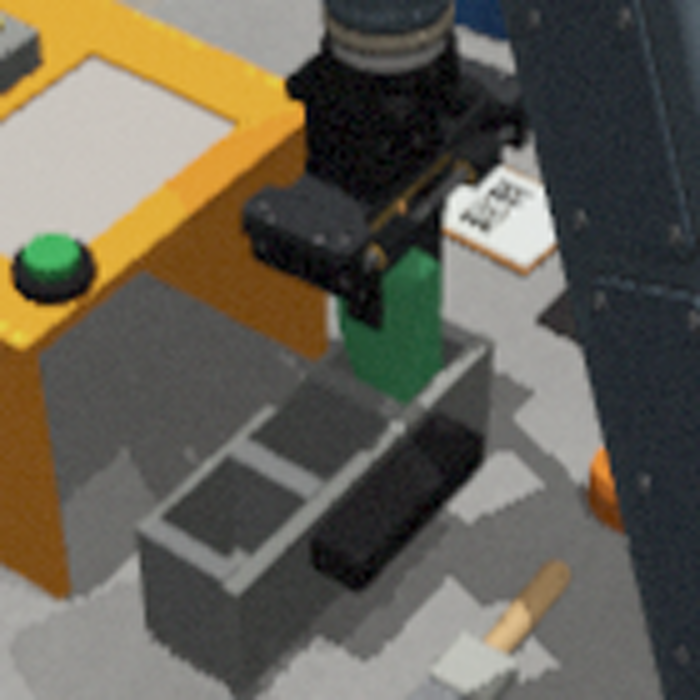

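```bash
python3 -m crank '0 0 0 0 0 -0.4 -0.2; 0 0 0 0 0 -0.6 -0.2; 0 0 0 0 0 -0.8 -0.2;  0 0 0 0 0 -0.9 -0.2; 0 0 0 0 0 -0.9 -0.2' ; python3 - <<'E'
from h import *
import pickle
ps=[viewer.camera(n) for n in ("side","top")]
pickle.dump(ps,open("p2.pkl","wb"))
save(ps[0],"s12.png",(190,100,430,380),2.1);save(ps[1],"t12.png",(160,40,480,260),2.4)
E
python3 to.py 0.40 0.27 0.20 -11 0.95
```

```text
time: 17.25
position: [0.523, -0.1459, 0.265]
tool_rot: [0.999, -0.042, -0.031, -0.002]
ft_force: [1.3, -0.1, 0.7]
grip_width: 0.052
dist [-0.1261  0.4173 -0.0683] turn deg [0.3 3.1 6.2] rows 11
0.01 0.06 0.11 -0.36 -0.92 0.17; 0.01 0.06 0.11 -0.37 -0.92 0.17; 0.01 0.06 0.11 -0.38 -0.91 0.17; 0.01 0.06 0.11 -0.39 -0.91 0.17; 0.01 0.06 0.11 -0.4 -0.91 0.17
0.01 0.06 0.11 -0.41 -0.9 0.17; 0.01 0.06 0.11 -0.42 -0.9 0.16; 0.01 0.06 0.11 -0.42 -0.89 0.16; 0.01 0.06 0.11 -0.43 -0.89 0.16; 0.01 0.06 0.11 -0.44 -0.89 0.16
0.01 0.06 0.11 -0.45 -0.88 0.16;
```

View pics/s12.png

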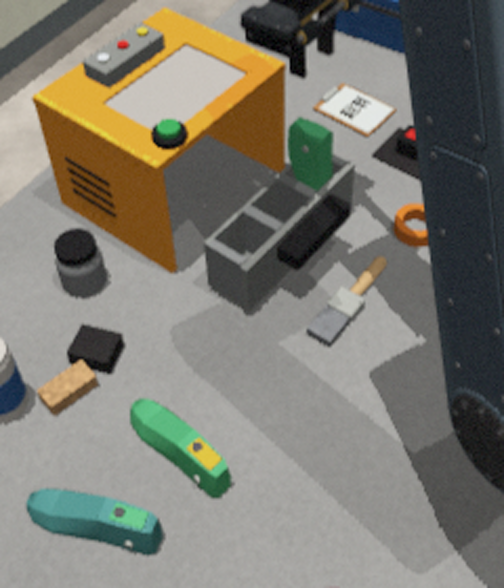

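View pics/t12.png

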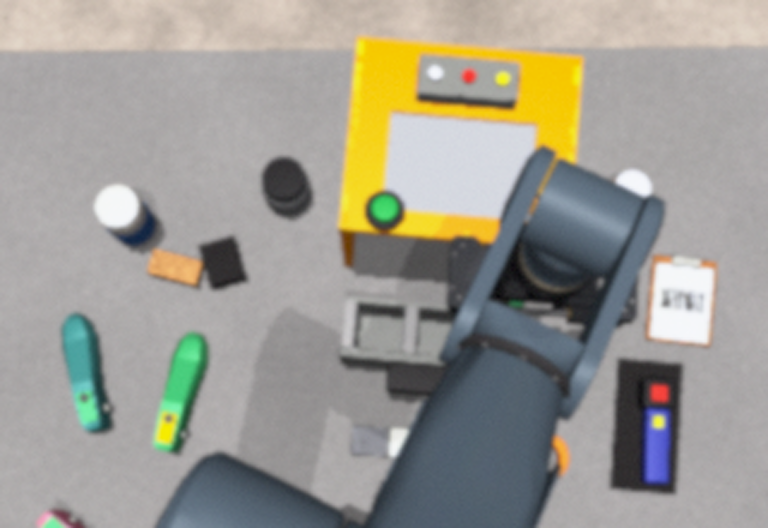

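```bash
cat > moved.py <<'E'
# compare patches with the first pictures: reports pixel shift of each thing
import pickle,sys
from h import *
p0=pickle.load(open("p0.pkl","rb")); p1=pickle.load(open(sys.argv[1],"rb"))
B={"c":((.46,.285,.03),22),"b":((.487,.414,.03),22),"scanner":((.41,-.355,.02),16)}
for k,(X,r) in B.items():
    for i in (0,1):
        u=proj(p0[i],np.array(X)).astype(int)
        if u[1]+r>399: continue
        t=p0[i]["img"][u[1]-r:u[1]+r,u[0]-r:u[0]+r]
        s=p1[i]["img"][max(0,u[1]-r-25):u[1]+r+25,u[0]-r-25:u[0]+r+25]
        m=cv2.matchTemplate(s,t,cv2.TM_CCOEFF_NORMED); _,v,_,l=cv2.minMaxLoc(m)
        print(k,("side","top")[i],"corr",round(v,2),"shift px",l[0]-25,l[1]-min(25,u[1]-r))
E
python3 moved.py p2.pkl
```

```text
c side corr 0.98 shift px 0 0
c top corr 1.0 shift px 0 0
b side corr 1.0 shift px 0 0
b top corr 1.0 shift px 0 0
scanner side corr 0.49 shift px 0 0
scanner top corr 0.99 shift px 0 0
```

```bash
python3 to.py 0.406 0.295 0.16 -11 0.98
```

```text
dist [-0.1201  0.4423 -0.1083] turn deg [0.3 3.1 6.2] rows 11
0.01 0.06 0.11 -0.34 -0.98 0.26; 0.01 0.06 0.11 -0.35 -0.98 0.26; 0.01 0.06 0.11 -0.36 -0.97 0.26; 0.01 0.06 0.11 -0.38 -0.97 0.26; 0.01 0.06 0.11 -0.39 -0.96 0.26
0.01 0.06 0.11 -0.4 -0.96 0.26; 0.01 0.06 0.11 -0.41 -0.96 0.25; 0.01 0.06 0.11 -0.42 -0.95 0.25; 0.01 0.06 0.11 -0.43 -0.95 0.25; 0.01 0.06 0.11 -0.44 -0.94 0.25
0.01 0.06 0.11 -0.45 -0.94 0.25;
```

```bash
python3 -m crank '0 0.1 0.1 -0.34 -0.98 0 -1; 0 0.1 0.1 -0.35 -0.98 0.1 -1; 0 0.1 0.1 -0.36 -0.97 0.2 -1; 0 0.1 0.1 -0.38 -0.97 0.2 -1; 0 0.1 0.1 -0.39 -0.96 0.2 -1'|grep pos; python3 -m crank '0 0 0.1 -0.4 -0.96 0.3 -1; 0 0 0.1 -0.41 -0.96 0.4 -1; 0 0 0.1 -0.42 -0.95 0.4 -1; 0 0 0.1 -0.43 -0.95 0.4 -1; 0 0 0.1 -0.44 -0.94 0.3 -1' | grep -E "pos|wid";python3 st.py;  python3 to.py 0.4055 0.2955 0.09 -11
```

```text
position: [0.4712, 0.0561, 0.2386]
position: [0.4111, 0.2623, 0.1611]
grip_width: 0.0869
t 18.6 pos [0.4111 0.2623 0.1611] yawx -10.5 zdir [-0.015 -0.004 -1.   ] F [ 0.1 -0.4 -0.3] w 0.0869 q [0.34 0.4  1.79 0.   0.97 2.09]
dist [-0.0056  0.0332 -0.0711] turn deg [0.4 0.8 0.5] rows 2
0.04 0.08 0.05 -0.13 -0.4 0.89; 0.04 0.08 0.05 -0.14 -0.4 0.89;
```

```bash
python3 -m crank '0.05 0.1 0.05 -0.14 -0.4 0.5 -1; 0.05 0.1 0.05 -0.14 -0.4 0.5 -1; 0 0 0 0 0 0.3 -1; 0 0 0 0 0 0 -1'|grep pos;  python3 to.py 0.4055 0.2955 -0.0125 -11 0.7
```

```text
position: [0.4009, 0.2976, 0.104]
dist [ 0.0046 -0.0021 -0.1165] turn deg [0.1 0.1 0.3] rows 5
0 0.01 0.01 0.03 0 0.58; 0 0.01 0.01 0.03 0 0.58; 0 0.01 0.01 0.03 0.01 0.58; 0 0.01 0.01 0.03 0.01 0.58; 0 0.01 0.01 0.02 0.01 0.58
```

```bash
python3 -m crank '0 0 0 0.04 0.01 0.58 -1; 0 0 0 0.04 0.01 0.58 -1; 0 0 0 0.03 0 0.58 -1; 0 0 0 0.02 0 0.58 -1; 0 0 0 0.02 0 0.5 -1'|grep -E 'pos|for'; python3 st.py;  python3 to.py 0.4055 0.2955 -0.0125 -11 0.7
```

```text
position: [0.4136, 0.2933, -0.0073]
ft_force: [-0.1, 0.2, 0.6]
t 19.73 pos [ 0.4136  0.2933 -0.0073] yawx -11.0 zdir [ 0.008  0.002 -1.   ] F [-0.1  0.2  0.6] w 0.0868 q [ 0.4   0.71  1.88 -0.    0.55  2.16]
dist [-0.0081  0.0022 -0.0052] turn deg [-0.2 -0.4  0. ] rows 1
-0.04 -0.08 0.01 -0.21 -0.01 0.13;
```

```bash
python3 -m crank '0 -0.08 0 -0.21 -0.01 0.13 -1; 0 0 0 0 0 0 -0.4; 0 0 0 0 0 0 -0.4; 0 0 0 0 0 0 1; 0 0 0 0 0 0 1' 6|grep -E 'pos|wid'; python3 -m crank '0 0 0 0 0 0 1; 0 0 0 0 0 0 1; 0 0 0 0 0 0 1; 0 0 0 0 0 0 1' 6|grep -E 'pos|wid'; python3 st.py
```

```text
position: [0.4072, 0.2947, -0.0106]
grip_width: 0.0549
position: [0.4075, 0.2949, -0.0102]
grip_width: 0.0397
t 20.85 pos [ 0.4075  0.2949 -0.0102] yawx -11.0 zdir [ 0.004  0.005 -1.   ] F [ 0.2 -0.5 -0.1] w 0.0397 q [0.4  0.71 1.89 0.01 0.53 2.16]
```

```bash
python3 -m crank '0 0 0 0.05 0 -0.25 1;0 0 0 0.07 0 -0.25 1;0 0 0 0.1 0 -0.25 1;0 0 0 0.1 0 -0.25 1; 0 0 0 0.15 0 -0.25 1' 6|grep pos; python3 -m crank '0 0 0 0.15 0 -0.25 1;0 0 0 0.2 0 -0.25 1;0 0 0 0.25 0 -0.25 1;0 0 0 0.3 0 -0.25 1; 0 0 0 0.3 0 -0.25 1' 6 | grep pos; python3 -m crank '0 0 0 0.2 0 -0.3 1;0 0 0 0 0 -0.4 1;0 0 0 0 0 -0.5 1;0 0 0 0 0 -0.6 1; 0 0 0 0 0 -0.7 1' 6|grep pos; python3 -m crank '0 0 0 0 0 -0.7 1;0 0 0 0 0 -0.5 1;0 0 0 0 0 -0.3 1; 0 0 0 0 0 0 1' 6; python3 -m crank '0 0 0 0 0 0 1; 0 0 0 0 0 0 1; 0 0 0 0 0 0 1' 40|grep wid; python3 tilt.py k4.png; python3 st.py
```

```text
position: [0.4262, 0.2905, 0.0427]
position: [0.4761, 0.2802, 0.0964]
position: [0.4834, 0.2757, 0.1978]
time: 23.22
position: [0.4838, 0.2747, 0.2617]
tool_rot: [0.995, -0.098, -0.003, -0.0]
ft_force: [0.4, -0.0, -3.6]
grip_width: 0.0396
grip_width: 0.039
[(np.float64(0.125), np.float64(-1.0), np.float64(0.0), np.float64(0.004)), (np.float64(0.127), np.float64(-3.0), np.float64(0.004), np.float64(0.004)), (np.float64(0.127), np.float64(1.0), np.float64(-0.004), np.float64(0.004)), (np.float64(0.128), np.float64(0.0), np.float64(0.0), np.float64(0.004)), (np.float64(0.13), np.float64(0.0), np.float64(-0.004), np.float64(0.004)), (np.float64(0.131), np.float64(2.0), np.float64(-0.004), np.float64(0.004))]
t 23.65 pos [0.482  0.274  0.2589] yawx -11.2 zdir [-0.012 -0.    -1.   ] F [ 0.6  0.4 -3.4] w 0.0385 q [0.31 0.37 1.52 0.   1.27 2.08]
```

View pics/k4.png

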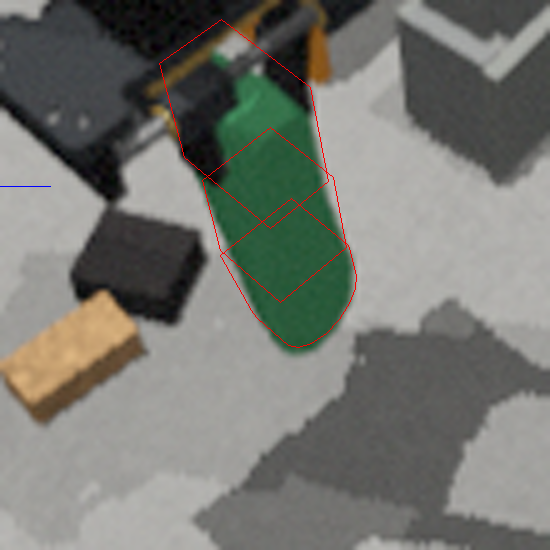

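```bash
python3 to.py 0.520 -0.065 0.27 -5.5 .9
```

```text
dist [ 0.038  -0.339   0.0111] turn deg [ 0.1  0.7 -5.7] rows 10
0 0.01 -0.11 0.26 0.81 -0.03; 0 0.01 -0.11 0.25 0.82 -0.03; 0 0.01 -0.11 0.24 0.82 -0.03; 0 0.01 -0.11 0.23 0.82 -0.03; 0 0.01 -0.11 0.23 0.82 -0.03
0 0.01 -0.11 0.22 0.82 -0.03; 0 0.01 -0.11 0.21 0.83 -0.03; 0 0.01 -0.11 0.2 0.83 -0.03; 0 0.01 -0.11 0.19 0.83 -0.03; 0 0.01 -0.11 0.18 0.83 -0.03
```

```bash
python3 -m crank '0 0 -0.1 0.26 0.81 -0.2 1; 0 0 -0.1 0.25 0.82 -0.15 1; 0 0 -0.1 0.24 0.82 -0.1 1; 0 0 -0.1 0.23 0.82 -0.05 1; 0 0 -0.1 0.23 0.82 -0.05 1' 40|grep pos;  python3 -m crank '0 0 -0.1 0.22 0.82 -0.03 1; 0 0 -0.1 0.21 0.83 -0.03 1; 0 0 -0.1 0.2 0.8 -0.03 1; 0 0 -0.1 0.18 0.55 -0.03 1; 0 0 0 0 0 0 1' 40|grep pos; python3 st.py; python3 to.py 0.520 -0.065 0.18 -5.5 .5; python3 tilt.py k5.png
```

```text
position: [0.5009, 0.1022, 0.2795]
position: [0.5177, -0.0272, 0.2836]
t 24.9 pos [ 0.5177 -0.0272  0.2836] yawx -6.5 zdir [-0.015 -0.    -1.   ] F [ 0.4  1.  -3.7] w 0.0391 q [-0.27  0.29  1.57 -0.    1.3   1.42]
dist [ 0.0023 -0.0378 -0.1036] turn deg [ 0.1  0.8 -1. ] rows 6
0 0.03 -0.03 0.03 0.15 0.43; 0 0.03 -0.03 0.03 0.15 0.43; 0 0.03 -0.03 0.03 0.16 0.43; 0 0.03 -0.03 0.03 0.16 0.43; 0 0.03 -0.03 0.03 0.16 0.43
0 0.03 -0.03 0.03 0.16 0.43; 
[(np.float64(0.399), np.float64(-24.0), np.float64(0.0), np.float64(-0.004)), (np.float64(0.401), np.float64(-24.0), np.float64(0.0), np.float64(0.0)), (np.float64(0.402), np.float64(-24.0), np.float64(0.004), np.float64(0.0)), (np.float64(0.403), np.float64(-24.0), np.float64(-0.004), np.float64(-0.004)), (np.float64(0.403), np.float64(-24.0), np.float64(0.0), np.float64(0.004)), (np.float64(0.403), np.float64(-24.0), np.float64(0.004), np.float64(-0.004))]
```

View pics/k5.png

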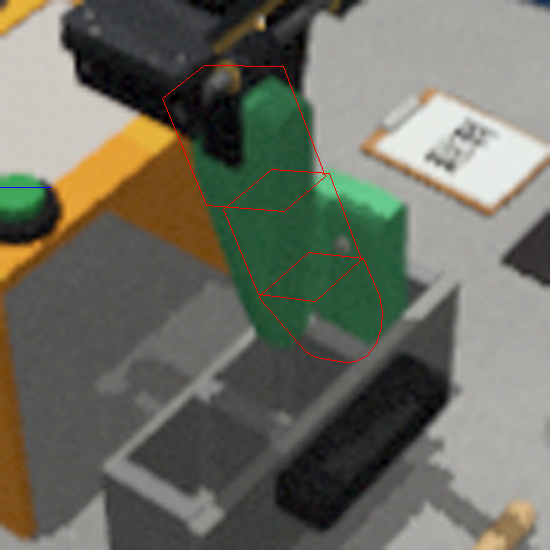

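```bash
python3 -m crank '0 0.1 0 0.03 0.5 0.2 1; 0 0 0 0.03 0.35 0.3 1; 0 0 0 0 0 0.3 1; 0 0 0 0 0 0.4 1; 0 0 0 0 0 0.3 1' 40|grep pos; python3 st.py; python3 to.py 0.520 -0.065 0.18 -5.5 .5;  python3 - <<'E'
from h import *
p=viewer.camera("side"); save(p,"s13.png",(240,110,380,250),5)
E
```

```text
position: [0.5145, -0.0558, 0.2204]
t 25.57 pos [ 0.5145 -0.0558  0.2204] yawx -6.2 zdir [-0.008  0.004 -1.   ] F [ 0.4  1.  -2.6] w 0.0387 q [-0.33  0.35  1.66  0.    1.14  1.35]
dist [ 0.0055 -0.0092 -0.0404] turn deg [-0.2  0.5 -0.7] rows 3
-0.01 0.03 -0.05 0.06 0.07 0.34; -0.01 0.03 -0.05 0.06 0.07 0.34; -0.01 0.03 -0.05 0.05 0.07 0.34;
```

View pics/s13.png

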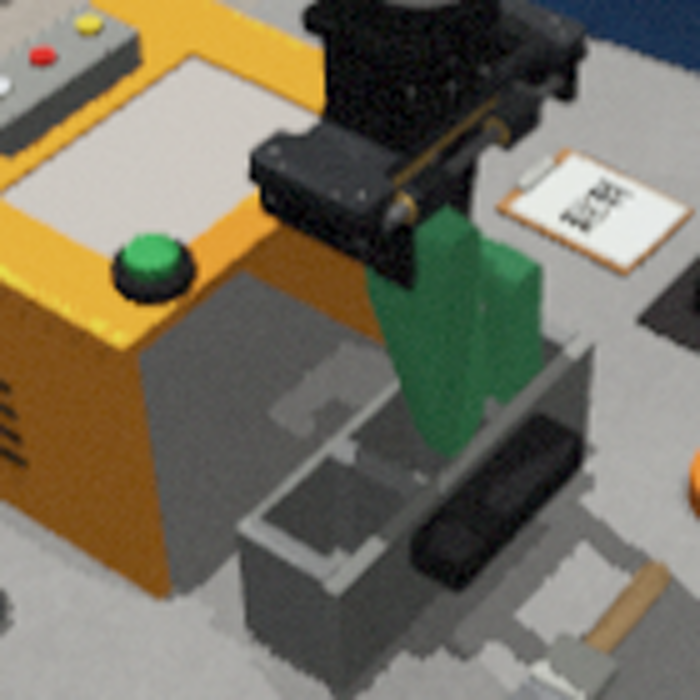

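```bash
python3 -m crank '0 0 -0.1 0.12 0.11 0 1; 0 0 -0.05 0.1 0.1 0 1; 0 0 0 0.04 0.02 0.2 1;0 0 0 0 0 0 1' 40|grep pos; python3 st.py; python3 to.py 0.524 -0.065 0.16 -5.5 .5;  python3 - <<'E'
from h import *
p=viewer.camera("side"); save(p,"s14.png",(240,110,380,250),5)
E
```

```text
position: [0.5245, -0.0661, 0.2108]
t 26.12 pos [ 0.5245 -0.0661  0.2108] yawx -5.4 zdir [-0.009  0.005 -1.   ] F [-0.4 -0.7 -2.9] w 0.0384 q [-0.34  0.38  1.65  0.    1.13  1.33]
dist [-0.0005  0.0011 -0.0508] turn deg [-0.2  0.5  0.1] rows 3
-0.01 0.04 0.01 0 -0.01 0.42; -0.01 0.04 0.01 0 -0.01 0.42; -0.01 0.04 0.01 0 -0.01 0.42;
```

View pics/s14.png

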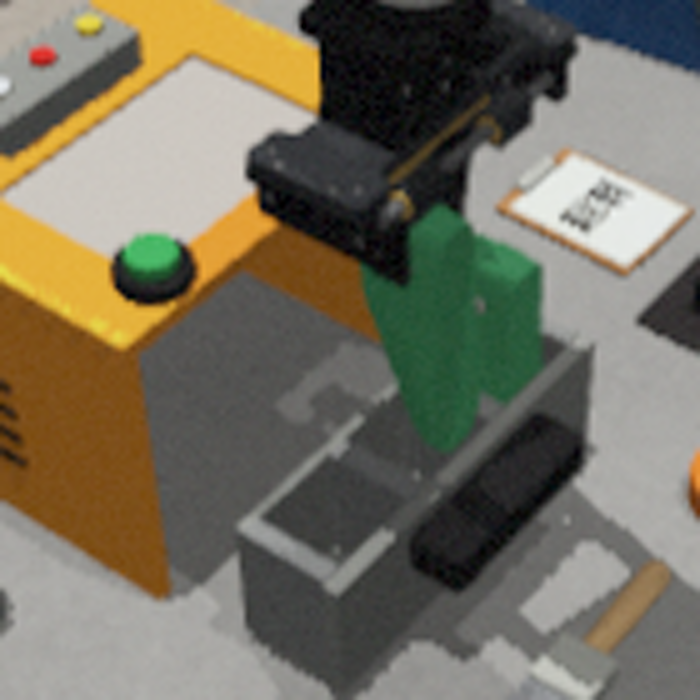

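```bash
python3 -m crank '0 0 0 0 -0.01 0.3 1; 0 0 0 0 -0.01 0.3 1; 0 0 0 0 0 0.3 1;0 0 0 0 0 0.3 1;0 0 0 0 0 0.3 1' 40|grep -E 'pos|for'; python3 st.py; python3 - <<'E'
from h import *
p=viewer.camera("side"); save(p,"s15.png",(240,110,380,250),5)
print(back(p,[[328,200]],.107))
E
```

```text
position: [0.5244, -0.0649, 0.1476]
ft_force: [-0.7, -0.5, -3.4]
t 26.8 pos [ 0.5244 -0.0649  0.1476] yawx -5.4 zdir [-0.007  0.004 -1.   ] F [-0.7 -0.5 -3.4] w 0.0392 q [-0.34  0.46  1.72  0.    0.97  1.33]
[[ 0.49938885 -0.0528851   0.107     ]]
```

View pics/s15.png

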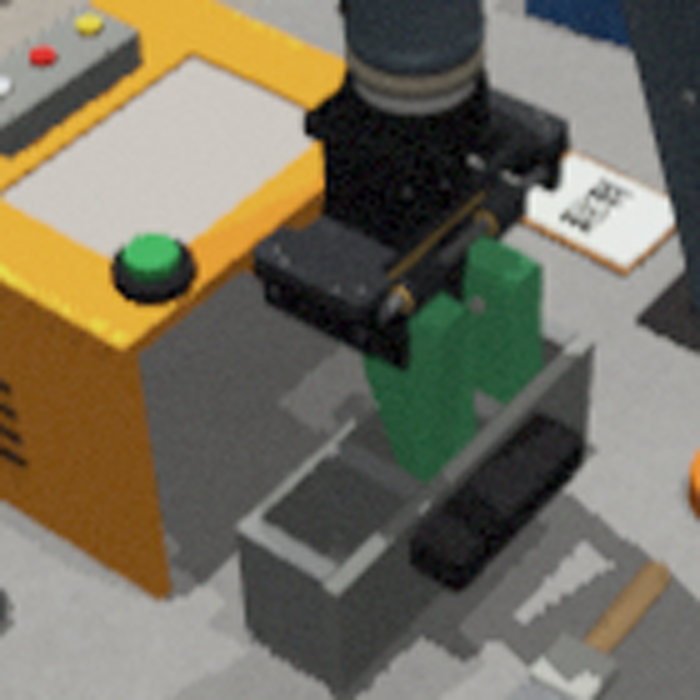

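```bash
python3 -m crank '0 0 0 0 0 0.25 1; 0 0 0 0 0 0.25 1; 0 0 0 0 0 0.15 1;0 0 0 0 0 0 1' 40|grep -E 'pos|for'; python3 st.py
```

```text
position: [0.5283, -0.0655, 0.1223]
ft_force: [0.7, -0.5, -2.3]
t 27.35 pos [ 0.5283 -0.0655  0.1223] yawx -5.4 zdir [ 0.001  0.003 -1.   ] F [ 0.7 -0.5 -2.3] w 0.0387 q [-0.34  0.5   1.74  0.    0.9   1.33]
```

```bash
python3 -m crank '0 0 0 0 0 0 -0.2; 0 0 0 0 0 0 -0.2; 0 0 0 0 0 0 -0.2' 10|grep -E 'for|wid' ; python3 -m crank '0 0 0 0 0 -0.4 -0.2; 0 0 0 0 0 -0.6 -0.2; 0 0 0 0 0 -0.8 -0.2;  0 0 0 0 0 -0.9 -0.2; 0 0 0 0 0 -0.9 -0.2' ; python3 - <<'E'
from h import *
import pickle
ps=[viewer.camera(n) for n in ("side","top")]
pickle.dump(ps,open("p3.pkl","wb"))
save(ps[0],"s16.png",(190,100,430,380),2.1);save(ps[1],"t16.png",(160,40,480,260),2.4)
E
python3 moved.py p3.pkl
```

```text
ft_force: [0.2, 0.5, -0.0]
grip_width: 0.0516
time: 28.35
position: [0.5254, -0.0654, 0.2666]
tool_rot: [0.999, -0.047, -0.004, -0.003]
ft_force: [0.6, -0.1, -0.8]
grip_width: 0.0518
c side corr 0.23 shift px -5 9
c top corr 0.28 shift px 25 3
b side corr 1.0 shift px 0 0
b top corr 1.0 shift px 0 0
scanner side corr 0.7 shift px 0 0
scanner top corr 0.99 shift px 0 0
```

View pics/s16.png

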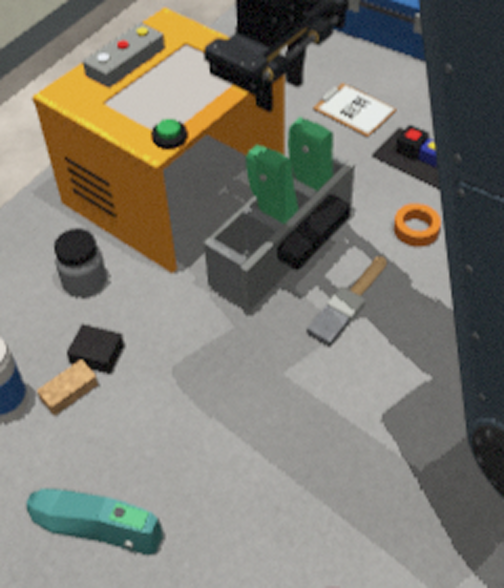

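```bash
python3 to.py 0.434 0.40 0.15 14.4 0.98
```

```text
dist [-0.0945  0.4664 -0.1199] turn deg [ -0.1  -0.1 -19.8] rows 12
0 0 -0.33 -0.29 -0.95 0.25; 0 0 -0.33 -0.26 -0.96 0.25; 0 0 -0.33 -0.23 -0.96 0.25; 0 0 -0.33 -0.21 -0.97 0.25; 0 0 -0.33 -0.18 -0.98 0.25
0 0 -0.33 -0.15 -0.98 0.25; 0 0 -0.33 -0.12 -0.98 0.25; 0 0 -0.33 -0.09 -0.99 0.25; 0 0 -0.33 -0.06 -0.99 0.25; 0 0 -0.33 -0.03 -0.99 0.25
0 0 -0.33 -0.01 -0.99 0.25; 0 0 -0.33 0.02 -0.99 0.25;
```

```bash
python3 -m crank '0 0 -0.33 -0.29 -0.95 0 -1; 0 0 -0.33 -0.26 -0.96 0.1 -1; 0 0 -0.33 -0.23 -0.96 0.2 -1; 0 0 -0.33 -0.21 -0.97 0.2 -1; 0 0 -0.33 -0.18 -0.98 0.2 -1'|grep pos; python3 -m crank '0 0 -0.33 -0.15 -0.98 0.25 -1; 0 0 -0.33 -0.12 -0.98 0.3 -1; 0 0 -0.33 -0.09 -0.99 0.3 -1; 0 0 -0.33 -0.06 -0.99 0.4 -1; 0 0 -0.33 -0.03 -0.99 0.4 -1' | grep -E "pos|wid";python3 st.py;  python3 to.py 0.434 0.40 0.10 14.4
```

```text
position: [0.4872, 0.1304, 0.2384]
position: [0.4433, 0.3301, 0.1663]
grip_width: 0.0869
t 29.7 pos [0.4433 0.3301 0.1663] yawx 11.2 zdir [-0.007 -0.001 -1.   ] F [-0.4  0.   0.2] w 0.0869 q [0.44 0.47 1.64 0.   1.04 1.81]
dist [-0.0093  0.0699 -0.0663] turn deg [-0.1  0.4 -3.2] rows 2
-0.01 0.04 -0.32 0.06 -0.88 0.83; -0.01 0.04 -0.32 0.08 -0.88 0.83;
```

```bash
python3 -m crank '0 0.04 -0.3 0.06 -0.7 0.4 -1; 0 0.04 -0.3 0.08 -0.7 0.4 -1; 0 0 0 0 -0.2 0.4 -1; 0 0 0 0 0 0 -1'|grep pos;  python3 to.py 0.434 0.40 -0.0115 14.4 0.7
```

```text
position: [0.4298, 0.3954, 0.1112]
dist [ 0.0042  0.0046 -0.1227] turn deg [0.1 0.5 0.1] rows 5
0.01 0.02 0 0.03 -0.02 0.61; 0.01 0.02 0 0.03 -0.02 0.61; 0.01 0.02 0 0.03 -0.02 0.61; 0.01 0.02 0 0.03 -0.02 0.61; 0.01 0.02 0 0.03 -0.02 0.61
```

```bash
python3 -m crank '0 0 0 0 -0.03 0.6 -1; 0 0 0 0 -0.03 0.6 -1; 0 0 0 0 0 0.6 -1; 0 0 0 0 0 0.55 -1; 0 0 0 0 0 0.45 -1'|grep -E 'pos|for'; python3 st.py;  python3 to.py 0.434 0.40 -0.0115 14.4 0.7
```

```text
position: [0.4332, 0.393, -0.0001]
ft_force: [-1.1, 0.6, 0.9]
t 30.82 pos [ 4.332e-01  3.930e-01 -1.000e-04] yawx 14.1 zdir [-0.002 -0.003 -1.   ] F [-1.1  0.6  0.9] w 0.0869 q [ 0.55  0.75  1.67 -0.    0.73  1.87]
dist [ 0.0008  0.007  -0.0114] turn deg [ 0.1  0.2 -0.3] rows 1
0.03 0.03 -0.06 0.06 -0.17 0.28;
```

```bash
python3 -m crank '0 0 0 0.05 -0.17 0.28 -1; 0 0 0 0 0 0.05 -0.4; 0 0 0 0 0 0 -0.4; 0 0 0 0 0 0 1; 0 0 0 0 0 0 1' 6|grep -E 'pos|wid'; python3 -m crank '0 0 0 0 0 0 1; 0 0 0 0 0 0 1; 0 0 0 0 0 0 1; 0 0 0 0 0 0 1' 6|grep -E 'pos|wid'; python3 st.py
```

```text
position: [0.4348, 0.4001, -0.013]
grip_width: 0.0547
position: [0.435, 0.4004, -0.0125]
grip_width: 0.0399
t 31.95 pos [ 0.435   0.4004 -0.0125] yawx 14.1 zdir [ 0.    -0.002 -1.   ] F [-0.8 -0.1  0.1] w 0.0399 q [ 0.56  0.78  1.65 -0.    0.71  1.88]
```

```bash
python3 -m crank '0 0 0 0.05 0 -0.25 1;0 0 0 0.07 0 -0.25 1;0 0 0 0.1 0 -0.25 1;0 0 0 0.1 0 -0.25 1; 0 0 0 0.15 0 -0.25 1' 6|grep pos; python3 -m crank '0 0 0 0.15 0 -0.25 1;0 0 0 0.2 0 -0.25 1;0 0 0 0.25 0 -0.25 1;0 0 0 0.3 0 -0.25 1; 0 0 0 0.3 0 -0.25 1' 6 | grep pos; python3 -m crank '0 0 0 0.2 0 -0.3 1;0 0 0 0 0 -0.4 1;0 0 0 0 0 -0.5 1;0 0 0 0 0 -0.6 1; 0 0 0 0 0 -0.7 1' 6|grep pos; python3 -m crank '0 0 0 0 0 -0.7 1;0 0 0 0 0 -0.5 1;0 0 0 0 0 -0.3 1; 0 0 0 0 0 0 1' 6; python3 -m crank '0 0 0 0 0 0 1; 0 0 0 0 0 0 1; 0 0 0 0 0 0 1' 40|grep wid; python3 tilt.py k6.png; python3 st.py; python3 to.py 0.532 0.015 0.27 -5.5 .9
```

```text
position: [0.4536, 0.4047, 0.0401]
position: [0.5034, 0.4171, 0.0935]
position: [0.508, 0.4173, 0.1952]
time: 34.33
position: [0.506, 0.4174, 0.2611]
tool_rot: [0.992, 0.123, -0.006, 0.003]
ft_force: [1.2, -0.8, -3.5]
grip_width: 0.04
grip_width: 0.0387
[(np.float64(0.175), np.float64(4.0), np.float64(0.0), np.float64(0.004)), (np.float64(0.175), np.float64(6.0), np.float64(-0.004), np.float64(0.004)), (np.float64(0.177), np.float64(2.0), np.float64(0.004), np.float64(0.004)), (np.float64(0.178), np.float64(3.0), np.float64(0.004), np.float64(0.004)), (np.float64(0.18), np.float64(5.0), np.float64(0.0), np.float64(0.004)), (np.float64(0.184), np.float64(7.0), np.float64(-0.004), np.float64(0.004))]
t 34.75 pos [0.5041 0.4163 0.2581] yawx 14.1 zdir [-0.018 -0.011 -1.   ] F [ 0.3  0.  -4.1] w 0.0388 q [ 0.52  0.52  1.26 -0.    1.38  1.85]
dist [ 0.0279 -0.4013  0.0119] turn deg [ 0.6  1.1 19.6] rows 12
0.01 0.02 0.33 -0.15 0.83 -0.02; 0.01 0.02 0.33 -0.12 0.83 -0.02; 0.01 0.02 0.33 -0.1 0.83 -0.02; 0.01 0.02 0.33 -0.08 0.83 -0.02; 0.01 0.02 0.33 -0.05 0.84 -0.02
0.01 0.02 0.33 -0.03 0.84 -0.02; 0.01 0.02 0.33 0 0.84 -0.02; 0.01 0.02 0.33 0.02 0.84 -0.02; 0.01 0.02 0.33 0.04 0.84 -0.02; 0.01 0.02 0.33 0.07 0.84 -0.02
0.01 0.02 0.33 0.09 0.83 -0.02; 0.01 0.02 0.33 0.11 0.83 -0.02;
```

View pics/k6.png

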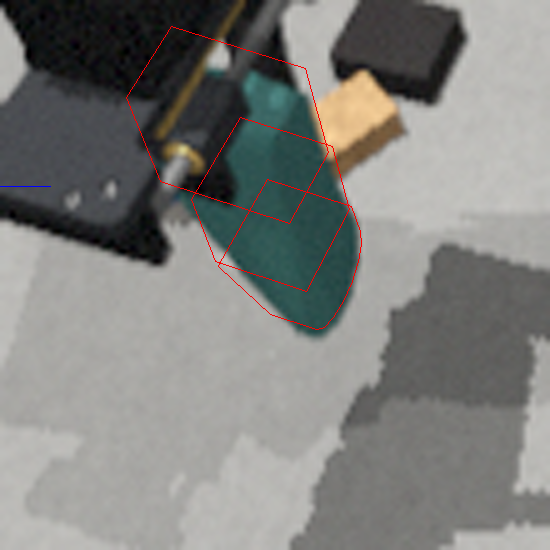

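```bash
python3 -m crank '0 0 0.33 -0.15 0.83 -0.2 1; 0 0 0.33 -0.12 0.83 -0.1 1; 0 0 0.33 -0.1 0.83 -0.1 1; 0 0 0.33 -0.08 0.83 -0.05 1; 0 0 0.33 -0.05 0.84 -0.05 1' 40|grep pos;  python3 -m crank '0 0 0.33 -0.03 0.84 -0.05 1; 0 0 0.33 0 0.84 -0.05 1; 0 0 0.33 0.02 0.84 -0.02 1; 0 0 0.33 0.04 0.8 -0.02 1; 0 0 0.33 0.07 0.6 0 1' 40|grep pos; python3 st.py; python3 to.py 0.528 0.015 0.26 -5.5 .5
```

```text
position: [0.5156, 0.247, 0.2779]
position: [0.5271, 0.0845, 0.2852]
t 36.0 pos [0.5271 0.0845 0.2852] yawx -2.7 zdir [-0.019 -0.012 -1.   ] F [-0.6  0.4 -3.7] w 0.0385 q [-0.04  0.31  1.52 -0.01  1.32  1.58]
dist [ 0.0009 -0.0695 -0.0252] turn deg [0.8 1.  2.8] rows 4
0.04 0.05 0.14 0.03 0.43 0.16; 0.04 0.05 0.14 0.03 0.43 0.16; 0.04 0.05 0.14 0.04 0.43 0.16; 0.04 0.05 0.14 0.04 0.43 0.16;
```

```bash
python3 -m crank '0.04 -0.1 0.14 0.03 0.43 0.16 1; 0.04 -0.1 0.14 0.03 0.43 0.16 1; 0.04 -0.1 0.14 0.04 0.4 0.16 1; 0.04 -0.1 0.14 0.04 0.3 0.16 1; 0 0 0 0 0 0 1' 40|grep pos; python3 st.py; python3 to.py 0.526 0.015 0.2 -5.5 .5 -3;  python3 - <<'E'
from h import *
p=viewer.camera("side"); save(p,"s17.png",(210,110,350,250),5)
E
```

```text
position: [0.5277, 0.0177, 0.2572]
t 36.62 pos [0.5277 0.0177 0.2572] yawx -5.8 zdir [-0.057  0.007 -0.998] F [-0.1  0.2 -3.6] w 0.0382 q [-0.18  0.35  1.55 -0.    1.3   1.5 ]
dist [-0.0017 -0.0027 -0.0572] turn deg [-0.1  0.3 -0.3] rows 3
-0.01 0.02 -0.02 0.02 0.02 0.48; -0.01 0.02 -0.02 0.01 0.02 0.48; -0.01 0.02 -0.02 0.01 0.02 0.48;
```

View pics/s17.png

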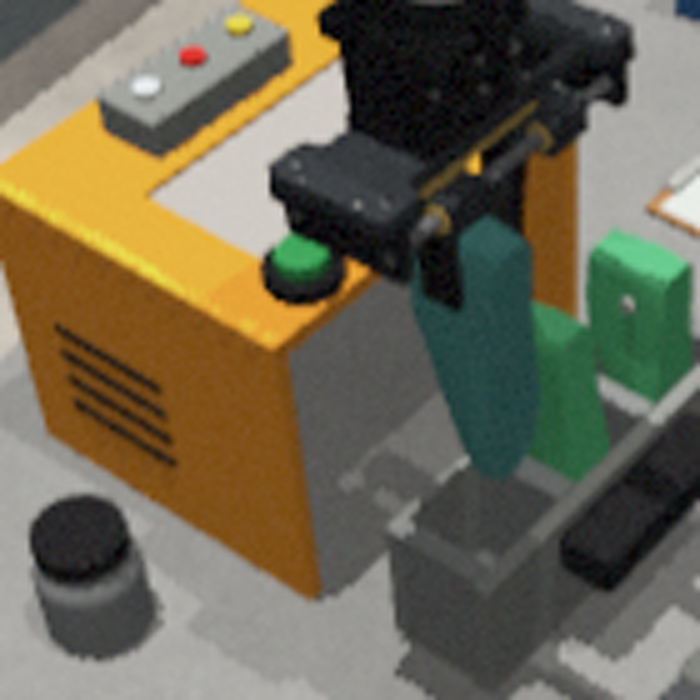

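```bash
python3 -m crank '0 0 0 0.02 0.04 0.48 1; 0 0 0 0.02 0.03 0.48 1; 0 0 0 0.02 0 0.48 1; 0 0 0 0.02 0 0.3 1; 0 0 0 0 0 0 1' 40|grep -E 'pos|for'; python3 st.py; python3 - <<'E'
from h import *
p=viewer.camera("side"); save(p,"s18.png",(210,110,350,250),5)
E
```

```text
position: [0.5288, 0.0188, 0.188]
ft_force: [0.3, 0.5, -3.9]
t 37.3 pos [0.5288 0.0188 0.188 ] yawx -5.5 zdir [-0.051  0.009 -0.999] F [ 0.3  0.5 -3.9] w 0.0392 q [-0.18  0.43  1.64 -0.    1.13  1.49]
```

View pics/s18.png

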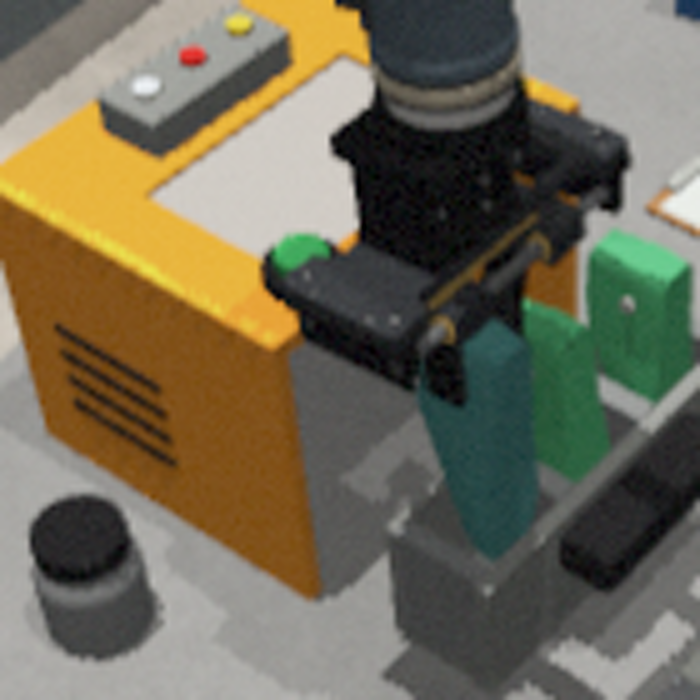

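```bash
python3 -m crank '0 0 0 0.02 0.1 0.3 1; 0 0 0 0.02 0.05 0.4 1; 0 0 0 0.02 0 0.4 1; 0 0 0 0.02 0 0.3 1; 0 0 0 0 0 0.2 1' 40|grep -E 'pos|for'; python3 st.py;python3 -m crank '0 0 0 0 0 0.1 1;0 0 0 0 0 0 1'|grep -E 'pos|for'
```

```text
position: [0.5324, 0.0115, 0.1243]
ft_force: [0.5, -1.0, -3.1]
t 37.98 pos [0.5324 0.0115 0.1243] yawx -5.5 zdir [-0.041  0.007 -0.999] F [ 0.5 -1.  -3.1] w 0.0387 q [-0.19  0.52  1.7  -0.    0.97  1.48]
position: [0.5352, 0.0112, 0.122]
ft_force: [-0.4, -0.4, -3.4]
```

```bash
python3 -m crank '0 0 0 0 0 0 -0.2; 0 0 0 0 0 0 -0.2; 0 0 0 0 0 0 -0.2' 10|grep -E 'for|wid' ; python3 -m crank '0 0 0 0 0 -0.4 -0.2; 0 0 0 0 0 -0.6 -0.2; 0 0 0 -0.1 0 -0.8 -0.2;  0 0 0 -0.1 0 -0.9 -0.2; 0 0 0 -0.1 0 -0.9 -0.2' ; python3 - <<'E'
from h import *
import pickle
ps=[viewer.camera(n) for n in ("side","top")]
pickle.dump(ps,open("p4.pkl","wb"))
save(ps[0],"s19.png",(190,90,430,310),3);save(ps[1],"t19.png",(160,40,480,260),2.4)
E
python3 moved.py p4.pkl|grep scan
```

```text
ft_force: [0.5, -0.1, -0.9]
grip_width: 0.0514
time: 39.22
position: [0.5264, 0.0116, 0.2691]
tool_rot: [0.999, -0.048, -0.02, -0.002]
ft_force: [0.3, 0.0, 0.5]
grip_width: 0.0521
scanner side corr 0.85 shift px 0 0
scanner top corr 0.99 shift px 0 0
```

View pics/s19.png

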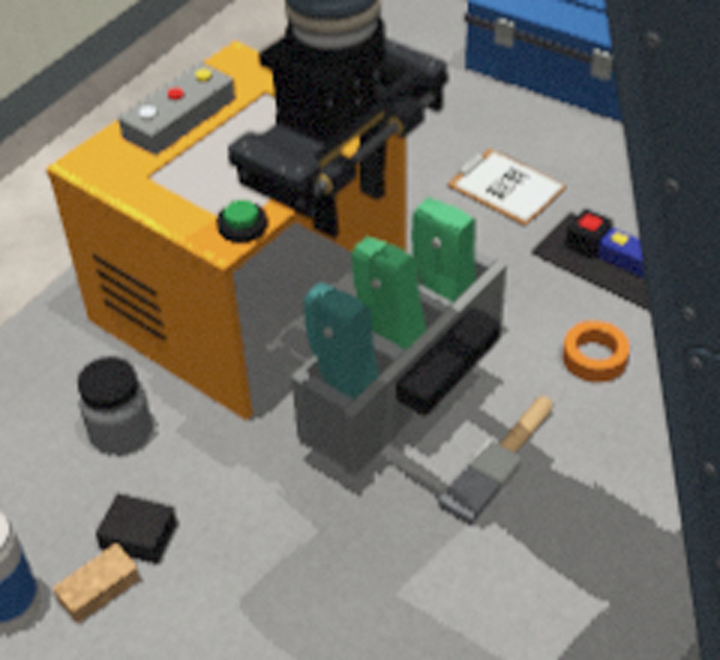

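View pics/t19.png

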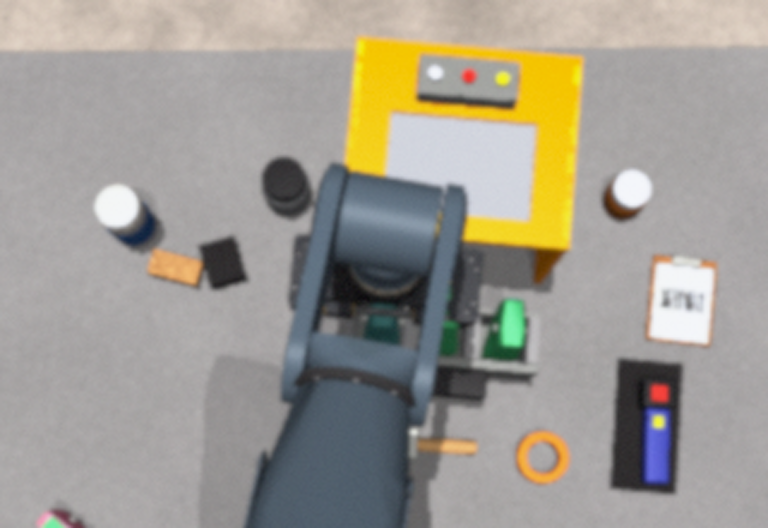

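```bash
python3 to.py 0.405 -0.055 0.26 -5.5 .9
```

```text
dist [-0.1244 -0.0661 -0.0124] turn deg [-0.1  1.7 -0. ] rows 4
-0.01 0.09 0 -0.73 0.49 0.1; -0.01 0.09 0 -0.73 0.49 0.09; -0.01 0.09 0 -0.73 0.49 0.09; -0.01 0.09 0 -0.73 0.49 0.08;
```

```bash
python3 -m crank '0 0.12 0 -0.73 0.45 0 1; 0 0.12 0 -0.73 0.45 0 1; 0 0.1 0 -0.73 0.45 0 1; 0 0 0 -0.73 0.4 0 1; 0 0 0 0 0 0 1' 20|grep -E 'pos|wid'; python3 st.py; python3 to.py 0.407 -0.055 0.052 -5.5 .9
```

```text
position: [0.4014, -0.048, 0.2712]
grip_width: 0.0101
t 39.95 pos [ 0.4014 -0.048   0.2712] yawx -5.5 zdir [-0.002  0.002 -1.   ] F [ 0.1  0.  -0.2] w 0.0101 q [-0.4   0.12  1.84  0.    1.19  1.27]
dist [ 0.0056 -0.007  -0.2192] turn deg [-0.1  0.1  0. ] rows 7
0 0 0 0.02 0.02 0.78; 0 0 0 0.02 0.02 0.78; 0 0 0 0.02 0.02 0.78; 0 0 0 0.02 0.02 0.78; 0 0 0 0.02 0.02 0.78
0 0 0 0.02 0.02 0.78; 0 0 0 0.02 0.02 0.78;
```

```bash
python3 -m crank '0 0 0 0.02 0.04 0.78 1; 0 0 0 0 0.04 0.78 1; 0 0 0 0 0.04 0.78 1; 0 0 0 0 0.04 0.78 1; 0 0 0 0 0.02 0.7 1' 20|grep -E 'pos|wid'; python3 st.py; python3 to.py 0.407 -0.055 0.052 -5.5 .9
```

```text
position: [0.4093, -0.0562, 0.1152]
grip_width: 0.0006
t 40.58 pos [ 0.4093 -0.0562  0.1152] yawx -5.5 zdir [ 0.01  -0.001 -1.   ] F [0.2 0.1 0.1] w 0.0006 q [-0.41  0.39  2.03  0.    0.71  1.25]
dist [-0.0023  0.0012 -0.0632] turn deg [ 0.  -0.6  0. ] rows 2
0 -0.06 0 -0.04 -0.01 0.79; 0 -0.06 0 -0.03 -0.01 0.79;
```

```bash
python3 -m crank '0 -0.06 0 -0.06 -0.01 0.6 1; 0 -0.06 0 -0.06 0 0.6 1; 0 0 0 -0.03 0 0.3 1; 0 0 0 0 0 0 1' 20|grep -E 'pos|wid'; python3 st.py; python3 - <<'E'
from h import *
p=viewer.camera("side"); save(p,"s20.png",(250,120,400,270),4.5)
E
```

```text
position: [0.4064, -0.0545, 0.0492]
grip_width: 0.0004
t 41.08 pos [ 0.4064 -0.0545  0.0492] yawx -5.4 zdir [-0.002  0.002 -1.   ] F [-1.   0.1 -0.2] w 0.0004 q [-0.41  0.53  2.09  0.    0.52  1.26]
```

View pics/s20.png

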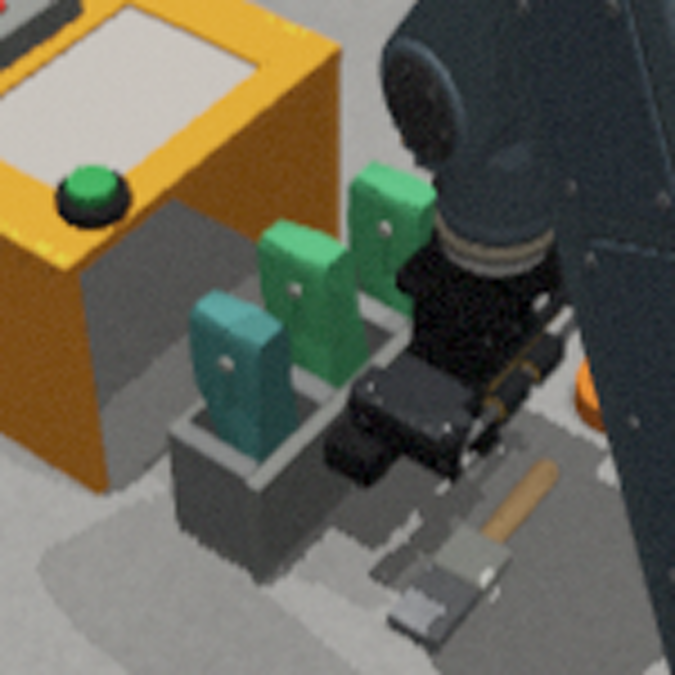

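```bash
python3 -m crank '0 0 0 0.2 0 0 1; 0 0 0 0.2 0 0 1; 0 0 0 0.2 0 0 1; 0 0 0 0.2 0 0 1; 0 0 0 0.2 0 0 1' 20|grep -E 'pos|for'; python3 -m crank '0 0 0 0.2 0 0 1; 0 0 0 0.2 0 0 1; 0 0 0 0.2 0 0 1; 0 0 0 0.2 0 0 1; 0 0 0 0.2 0 0 1' 20|grep -E 'pos|for'; python3 st.py;  python3 - <<'E'
from h import *
p=viewer.camera("side"); save(p,"s21.png",(250,100,400,250),4.5)
E
```

```text
position: [0.4479, -0.0586, 0.0509]
ft_force: [-2.9, -2.0, 1.2]
position: [0.4894, -0.0626, 0.0508]
ft_force: [-5.3, -1.8, 2.3]
t 42.38 pos [ 0.4894 -0.0626  0.0508] yawx -5.4 zdir [-0.005  0.001 -1.   ] F [-5.3 -1.8  2.3] w 0.0002 q [-0.35  0.59  1.88 -0.    0.68  1.31]
```

View pics/s21.png

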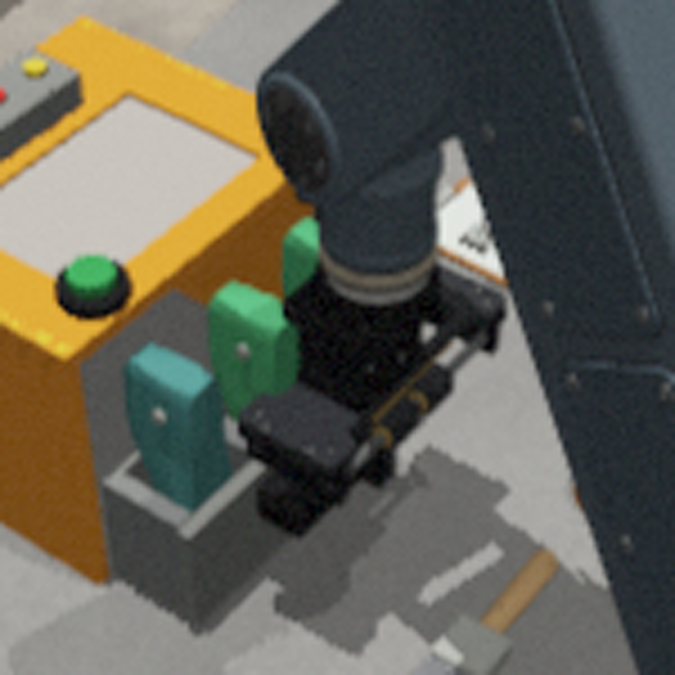

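```bash
python3 -m crank '0 0 0 0.2 0 0 1; 0 0 0 0.2 0 0 1; 0 0 0 0.2 0 0 1; 0 0 0 0.2 0 0 1; 0 0 0 0.2 0 0 1' 20|grep -E 'pos|for'; python3 -m crank '0 0 0 0.15 0 0 1; 0 0 0 0.15 0 0 1' 20|grep -E 'pos|for'; python3 st.py;  python3 - <<'E'
from h import *
p=viewer.camera("side"); save(p,"s22.png",(250,100,400,250),4.5)
E
```

```text
position: [0.5326, -0.0666, 0.0506]
ft_force: [-3.9, -1.1, 2.2]
position: [0.5458, -0.0679, 0.0506]
ft_force: [-4.3, -0.5, 2.5]
t 43.3 pos [ 0.5458 -0.0679  0.0506] yawx -5.4 zdir [-0.004  0.001 -1.   ] F [-4.3 -0.5  2.5] w 0.0004 q [-0.33  0.64  1.74 -0.    0.77  1.34]
```

View pics/s22.png

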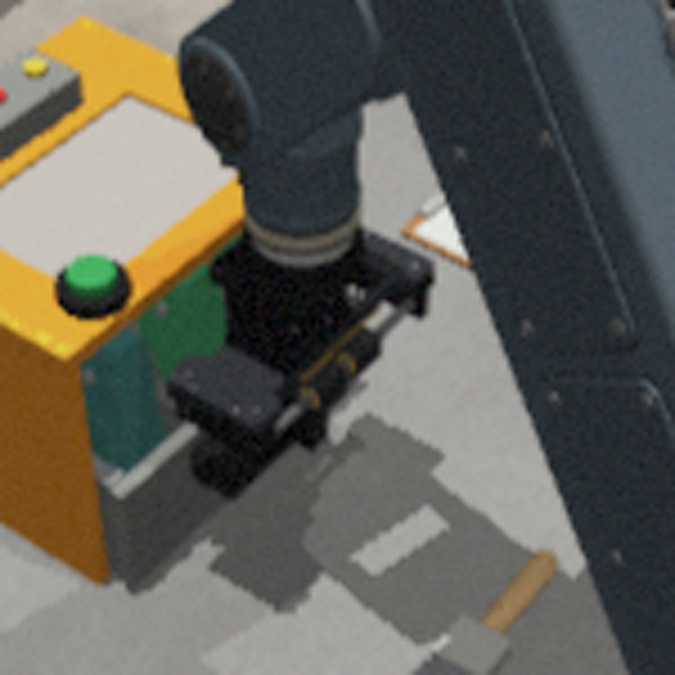

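```bash
python3 -m crank '0 0 0 0.1 0 0 1; 0 0 0 0.1 0 0 1' 20|grep -E 'pos|for'; python3 -m crank '0 0 0 0.1 0 0 1' 20|grep -E 'pos|for';
```

```text
position: [0.5553, -0.0687, 0.0505]
ft_force: [-3.5, -1.1, 1.0]
position: [0.5578, -0.0689, 0.0504]
ft_force: [-9.1, -1.3, 5.6]
```

```bash
python3 -m crank '0 0 0 0.08 0 0 1' 20|grep -E 'pos|for';python3 -m crank '0 0 0 0.08 0 0 1' 20|grep -E 'pos|for'; python3 st.py;  python3 - <<'E'
from h import *
p=viewer.camera("side"); save(p,"s23.png",(250,100,400,250),4.5)
E
```

```text
position: [0.5575, -0.0686, 0.0502]
ft_force: [-10.0, -2.1, 6.8]
position: [0.5572, -0.0683, 0.0499]
ft_force: [-9.0, -1.3, 5.8]
t 43.98 pos [ 0.5572 -0.0683  0.0499] yawx -5.3 zdir [-0.022  0.004 -1.   ] F [-9.  -1.3  5.8] w 0.0002 q [-0.32  0.66  1.69 -0.    0.82  1.35]
```

View pics/s23.png

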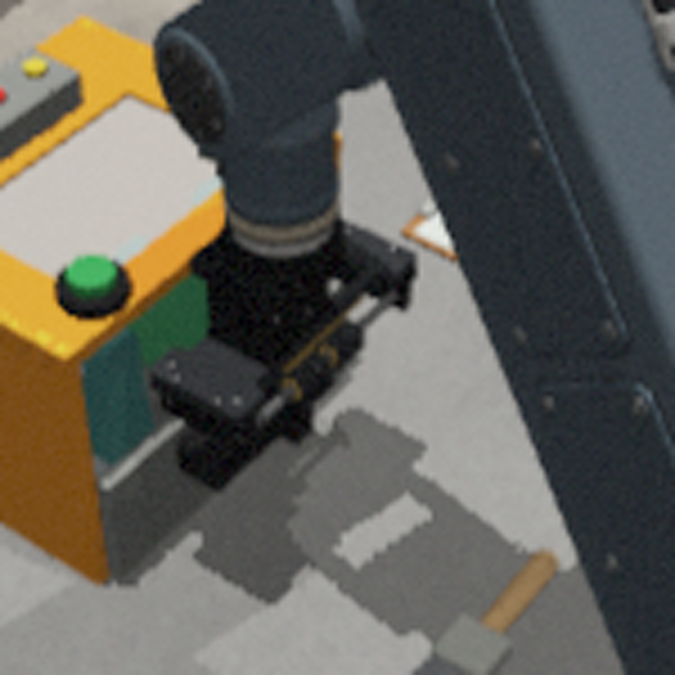

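```bash
python3 -m crank '0 0 0 -0.3 0 0 1; 0 0 0 -0.7 0 0 1; 0 0 0 -0.7 0 0 1; 0 0 0 -0.4 0 -0.5 1; 0 0 0 0 0 -0.9 1' 20|grep -E 'pos|for'; python3 -m crank '0 0 0 0 0 -0.95 1; 0 0 0 0 0 -0.95 1;0 0 0 0 0 -0.95 1;0 0 0 0 0 -0.95 1; 0 0 0 0 0 0 1'|grep -E 'pos|for'; python3 - <<'E'
from h import *
import pickle
ps=[viewer.camera(n) for n in ("side","top")]
pickle.dump(ps,open("p5.pkl","wb"))
save(ps[0],"s24.png",(190,90,430,310),3);save(ps[1],"t24.png",(160,40,480,260),2.4)
for p in ps:
    hsv=cv2.cvtColor(p["img"],cv2.COLOR_RGB2HSV); u=proj(p,np.array([.6506,.009,.242])).astype(int)
    m=((hsv[...,0]>45)&(hsv[...,0]<85)&(hsv[...,1]>120)&(hsv[...,2]>90)).astype(np.uint8); 
    k=np.zeros_like(m);k[u[1]-14:u[1]+14,u[0]-14:u[0]+14]=1
    ys,xs=np.nonzero(m*k); c=[xs.mean(),ys.mean()]; print(u,len(xs),c,back(p,[c],.242).round(4),back(p,[c],.238).round(4))
E
python3 moved.py p5.pkl|grep scan
```

```text
position: [0.4764, -0.0601, 0.1069]
ft_force: [0.1, 0.5, 0.4]
position: [0.4844, -0.061, 0.268]
ft_force: [-0.5, -0.4, 1.6]
[269 159] 68 [np.float64(269.8235294117647), np.float64(160.5)] [[0.6488 0.0115 0.242 ]] [[0.6519 0.008  0.238 ]]
[320 126] 110 [np.float64(319.8), np.float64(126.34545454545454)] [[0.6508 0.0096 0.242 ]] [[0.6519 0.0095 0.238 ]]
scanner side corr 0.92 shift px 0 0
scanner top corr 0.99 shift px 0 0
```

View pics/s24.png

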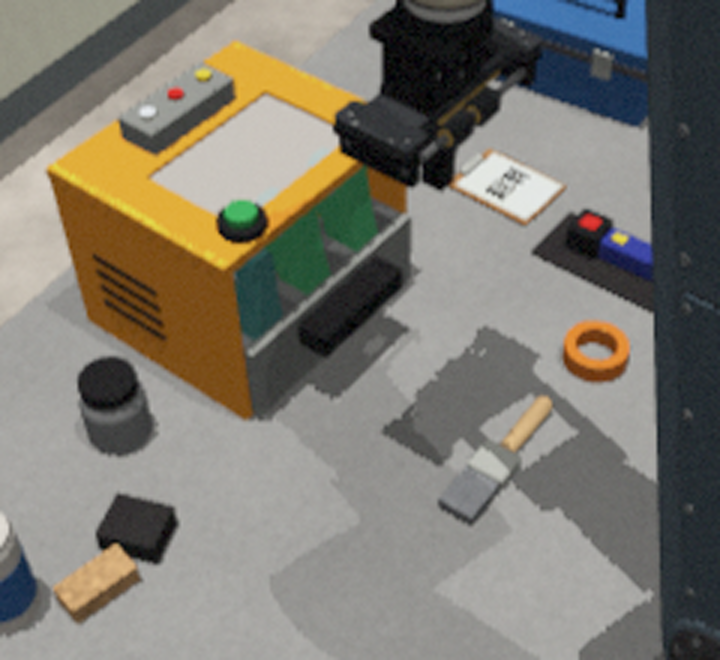

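View pics/t24.png

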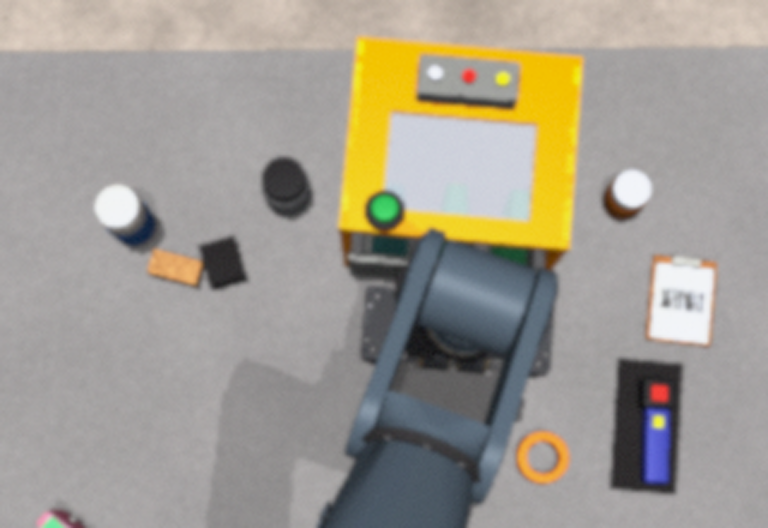

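```bash
python3 to.py 0.651 0.0095 0.275 -5.5 .9
```

```text
dist [0.1694 0.0696 0.0102] turn deg [-0.2 -0.3  0.1] rows 5
-0.01 -0.01 0 0.81 -0.43 -0.04; -0.01 -0.01 0 0.81 -0.43 -0.05; -0.01 -0.01 0 0.81 -0.43 -0.05; -0.01 -0.01 0 0.81 -0.43 -0.05; -0.01 -0.01 0 0.81 -0.43 -0.05
```

```bash
python3 -m crank '0 0 0 0.81 -0.43 -0.1 1; 0 0 0 0.81 -0.43 0 1; 0 0 0 0.81 -0.43 0 1; 0 0 0 0.81 -0.43 0 1; 0 0 0 0.7 -0.4 0 1'|grep pos;  python3 -m crank '0 0 0 0 0 0 1'|grep pos; python3 st.py; python3 to.py 0.651 0.0095 0.245 -5.5 .5
```

```text
position: [0.6453, 0.0119, 0.2586]
position: [0.646, 0.013, 0.2556]
t 46.12 pos [0.646  0.013  0.2556] yawx -5.5 zdir [-0.012  0.008 -1.   ] F [-0.7  0.8  0.4] w 0.0006 q [-0.16  0.5   1.29  0.01  1.36  1.51]
dist [ 0.005  -0.0035 -0.0106] turn deg [-0.4  0.7 -0. ] rows 1
-0.08 0.15 -0.01 0.14 0.08 0.26;
```

```bash
python3 -m crank '-0.08 0.15 0 0.14 0.08 0.1 1;0 0 0 0 0 0 1'|grep pos; python3 - <<'E'
from h import *
p=viewer.camera("side"); save(p,"s25.png",(220,90,340,190),6)
E
python3 st.py
```

```text
position: [0.6488, 0.0089, 0.2482]
t 46.42 pos [0.6488 0.0089 0.2485] yawx -5.6 zdir [-0.005  0.    -1.   ] F [-0.   0.1 -0.9] w 0.0006 q [-0.16  0.51  1.3  -0.    1.34  1.51]
```

View pics/s25.png

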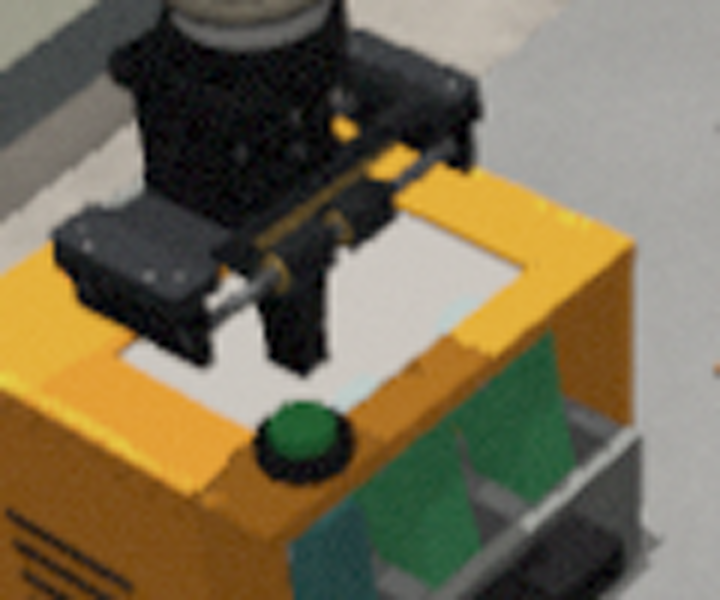

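```bash
python3 -m crank '0 0 0 0.03 0 0.25 1;0 0 0 0.02 0 0.2 1; 0 0 0 0 0 0 1'|grep -E 'pos|for'; python3 -m crank '0 0 0 0 0 0.1 1;0 0 0 0 0 0 1'|grep -E 'pos|for'; python3 st.py
```

```text
position: [0.6497, 0.0079, 0.2297]
ft_force: [0.3, 0.0, -0.2]
position: [0.6498, 0.0079, 0.2256]
ft_force: [0.1, -0.4, -0.0]
t 47.05 pos [0.6498 0.0079 0.2256] yawx -5.6 zdir [-0.005  0.    -1.   ] F [ 0.1 -0.4 -0. ] w 0.0005 q [-0.16  0.53  1.33 -0.    1.29  1.51]
```

```bash
python3 -m crank '0 0 0 0 0 0.08 1'|grep -E 'pos|for'; python3 -m crank '0 0 0 0 0 0.08 1'|grep -E 'pos|for'; python3 -m crank '0 0 0 0 0 0.08 1'|grep -E 'pos|for'
```

```text
position: [0.6502, 0.0078, 0.2228]
ft_force: [-0.1, -0.8, -0.3]
position: [0.6502, 0.0079, 0.2195]
ft_force: [-0.0, -0.6, -0.1]
position: [0.6502, 0.0079, 0.2161]
ft_force: [0.9, 0.7, 0.3]
```

```bash
python3 -m crank '0 0 0 0 0 0.08 1'|grep -E 'pos|for'; python3 -m crank '0 0 0 0 0 0.08 1'|grep -E 'pos|for'; python3 -m crank '0 0 0 0 0 0.06 1'|grep -E 'pos|for'
```

```text
position: [0.6502, 0.0079, 0.2127]
ft_force: [-0.4, -0.4, 1.5]
position: [0.6503, 0.0079, 0.2098]
ft_force: [-0.8, 0.4, 3.8]
position: [0.6503, 0.0079, 0.2078]
ft_force: [-1.5, 0.4, 5.1]
```

```bash
python3 -m crank '0 0 0 0 0 0.06 1'|grep -E 'pos|for'; python3 -m crank '0 0 0 0 0 0.06 1;0 0 0 0 0 0.05 1'|grep -E 'pos|for'; python3 - <<'E'
from h import *
p=viewer.camera("side"); save(p,"s26.png",(220,90,340,190),6)
E
python3 st.py
```

```text
position: [0.6503, 0.0079, 0.2071]
ft_force: [-4.3, -0.5, 14.7]
position: [0.6504, 0.0078, 0.2073]
ft_force: [-2.4, 0.1, 7.8]
t 48.23 pos [0.6504 0.0079 0.2073] yawx -5.6 zdir [ 0.001 -0.001 -1.   ] F [-2.6  0.7  9.6] w 0.0008 q [-0.16  0.55  1.35 -0.    1.24  1.51]
```

View pics/s26.png

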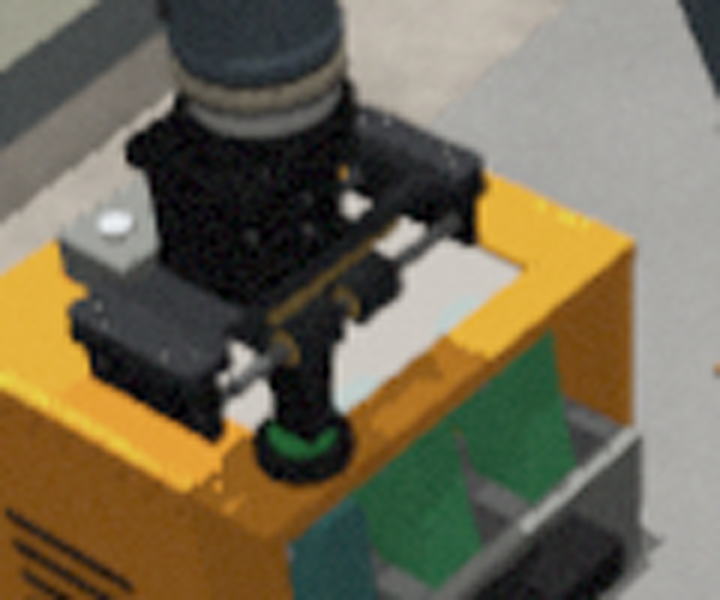

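```bash
python3 -m crank '0 0 0 0 0 -0.4 1;0 0 0 0 0 -0.8 1;0 0 0 0 0 -0.9 1; 0 0 0 -0.3 0.3 -0.4 1; 0 0 0 -0.8 0.6 0 1'|grep -E 'pos|for'; python3 -m crank '0 0 0 -0.8 0.4 0 1;0 0 0 -0.8 0.4 0 1;0 0 0 -0.8 0.4 0 -1; 0 0 0 -0.5 0 0 -1; 0 0 0 0 0 0 -1'|grep -E 'pos|for'; python3 - <<'E'
from h import *
import pickle
ps=[viewer.camera(n) for n in ("side","top")]
pickle.dump(ps,open("p6.pkl","wb"))
save(ps[0],"s27.png",(200,90,440,290),3);save(ps[1],"t27.png",(290,40,480,260),2.7)
for nm in ("scanner","card","card_code","mat","last_a"):
    for p in ps:
        print(nm,[(round(d["score"],2),w(p,d["at"]).round(3).tolist()) for d in spotter.boxes_of(nm,p)[:3]])
E
python3 moved.py p6.pkl|grep scan
```

```text
position: [0.603, -0.0242, 0.3102]
ft_force: [-0.6, -1.1, 0.6]
position: [0.4704, -0.0645, 0.3078]
ft_force: [0.7, -0.7, 0.4]
scanner [(0.6, [0.406, -0.34, 0.034])]
scanner [(0.87, [0.403, -0.354, 0.03]), (0.26, [0.632, 0.228, 0.034])]
card [(0.72, [0.577, -0.399, 0.008]), (0.65, [0.636, -0.149, 0.119])]
card [(0.76, [0.578, -0.402, 0.009])]
card_code [(0.88, [0.574, -0.397, 0.001]), (0.66, [0.641, 0.009, 0.132])]
card_code [(0.56, [0.577, -0.4, 0.005])]
mat [(0.57, [0.411, -0.326, 0.007])]
mat [(0.66, [0.409, -0.336, -0.001]), (0.66, [0.713, -0.32, 0.073]), (0.38, [0.643, 0.005, 0.091])]
last_a [(0.97, [0.222, 0.385, 0.038]), (0.8, [0.634, -0.144, 0.122]), (0.74, [0.645, -0.064, 0.117])]
last_a [(0.94, [0.238, 0.394, 0.036]), (0.26, [0.621, 0.008, 0.097])]
scanner side corr 0.89 shift px 0 0
scanner top corr 0.99 shift px 0 0
```

View pics/s27.png

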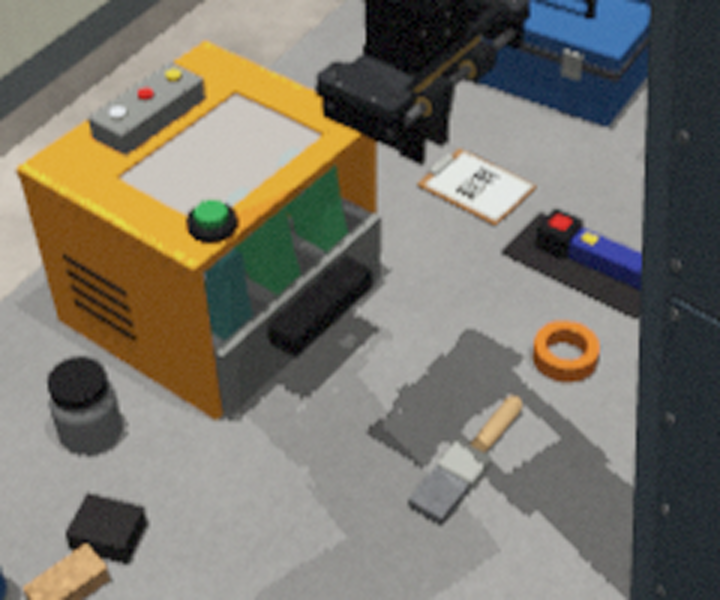

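View pics/t27.png

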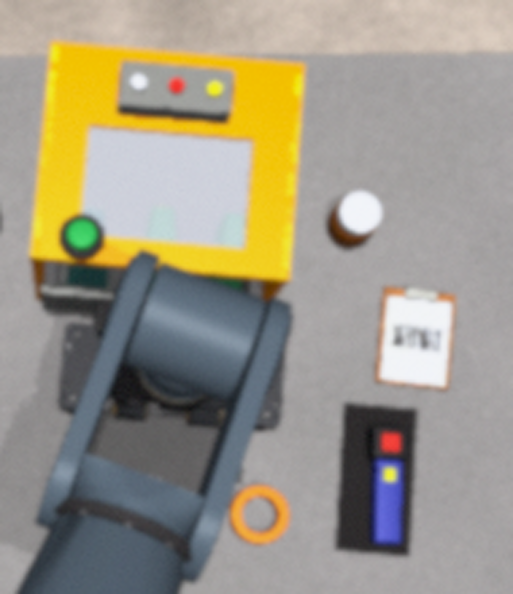

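```bash
python3 - <<'E'
from h import *
import pickle
ps=pickle.load(open("p6.pkl","rb"))
save(ps[1],"z4.png",(405,135,475,255),4.9)
save(ps[0],"z5.png",(330,130,420,200),8)
E
```

```text
(no output)
```

View pics/z4.png

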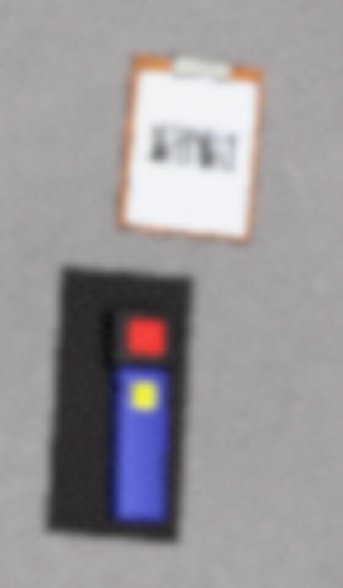

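View pics/z5.png

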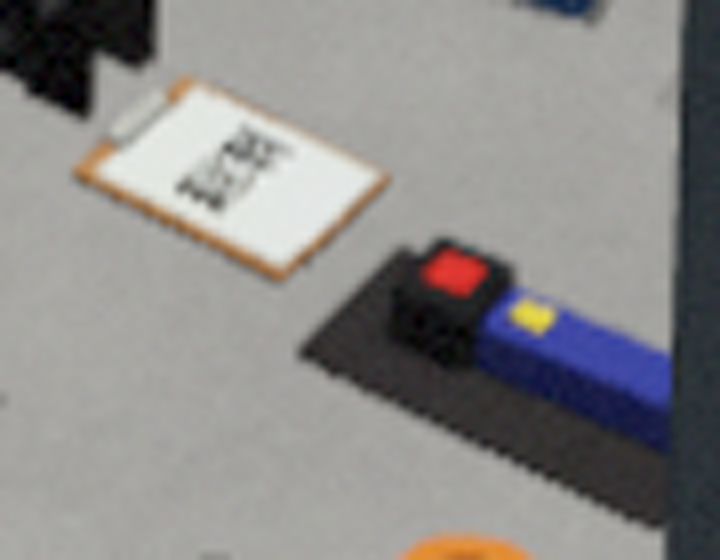

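```bash
python3 - <<'E'
from h import *
import pickle
S,Tp=pickle.load(open("p6.pkl","rb"))
f=lambda u:np.atleast_2d(u)/4.9+[405,135]-.5
g=lambda u:np.atleast_2d(u)/8+[330,130]-.5
red=back(Tp,f((147,337)),.0385)[0]; yel=back(Tp,f((144,396)),.0325)[0]
print("red",red.round(4),"yel",yel.round(4),np.degrees(np.arctan2(*(red-yel)[1::-1])))
print("red side",back(S,g((456,271)),.0385).round(4),"yel side",back(S,g((533,315)),.0325).round(4))
hsv=cv2.cvtColor(Tp["img"],cv2.COLOR_RGB2HSV)
m=((hsv[...,0]>108)&(hsv[...,0]<135)&(hsv[...,1]>100)).astype(np.uint8); m[:200]=0;m[:, :420]=0;m[:,450:]=0;m[250:]=0
ys,xs=np.nonzero(m);print(len(xs),xs.mean(),ys.mean(),cv2.minAreaRect(np.c_[xs,ys].astype(np.float32)))
c=back(Tp,f([(115,518),(165,522),(170,368)]),.032); print("handle corners",c.round(4))
for nm,pts,z in (("mat",[(63,268),(192,277),(178,542),(47,530)],.004),("card",[(133,56),(264,70),(249,242),(119,226)],.006)):
    X=back(Tp,f(pts),z); print(nm,X.round(4).tolist(),X.mean(0).round(4)); 
    e=[X[0]-X[3],X[1]-X[2],X[0]-X[1],X[3]-X[2]]
    print([(np.linalg.norm(v).round(4),np.degrees(np.arctan2(v[1],v[0])).round(1)) for v in e])
print("code",back(Tp,f((194,148)),.007),back(S,g((232,170)),.007))
print("card side",back(S,g([(195,76),(390,180),(282,280),(75,175)]),.006).round(4),back(S,g([(195,76),(390,180),(282,280),(75,175)]),.006).mean(0).round(4))
print("mat side corner",back(S,g([(405,247),(300,352)]),.004).round(4))
E
```

```text
red [ 0.4488 -0.3589  0.0385] yel [ 0.4104 -0.357   0.0325] -2.876109285346154
red side [[ 0.4491 -0.3624  0.0385]] yel side [[ 0.411  -0.3603  0.0325]]
367 432.83651226158037 226.29972752043597 ((433.0, 225.0), (32.0, 12.0), 90.0)
handle corners [[ 0.3309 -0.335   0.032 ]
 [ 0.328  -0.3676  0.032 ]
 [ 0.4287 -0.375   0.032 ]]
mat [[0.4991, -0.3133, 0.004], [0.4921, -0.4002, 0.004], [0.3148, -0.3833, 0.004], [0.3236, -0.2964, 0.004]] [ 0.4074 -0.3483  0.004 ]
[(np.float64(0.1763), np.float64(-5.5)), (np.float64(0.1781), np.float64(-5.4)), (np.float64(0.0872), np.float64(85.5)), (np.float64(0.0874), np.float64(84.2))]
card [[0.6439, -0.3657, 0.006], [0.6334, -0.4548, 0.006], [0.5153, -0.4392, 0.006], [0.527, -0.3517, 0.006]] [ 0.5799 -0.4028  0.006 ]
[(np.float64(0.1177), np.float64(-6.9)), (np.float64(0.1191), np.float64(-7.5)), (np.float64(0.0896), np.float64(83.3)), (np.float64(0.0883), np.float64(82.4))]
code [[ 0.57981499 -0.40440449  0.007     ]] [[ 0.58013114 -0.405831    0.007     ]]
card side [[ 0.6286 -0.459   0.006 ]
 [ 0.5151 -0.4384  0.006 ]
 [ 0.5256 -0.3515  0.006 ]
 [ 0.641  -0.3661  0.006 ]] [ 0.5776 -0.4037  0.006 ]
mat side corner [[ 0.4894 -0.4021  0.004 ]
 [ 0.4979 -0.3158  0.004 ]]
```

```bash
python3 st.py; python3 to.py 0.407 -0.3577 0.12 -4.4 .95
```

```text
t 50.08 pos [ 0.4729 -0.0644  0.308 ] yawx -5.6 zdir [-0.006 -0.002 -1.   ] F [-0.2  0.1 -0.2] w 0.0701 q [-0.37  0.2   1.63 -0.    1.32  1.3 ]
dist [-0.0659 -0.2933 -0.188 ] turn deg [ 0.2  0.3 -1.2] rows 8
0 0.01 -0.03 -0.11 0.93 0.59; 0 0.01 -0.03 -0.11 0.93 0.59; 0 0.01 -0.03 -0.12 0.93 0.59; 0 0.01 -0.03 -0.12 0.93 0.59; 0 0.01 -0.03 -0.12 0.93 0.59
0 0.01 -0.03 -0.13 0.93 0.59; 0 0.01 -0.03 -0.13 0.93 0.59; 0 0.01 -0.03 -0.13 0.93 0.59;
```

```bash
python3 -m crank '0 0 0 -0.11 0.93 0.4 -1; 0 0 0 -0.11 0.93 0.5 -1; 0 0 0 -0.12 0.93 0.5 -1; 0 0 0 -0.12 0.93 0.5 -1; 0 0 0 -0.12 0.93 0.5 -1'|grep -E 'pos|for'; python3 -m crank '0 0 0 -0.12 0.93 0.5 -1; 0 0 0 -0.12 0.93 0.5 -1; 0 0 0 -0.12 0.5 0.5 -1; 0 0 0 0 0 0 -1'|grep -E 'pos|wid'; python3 st.py; python3 to.py 0.407 -0.3577 0.06 -4.4 .7
```

```text
position: [0.4341, -0.2513, 0.2125]
ft_force: [0.2, 0.0, -0.1]
position: [0.4101, -0.3502, 0.1497]
grip_width: 0.0867
t 51.2 pos [ 0.4101 -0.3502  0.1497] yawx -5.4 zdir [ 0.001 -0.005 -1.   ] F [ 0.2  0.3 -0.5] w 0.0867 q [-0.91  0.47  1.7  -0.    0.97  0.75]
dist [-0.0031 -0.0075 -0.0897] turn deg [ 0.3 -0.1 -1. ] rows 4
0.01 0 -0.05 -0.02 0.05 0.56; 0.01 0 -0.05 -0.02 0.05 0.56; 0.01 0 -0.05 -0.02 0.05 0.56; 0.01 0 -0.05 -0.02 0.05 0.56;
```

Recheck the scanner before descending, then go down.

```bash
python3 -m crank '0 0 -0.05 -0.02 0.06 0.56 -1; 0 0 -0.05 -0.02 0.06 0.56 -1; 0 0 -0.05 -0.02 0.05 0.56 -1; 0 0 -0.05 -0.02 0.05 0.5 -1; 0 0 0 0 0 0 -1'|grep -E 'pos|for'; python3 to.py 0.407 -0.3577 -0.018 -4.4 .7; python3 - <<'E'
from h import *
p=viewer.camera("side"); save(p,"s28.png",(330,100,450,210),6)
print([(round(d["score"],2),w(p,d["at"]).round(3).tolist()) for d in spotter.boxes_of("scanner",p)[:3]])
E
```

```text
position: [0.4107, -0.3572, 0.0653]
ft_force: [0.0, 0.6, 0.5]
dist [-0.0037 -0.0005 -0.0833] turn deg [ 0.5 -0.4  0.2] rows 3
0.03 -0.03 0.01 -0.04 0 0.69; 0.03 -0.03 0.01 -0.03 0 0.69; 0.03 -0.03 0.01 -0.03 0 0.69; 
[]
```

View pics/s28.png

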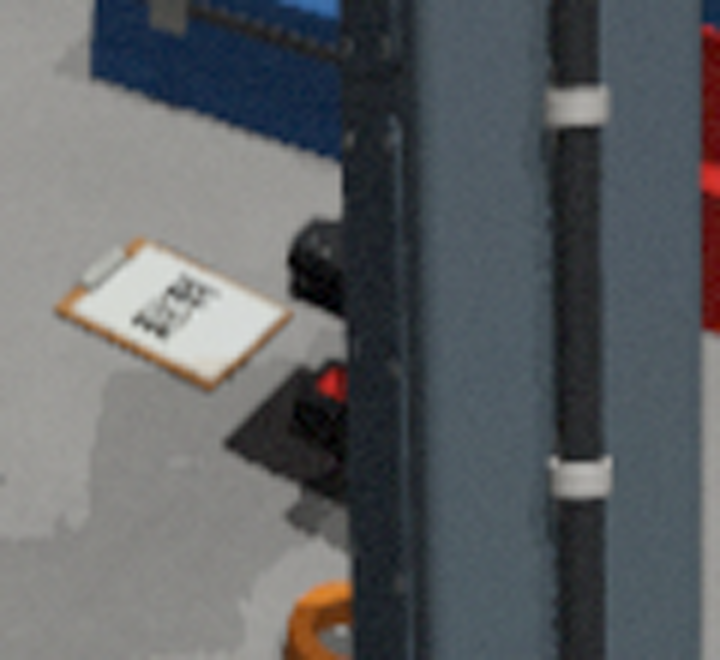

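```bash
python3 -m crank '0.03 -0.03 0 -0.04 0 0.6 -1; 0.03 -0.03 0 -0.04 0 0.6 -1; 0.03 -0.02 0 -0.04 0 0.5 -1; 0 0 0 -0.02 0 0.2 -1; 0 0 0 0 0 0 -1'|grep -E 'pos|for'; python3 st.py; python3 to.py 0.407 -0.3577 -0.018 -4.4 .7
```

```text
position: [0.4119, -0.3623, -0.0038]
ft_force: [0.6, 0.6, 0.5]
t 52.55 pos [ 0.4119 -0.3623 -0.0038] yawx -4.1 zdir [ 0.012 -0.015 -1.   ] F [0.6 0.6 0.5] w 0.0871 q [-0.93  0.73  1.78  0.    0.62  0.72]
dist [-0.0049  0.0046 -0.0142] turn deg [ 0.8 -0.7  0.3] rows 1
0.16 -0.15 0.06 -0.14 -0.11 0.35;
```

```bash
python3 -m crank '0.16 -0.15 0 -0.14 -0.11 0.2 -1; 0 0 0 0 0 0.12 -1; 0 0 0 0 0 0 -1'|grep -E 'pos|for'; python3 st.py; python3 to.py 0.407 -0.3577 -0.018 -4.4 .7
```

```text
position: [0.4075, -0.3584, -0.0155]
ft_force: [-0.3, -0.3, 0.6]
t 52.92 pos [ 0.4075 -0.3584 -0.0155] yawx -4.1 zdir [ 0.001 -0.002 -1.   ] F [-0.3 -0.3  0.6] w 0.0868 q [-0.93  0.75  1.78 -0.    0.61  0.72]
dist [-0.0005  0.0007 -0.0025] turn deg [ 0.1 -0.1  0.3] rows 1
0.02 -0.01 0.07 -0.01 -0.02 0.06;
```

```bash
python3 -m crank '0 0 0 0 0 0.08 -0.4; 0 0 0 0 0 0 -0.1; 0 0 0 0 0 0 0.1; 0 0 0 0 0 0 1; 0 0 0 0 0 0 1' 20|grep -E 'pos|for|wid'; python3 -m crank '0 0 0 0 0 0 1; 0 0 0 0 0 0 1; 0 0 0 0 0 0 1' 30|grep -E 'pos|for|wid'; python3 st.py
```

```text
position: [0.4077, -0.3587, -0.0186]
ft_force: [-0.2, -0.0, 0.2]
grip_width: 0.0452
position: [0.4076, -0.3584, -0.0186]
ft_force: [0.2, 0.2, 0.1]
grip_width: 0.0316
t 53.92 pos [ 0.4076 -0.3584 -0.0186] yawx -4.1 zdir [ 0.001 -0.002 -1.   ] F [0.2 0.2 0.1] w 0.0316 q [-0.93  0.75  1.79 -0.    0.6   0.72]
```

```bash
python3 -m crank '0 0 0 0 0 -0.2 1; 0 0 0 0 0 -0.5 1; 0 0 0 0 0 -0.6 1; 0 0 0 0 0 -0.5 1; 0 0 0 0 0 -0.2 1' 30|grep -E 'pos|for|wid'; python3 st.py; python3 to.py 0.5386 -0.4013 0.0844 -4.1 .5
```

```text
position: [0.4065, -0.3572, 0.0635]
ft_force: [0.1, 0.8, -2.1]
grip_width: 0.0318
t 54.55 pos [ 0.4065 -0.3572  0.0635] yawx -4.1 zdir [-0.001  0.    -1.   ] F [ 0.1  0.8 -2.1] w 0.0318 q [-0.93  0.61  1.75 -0.    0.78  0.72]
dist [ 0.1321 -0.0441  0.0209] turn deg [-0.   0.1  0. ] rows 7
0 0 0 0.48 0.12 -0.08; 0 0 0 0.48 0.12 -0.08; 0 0 0 0.48 0.12 -0.07; 0 0 0 0.48 0.12 -0.07; 0 0 0 0.48 0.12 -0.07
0 0 0 0.48 0.12 -0.07; 0 0 0 0.48 0.12 -0.07;
```

```bash
python3 -m crank '0 0 0 0.3 0.1 -0.1 1; 0 0 0 0.5 0.12 -0.1 1; 0 0 0 0.5 0.12 -0.1 1; 0 0 0 0.5 0.12 -0.1 1; 0 0 0 0.5 0.12 -0.1 1' 30|grep -E 'pos|for|wid';  python3 -m crank '0 0 0 0.5 0.12 -0.05 1; 0 0 0 0.3 0.1 0 1; 0 0 0 0 0 0 1' 30|grep -E 'pos|for|wid'; python3 st.py; python3 to.py 0.5386 -0.4013 0.0844 -4.1 .5
```

```text
position: [0.4997, -0.3872, 0.0815]
ft_force: [0.4, -0.0, -1.4]
grip_width: 0.0316
position: [0.5343, -0.3987, 0.0811]
ft_force: [-0.0, 0.4, -1.5]
grip_width: 0.0314
t 55.55 pos [ 0.5343 -0.3987  0.0811] yawx -4.1 zdir [-0.004  0.005 -1.   ] F [-0.   0.4 -1.5] w 0.0314 q [-0.81  0.72  1.41  0.    1.03  0.83]
dist [ 0.0043 -0.0026  0.0033] turn deg [-0.3  0.2  0. ] rows 1
-0.05 0.05 0 0.11 0.06 -0.08;
```

```bash
python3 -m crank '-0.06 0.05 0 0.11 0.06 -0.1 1; 0 0 0 0 0 0 1; 0 0 0 0 0 0 1' 30|grep -E 'pos|for|wid'; python3 st.py; python3 to.py 0.5386 -0.4013 0.0844 -4.1 .5; python3 - <<'E'
from h import *
ps=[viewer.camera(n) for n in ("side","top")]
save(ps[0],"s29.png",(320,90,430,190),6); save(ps[1],"t29.png",(390,110,490,230),5)
# where window/red sticker should project
o=robot.get_obs();P=np.array(o["position"]);Q=R.from_quat(o["tool_rot"])
for nm,d in (("red",[.0414,0,-.0571]),("nose bottom",[.0614,0,-.0226]),("tail bottom",[-.0786,0,-.0226]),("yel",[.003,0,-.0515])):
    X=P+Q.apply(np.array(d)); print(nm,X.round(4),[((proj(p,X)+.5-c)*s).round(0).tolist() for p,c,s in ((ps[0],[320,90],6),(ps[1],[390,110],5))])
E
```

```text
position: [0.5368, -0.4005, 0.0844]
ft_force: [-0.5, 0.7, -2.2]
grip_width: 0.032
t 55.92 pos [ 0.5368 -0.4005  0.0844] yawx -4.1 zdir [-0.003  0.001 -1.   ] F [-0.5  0.7 -2.2] w 0.032 q [-0.81  0.71  1.4  -0.    1.03  0.84]
dist [ 0.0018 -0.0008  0.    ] turn deg [-0.1  0.2 -0. ] rows 1
-0.01 0.03 0 0.05 0.02 0; 
red [ 0.5784 -0.4037  0.1415] [[249.0, 191.0], [335.0, 239.0]]
nose bottom [ 0.5983 -0.4051  0.107 ] [[216.0, 227.0], [319.0, 218.0]]
tail bottom [ 0.4586 -0.3951  0.1073] [[425.0, 314.0], [313.0, 442.0]]
yel [ 0.5401 -0.401   0.136 ] [[305.0, 222.0], [331.0, 303.0]]
```

View pics/s29.png

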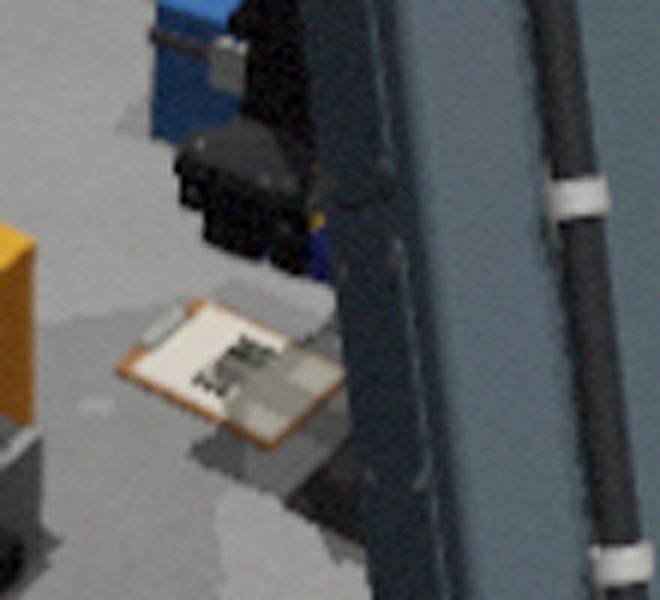

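View pics/t29.png

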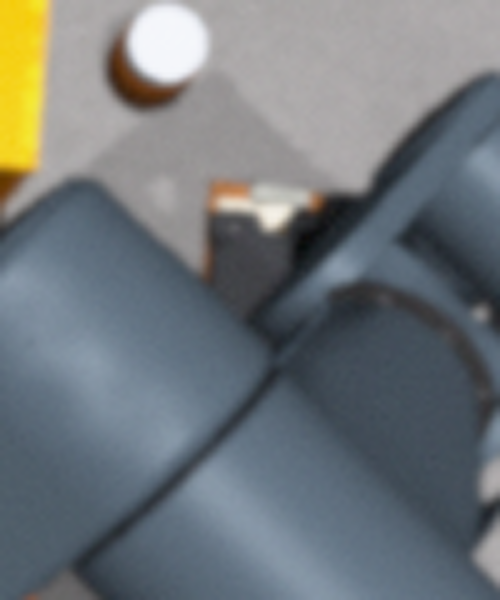

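```bash
python3 - <<'E'
from h import *
p=viewer.camera("top"); s=viewer.camera("side")
im=p["img"][130:190,430:480,::-1].astype(float); im=np.clip((im/255)**.5*255,0,255).astype(np.uint8)
im=cv2.resize(im,None,fx=10,fy=10,interpolation=cv2.INTER_NEAREST)
o=robot.get_obs();P=np.array(o["position"]);Q=R.from_quat(o["tool_rot"])
for d in ([.0614,.022,-.0566],[.0614,-.022,-.0566],[.0214,-.022,-.0566],[.0614,.022,-.0226],[.0614,-.022,-.0226]):
    u=((proj(p,P+Q.apply(d))-[430,130]+.5)*10); print(u.round()); cv2.circle(im,(int(u[0]),int(u[1])),5,(0,0,255),2)
cv2.imwrite("pics/t30.png",im)
im=s["img"][100:160,345:400,::-1].astype(float); im=np.clip((im/255)**.5*255,0,255).astype(np.uint8)
im=cv2.resize(im,None,fx=10,fy=10,interpolation=cv2.INTER_NEAREST)
for d in ([.0614,.022,-.0566],[.0614,-.022,-.0566],[.0214,-.022,-.0566],[.0614,.022,-.0226],[.0614,-.022,-.0226],[.0214,-.022,-.0226]):
    u=((proj(s,P+Q.apply(d))-[345,100]+.5)*10);  cv2.circle(im,(int(u[0]),int(u[1])),5,(0,0,255),2)
cv2.imwrite("pics/s30.png",im)
E
```

```text
[344. 218.]
[199. 209.]
[196. 339.]
[308. 241.]
[167. 232.]
```

View pics/t30.png

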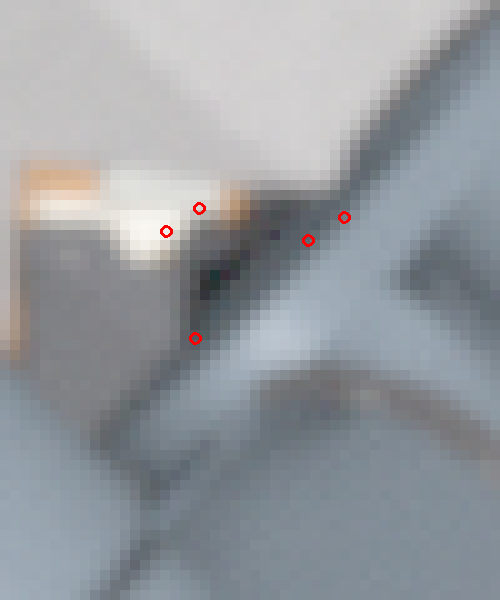

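View pics/s30.png

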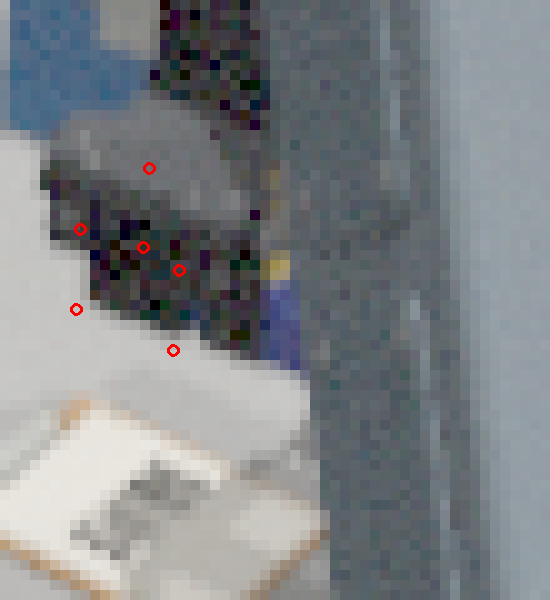

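```bash
python3 -m crank '0 0.03 0 0.08 0.02 0 1; 0 0 0 0 0 0 1; 0 0 0 0 0 0 1' 30|grep -E 'pos|for|wid'; python3 st.py; for i in 1; do python3 -m crank '0 0 0 0 0 0 1; 0 0 0 0 0 0 1; 0 0 0 0 0 0 1; 0 0 0 0 0 0 1; 0 0 0 0 0 0 1' |grep pos; done; python3 -m crank '0 0 0 0 0 0 1; 0 0 0 0 0 0 1; 0 0 0 0 0 0 1; 0 0 0 0 0 0 1; 0 0 0 0 0 0 1' |grep pos; python3 -m crank '0 0 0 0 0 0 1; 0 0 0 0 0 0 1; 0 0 0 0 0 0 1; 0 0 0 0 0 0 1; 0 0 0 0 0 0 1' |grep pos;python3 -m crank '0 0 0 0 0 0 1; 0 0 0 0 0 0 1; 0 0 0 0 0 0 1; 0 0 0 0 0 0 1; 0 0 0 0 0 0 1' |grep pos; python3 -m crank '0 0 0 0 0 0 1; 0 0 0 0 0 0 1; 0 0 0 0 0 0 1; 0 0 0 0 0 0 1; 0 0 0 0 0 0 1' |grep pos; python3 st.py
```

```text
position: [0.5405, -0.4019, 0.0846]
ft_force: [-0.2, -0.3, -1.8]
grip_width: 0.0318
t 56.5 pos [ 0.5405 -0.4019  0.0846] yawx -4.1 zdir [ 0.001  0.001 -1.   ] F [-0.2 -0.3 -1.8] w 0.0318 q [-0.81  0.72  1.39  0.    1.03  0.84]
position: [0.5404, -0.4018, 0.0845]
position: [0.5404, -0.4018, 0.0845]
position: [0.5404, -0.4018, 0.0845]
position: [0.5404, -0.4018, 0.0845]
position: [0.5404, -0.4018, 0.0845]
t 59.62 pos [ 0.5404 -0.4018  0.0845] yawx -4.1 zdir [ 0.001  0.001 -1.   ] F [ 0.4 -0.4 -2.3] w 0.032 q [-0.81  0.72  1.39  0.    1.03  0.84]
```

```bash
python3 - <<'E'
from h import *
s=viewer.camera("side")
im=s["img"][100:160,345:400,::-1].astype(float); im=np.clip((im/255)**.4*255,0,255).astype(np.uint8)
im=cv2.resize(im,None,fx=13,fy=10,interpolation=cv2.INTER_NEAREST)
o=robot.get_obs();P=np.array(o["position"]);Q=R.from_quat(o["tool_rot"])
for th,col in ((0,(0,0,255)),(6,(255,0,0))):
    M=R.from_euler("y",th,degrees=True)
    for L in ([[.0614,-.022,-.0226],[.0214,-.022,-.0226]],[[.0214,-.016,-.0226],[-.0786,-.016,-.0226]],[[.0614,-.022,-.0566],[.0214,-.022,-.0566]],[[.0614,-.022,-.0566],[.0614,-.022,-.0226]]):
        c=np.array([0,0,-.0366])
        u=(proj(s,P+Q.apply(M.apply(np.array(L)-c)+c))-[345,100]+.5+[.4,-1.1])*[13,10]
        cv2.line(im,tuple(int(v) for v in u[0]),tuple(int(v) for v in u[1]),col,1)
cv2.imwrite("pics/s31.png",im)
E
```

```text
(no output)
```

View pics/s31.png

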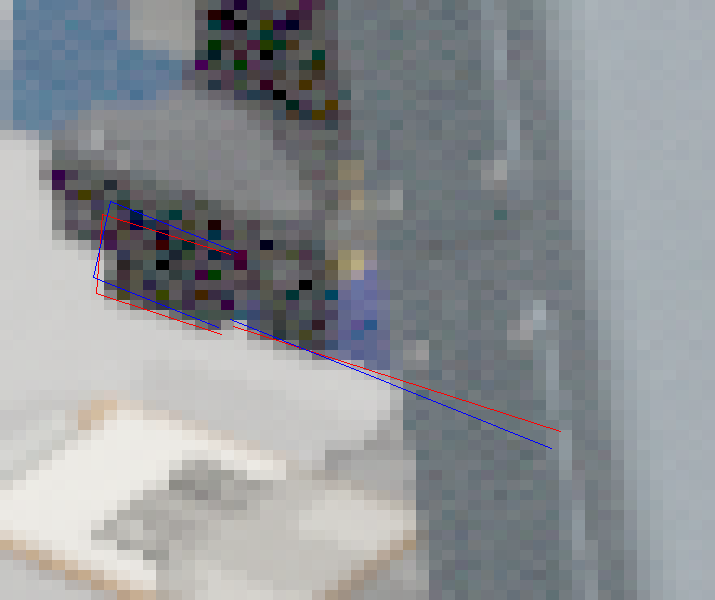

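```bash
python3 to.py 0.4151 -0.3503 0.06 -5.5 .6
```

```text
dist [-0.1252  0.0515 -0.0245] turn deg [-0.1 -0.   1.4] rows 6
0 0 0.05 -0.54 -0.18 0.1; 0 0 0.05 -0.54 -0.17 0.1; 0 0 0.05 -0.54 -0.17 0.1; 0 0 0.05 -0.54 -0.17 0.1; 0 0 0.05 -0.54 -0.17 0.1
0 0 0.05 -0.54 -0.17 0.1;
```

```bash
python3 -m crank '0 0 0.05 -0.4 -0.15 0 1; 0 0 0.05 -0.54 -0.17 0 1; 0 0 0.05 -0.54 -0.17 0 1; 0 0 0.05 -0.54 -0.17 0 1; 0 0 0.05 -0.54 -0.17 0 1' 30|grep -E 'pos|for|wid';  python3 -m crank '0 0 0.05 -0.4 -0.17 0.1 1; 0 0 0 0 0 0 1; 0 0 0 0 0 0 1' 30|grep -E 'pos|for|wid'; python3 st.py; python3 to.py 0.4151 -0.3503 0.03 -5.5 .5
```

```text
position: [0.4406, -0.3609, 0.0849]
ft_force: [-0.6, 0.3, -1.8]
grip_width: 0.0318
position: [0.4247, -0.3528, 0.0817]
ft_force: [-0.0, -0.7, -1.4]
grip_width: 0.0317
t 60.67 pos [ 0.4247 -0.3528  0.0817] yawx -5.7 zdir [ 0.005 -0.004 -1.   ] F [-0.  -0.7 -1.4] w 0.0317 q [-0.9   0.59  1.72  0.    0.83  0.77]
dist [-0.0096  0.0025 -0.0517] turn deg [ 0.2 -0.3 -0.2] rows 3
0.01 -0.02 -0.01 -0.08 -0.01 0.43; 0.01 -0.02 -0.01 -0.08 -0.01 0.43; 0.01 -0.02 -0.01 -0.08 -0.01 0.43;
```

```bash
python3 -m crank '0.02 -0.03 -0.03 -0.1 0 0.35 1; 0.02 -0.03 0 -0.1 0 0.4 1; 0 0 0 -0.08 0 0.4 1; 0 0 0 -0.05 0 0.4 1; 0 0 0 0 0 0.2 1' 30|grep -E 'pos|for|wid'; python3 st.py; python3 to.py 0.4151 -0.3503 -0.0165 -5.5 .5
```

```text
position: [0.4144, -0.3547, 0.0074]
ft_force: [-0.8, 0.0, -2.4]
grip_width: 0.0315
t 61.3 pos [ 0.4144 -0.3547  0.0074] yawx -5.4 zdir [ 0.003 -0.004 -1.   ] F [-0.8  0.  -2.4] w 0.0315 q [-0.91  0.71  1.77 -0.    0.66  0.75]
dist [ 0.0007  0.0044 -0.0239] turn deg [ 0.2 -0.2  0.1] rows 2
0.02 -0.02 0.01 0 -0.06 0.3; 0.02 -0.02 0.01 0 -0.06 0.3;
```

```bash
python3 -m crank '0.04 -0.04 0 0 -0.1 0.2 1; 0 0 0 0 -0.06 0.2 1; 0 0 0 0 -0.02 0.1 1; 0 0 0 0 0 0 1' 30|grep -E 'pos|for|wid'; python3 st.py; python3 to.py 0.4151 -0.3503 -0.0175 -5.5 .5
```

```text
position: [0.4159, -0.3473, -0.0145]
ft_force: [-0.2, -0.2, -2.0]
grip_width: 0.0318
t 61.8 pos [ 0.4159 -0.3473 -0.0145] yawx -5.4 zdir [-0.001  0.    -1.   ] F [-0.2 -0.2 -2. ] w 0.0318 q [-0.9   0.75  1.78 -0.    0.61  0.76]
dist [-0.0008 -0.003  -0.003 ] turn deg [-0.   0.   0.1] rows 1
0 0.01 0.03 -0.01 0.08 0.08;
```

```bash
python3 -m crank '0 0 0 0 0.07 0.05 1; 0 0 0 0 0 0 1' 30|grep -E 'pos|for'; python3 -m crank '0 0 0 0 0 0.04 1; 0 0 0 0 0 0 1' 30|grep -E 'pos|for|wid'; python3 st.py
```

```text
position: [0.4161, -0.3509, -0.016]
ft_force: [-0.1, 0.4, -2.3]
position: [0.4162, -0.3513, -0.0173]
ft_force: [-0.1, -0.2, -1.9]
grip_width: 0.0319
t 62.3 pos [ 0.4162 -0.3513 -0.0173] yawx -5.4 zdir [ 0.001 -0.002 -1.   ] F [-0.1 -0.2 -1.9] w 0.0319 q [-0.91  0.75  1.78 -0.    0.61  0.76]
```

```bash
python3 -m crank '0 0 0 0 0 0.04 1; 0 0 0 0 0 0 1' 30|grep -E 'pos|for'; python3 -m crank '0 0 0 0 0 0 0; 0 0 0 0 0 0 0; 0 0 0 0 0 0 -0.5;0 0 0 0 0 0 -0.5; 0 0 0 0 0 0 -0.5' 10|grep -E 'pos|for|wid'; python3 st.py
```

```text
position: [0.4164, -0.3515, -0.0185]
ft_force: [-0.7, 0.5, -1.6]
position: [0.4168, -0.352, -0.0181]
ft_force: [-0.3, 0.1, 0.2]
grip_width: 0.0622
t 63.17 pos [ 0.4168 -0.352  -0.0181] yawx -5.4 zdir [ 0.002 -0.003 -1.   ] F [-0.3  0.1  0.2] w 0.0622 q [-0.91  0.75  1.78 -0.    0.6   0.76]
```

Raise the tool and swing away to view everything.

```bash
python3 -m crank '0 0 0 0 0 -0.4 -0.5; 0 0 0 0 0 -0.8 -0.5; 0 0 0 0 0 -0.9 -0.5; 0 0 0 0 0 -0.9 -1; 0 0 0 0 0 -0.9 -1'|grep pos; python3 -m crank '0 0 0 0 0 -0.9 -1; 0 0 0 0 0 -0.9 -1; 0 0 0 0.3 -0.8 -0.5 -1; 0 0 0 0.3 -0.9 0 -1; 0 0 0 0.2 -0.9 0 -1'|grep pos; python3 -m crank '0 0 0 0.2 -0.9 0 -1; 0 0 0 0.2 -0.9 0 -1; 0 0 0 0 -0.9 0 -1; 0 0 0 0 -0.9 0 -1; 0 0 0 0 -0.9 0 -1'|grep pos; python3 - <<'E'
from h import *
import pickle
ps=[viewer.camera(n) for n in ("side","top")]
pickle.dump(ps,open("p7.pkl","wb"))
save(ps[0],"s32.png"); save(ps[1],"z6.png",(405,135,475,255),4.9); save(ps[1],"t32.png")
E
```

```text
position: [0.4151, -0.3499, 0.1435]
position: [0.4583, -0.2504, 0.2484]
position: [0.492, -0.0662, 0.2523]
```

View pics/s32.png

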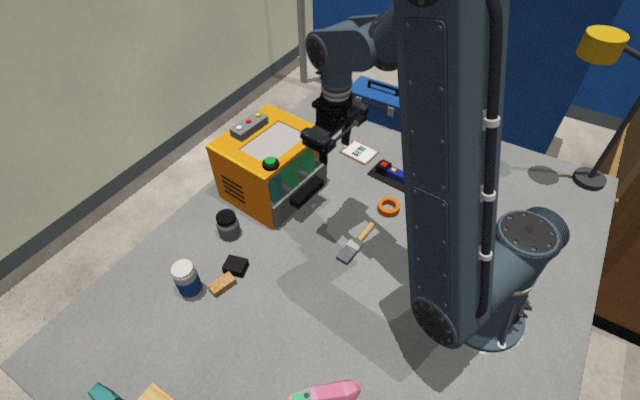

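View pics/z6.png

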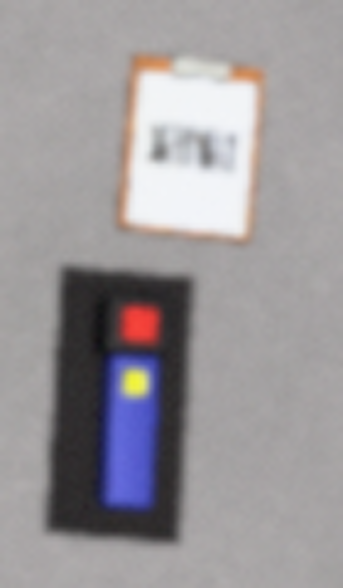

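View pics/t32.png

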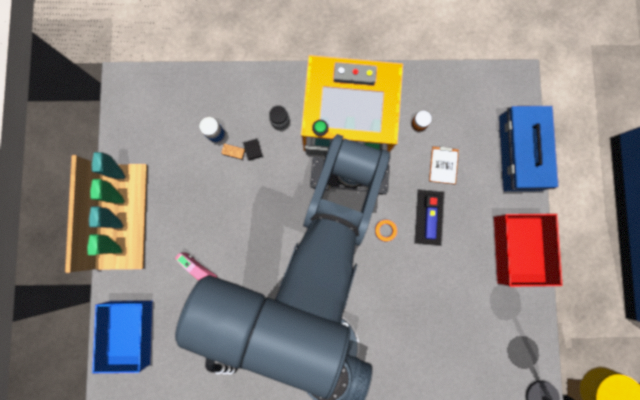

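```bash
python3 - <<'E'
from h import *
import pickle
S,Tp=pickle.load(open("p7.pkl","rb"))
f=lambda u:np.atleast_2d(u)/4.9+[405,135]-.5
red=back(Tp,f((140,325)),.0385)[0]; yel=back(Tp,f((134,382)),.0325)[0]; b=back(Tp,f([(103,503),(153,507)]),.032)
print(red,yel,b, np.degrees(np.arctan2(*(red-yel)[1::-1])))
c,s=np.cos(np.radians(-5.4)),np.sin(np.radians(-5.4))
print("origin",red[:2]-.05*np.array([c,s]),"vs mat",[.4074,-.3483])
E
python3 moved.py p7.pkl | grep -v scanner; python3 st.py
python3 - <<'E'
from h import *
import pickle
a=pickle.load(open("p0.pkl","rb"));b=pickle.load(open("p7.pkl","rb"))
# bystanders
for k,X,r in (("glue",(.677,.14,.05),12),("can",(.64,.36,.06),14),("wax",(.61,.29,.02),9),("heelblk",(.62,.235,.02),9),("brush",(.4,.0,.01),14),("tape",(.39,-.18,.01),14),("dye",(.69,-.31,.04),12)):
    pass
for i in (0,1):
    d=np.abs(a[i]["img"].astype(int)-b[i]["img"]).max(2); d=cv2.blur((d>60).astype(np.float32),(5,5))
    out=b[i]["img"][:,:,::-1].copy(); out[d>.4]=(0,0,255); cv2.imwrite(f"pics/diff{i}.png",out)
E
```

```text
[ 0.45673821 -0.3546427   0.0385    ] [ 0.41969874 -0.35078476  0.0325    ] [[ 0.34076196 -0.3275107   0.032     ]
 [ 0.33784006 -0.3601392   0.032     ]] -5.946353363447179
origin [ 0.40696011 -0.34993729] vs mat [0.4074, -0.3483]
c side corr 0.25 shift px 2 15
c top corr 0.28 shift px 24 8
b side corr 0.33 shift px 25 -25
b top corr 0.21 shift px 3 -4
t 65.15 pos [ 0.4914 -0.0642  0.2522] yawx -5.5 zdir [ 0.016 -0.013 -1.   ] F [ 0.3 -0.6  0.1] w 0.0869 q [-0.35  0.27  1.69 -0.01  1.16  1.32]
```

View pics/diff0.png

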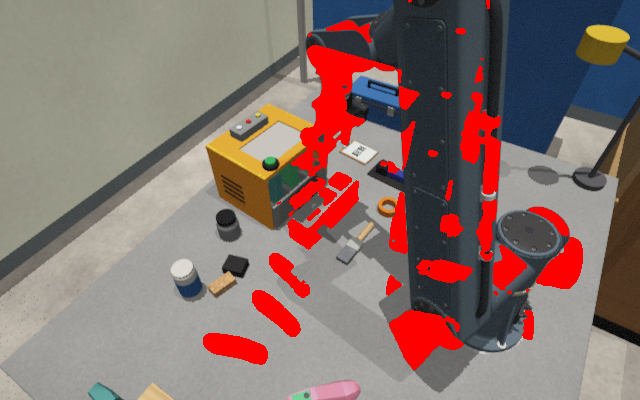

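View pics/diff1.png

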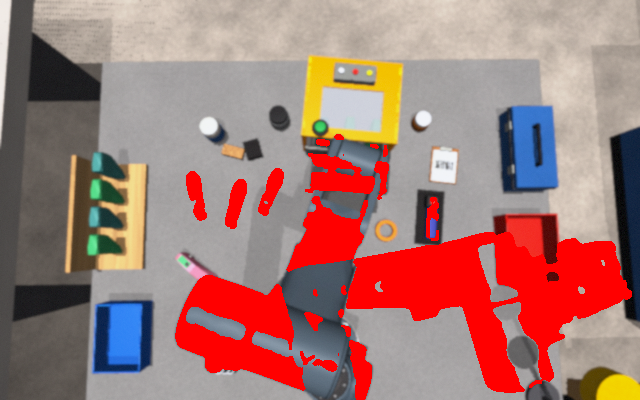

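```bash
python3 - <<'E'
from h import *
import pickle
S,Tp=pickle.load(open("p7.pkl","rb"))
im=S["img"][130:225,225:335,::-1]; s=7
im=cv2.resize(im,None,fx=s,fy=s,interpolation=cv2.INTER_CUBIC)
# expected handle outer top edge & panel top edge when shut
u=np.array([.9954,-.0958]);v=np.array([.0958,.9954]);f=np.array([.6166,-.0755])
for out,hw,z,col in ((.05,.065,.095,(0,0,255)),(.012,.126,.103,(255,0,0)),(.05,.065,.065,(0,0,255))):
    X=[np.r_[f-out*u+e*hw*v,z] for e in (-1,1)]
    q=(proj(S,np.array(X))-[225,130]+.5+[.4,-1.1])*s
    cv2.line(im,tuple(int(a) for a in q[0]),tuple(int(a) for a in q[1]),col,1)
cv2.imwrite("pics/s33.png",im)
E
```

```text
(no output)
```

View pics/s33.png

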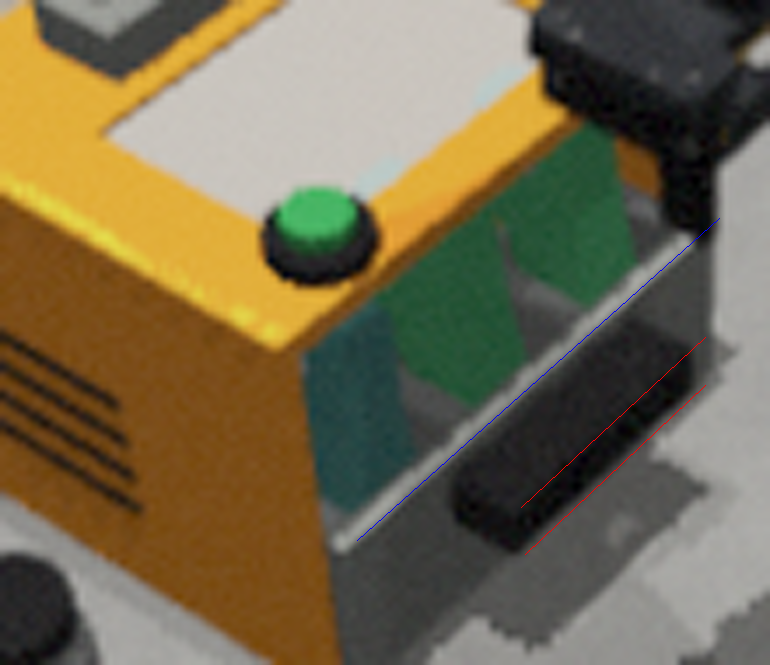

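```bash
python3 -c "
from rig import robot
print(robot.hand_in())"
```

```text
the job is handed in; nothing more can be done
None
```

I did every step in the order asked and handed the job in at about 65 s; it reports no verdict.

**Lasts and drawer:** The three lasts (green with teal plate, green with yellow plate, teal) stand toe down in the drawer, one to a bay. I left the pink look-alike alone. I pushed the drawer against its stop with about 10 N. In the last picture the drawer panel and handle lie within about a pixel of where they belong when shut. The lasts still stand there, leaning slightly within their bays.

**Start button:** I pressed it once to its hard stop. Travel was about 6 mm and the peak force about 15 N.

**Scanner:** I held it still for about 3 s, level, with its window about 10 cm above the barcode. It now lies flat, lengthwise, with its origin about 2 mm from the mat centre. The tool is clear of everything, and the before/after pictures show no bystander moved.

**What disagreed or stayed uncertain:**
- **Finger length:** The fingertips end about 28 mm short of the reported TCP. My first grip on the first last therefore closed on the heel above the pin (34 mm instead of 40 mm wide). I opened, went lower and gripped again, and allowed for the offset from then on.
- **Scan position:** While I held the scanner, the side camera put the window about 4 mm short of where the arm's pose put it. I moved it 3–4 mm forward before the hold, and the final side view agreed to about 1 pixel. The top view was mostly hidden by the arm, so the window is good to a few millimetres only.

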